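# Charge the sample cups with level scoops of balls and index the turntable

## Robot

A 6-joint arm with a two-finger parallel gripper is mounted at the origin on the work surface. World frame = base frame: x ahead of the robot, y to its left, z up, the work surface at z = 0. Lengths are in m, angles in rad, forces in N, time in s.
With the tool pointing down it reaches from about 0.35 to 0.975 m from the base axis. Payload 4.9 kg.
Tool frame: the origin (TCP) lies midway between the tips of the shut fingers; the grasp point (between the pads) lies 19 mm behind it; z points along the fingers, y is the direction in which the jaws open and shut (so a half turn about z gives the same grasp; the last joint's range is limited). The gripper opens to 85 mm and grips with 20 to 120 N. Pads are 22 mm wide; open, the fingers measure 114 mm over their backs; the gripper's body (76 mm by 85 mm) begins 54 mm behind the grasp point. The pads swing forward as they close: fully open they stand 13 mm farther back than shut.
Start: joints at [-1.226, 0.053, 1.613, -0, 1.476, -0.119], TCP at [0.28, -0.559, 0.231] pointing down, gripper open.
Joint ranges: [-3.01, 3.01], [-1.01, 2.22], [0.06, 2.58], [-1.02, 4.17], [0.09, 2.62], [-3.14, 3.14]. Speed limits (rad/s): [2.57, 2.57, 3.14, 3.14, 3.14, 3.14].

## Interface

Orientations are given as a rotation vector (axis times angle).
In Python, from station import ctrl gives the robot as it stands.
- The arm moves only by the tool jog_arm, never from a script. Its argument "steps" is a list of rows, each an object of numbers: "dx", "dy", "dz": the shift along the world's x, y, z in units of 60 mm (1.0 is 60 mm); "twist": the turn about the world's z in units of 10 degrees (1.0 is 10 degrees). A call has 1 to 5 rows; each row is the pose to reach, as a shift and turn from the pose measured when the call began; what a row does not reach only later rows make up. A row lasts 1/8 s, in which the tool goes at most 62.5 mm and 10.7 degrees, less where a joint would pass 70% of its speed; a pose out of reach is approached as far as the arm can. A call with a gripper value outside its range is refused whole. "gripper" is the closure in counts, from 0 (fully open) to 255 (shut), set as the call begins (left out, the last holds). The fingers move at their own pace and stop on an object; "newtons" is the grip in N (left out, the last holds). Time passes only in rows, so rows that repeat a pose let the fingers close. It gives the time, the measured TCP pose, the force and the opening at its end, in the units of the state.
- ctrl.get_obs(): the state, without advancing time (a new reading comes with each control period).
- ctrl.get_image(name): name is "side" or "top" or "wrist"; returns a dict with "frame" (384x512x3 uint8, red, green, blue), "range_z" (384x512 float32, m along the optical axis (not along the pixel's ray), 0 where there is no reading), "fx", "fy", "cx", "cy" (pixels), "extrinsics" (4x4, takes a point from camera to world coordinates). Camera axes: x right, y down, z forward; pixel columns grow to the right and rows downward; lengths in m; the calibration is good to about 2 mm. A picture is of the moment at which its call begins.
- ctrl.finish_job(): hands the job in, once; it reports no verdict.
The state is a dict: "t": time; "q": joint angles; "dq": joint speeds; "effort": joint torques, N m; "tool_pos": TCP position; "tool_rot": TCP orientation; "contact_force": force on the tool from outside, world axes, zero at the start; "wrist_torque": the same for the moment, N m; "opening": finger opening in m.
Only numpy, scipy, OpenCV 4.12 (cv2) and the standard library are available. Lean on these libraries where they do the work, as an engineer would, in place of code of your own. Each camera call takes 0.05 s, during which the arm holds its last target.

## Task

Take the measuring scoop from its mat and put exactly one level scoopful of balls, four, into each cup that stands on the turntable: scoop from the trough, draw the level scoop under the strike bar so that any surplus falls back into the trough, then tip the scoop into the cup. When every cup is charged, set the empty scoop upright back on its mat and turn the turntable counter-clockwise by its handle into the next detent, so that the cups stand in line with the lens. All other balls stay in the trough, and the other things on the table are left where they are.

Things in the scene. Friction and masses are not known exactly. Their poses are not given: they have to be found in the camera images.
- trough: Fixed grey open trough of loose balls, lying in its -x half. Inside 270 (its x) by 60 (its y) mm, walls 5 thick and 42 high with a small flared rim (to 49 high, +-40 in y), flat floor 5 mm above the table; from x = -80 to the -x end the floor is a 30 degree ramp that rolls balls back, its walls raised to 64 from x = -75. Origin: centre of its underside; x along it, away from the robot, z up. The scoop fits in, mouth to -x, 6 mm spare each side.
- strike_edge (a point): Middle of the strike bar's lower edge, at trough x -42, y 0, z 71 mm (trough axes). Steel bar along y, 5 thick (x), 10 tall, on two 81 mm tall uprights outside the walls. With the scoop level and its rim 1 to 6 mm under this edge, drive it mouth first (to trough -x) under the bar until the bar is behind the pan but before the post, and back: surplus balls are swept off into the trough.
- mat: Fixed black rubber parking mat 130 x 130 x 3 mm, origin at the centre of its underside; the scoop starts on it and is put back on it.
- scoop: Loose measuring scoop, about 0.16 kg, standing on its flat underside, z up, mouth to its -x. Origin: centre of the pan's underside. Steel pan inside 37 (x) by 43 (y) mm: holds 2 x 2 balls level with its rim. Floor 2 thick; from the underside, side walls (from x -18) 22 mm high and back wall 16 (outer y +-24, back at x 21.5). A ridge 5 mm high along the floor's middle (x -10 to the back) parts two lanes of 2 balls. A low neck (to 10 mm high) leads to the post.
- scoop_grip (a point): Good grip point on the scoop's black upright post behind the pan: scoop x 64, y 0, z 68 mm. The post is 24 (x 52 to 76) by 14 (y) mm and reaches to 90 mm above the underside; pinch its flat +-y sides.
- scoop_lip (a point): Middle of the scoop's lip tip, scoop x -26.5, z 1 mm. The lip is a ramp rising over 8 mm to an edge 1.6 mm above the pan's floor: driven along the trough floor the balls climb it, they stay in while the scoop is level, and roll out over it when the mouth is tipped down more than about 35 degrees (45 to 50 is sure).
- turntable (a joint): Angle of the turntable, rad, growing counter-clockwise from above. Starts in the detent at 0; the next is at 1.571 (spring plunger between two rim pins); free between them (0.06 N m friction). Leaving or entering a detent takes about 6 N at the handle, within 0.15 rad of it; let go within 0.05 rad it centres itself. Stops at -0.2 and 1.9. At 1.571 the curbs are in line with the fixed lens tube.
- turntable_handle (a point): Middle of the turntable's handle, an upright black round peg 18 mm across and 45 mm tall (35 to 80 mm above the table), 100 mm from the turntable's axis.
- indexer: Grey turntable base, fixed, origin on the turntable's axis at table level. Its aluminium disc, 236 mm across, has its top 35 mm above the table and carries two square curbs 6 mm high (74 mm inside), centred 67 mm from the axis on opposite sides, a quarter turn from the handle. A fixed lens tube, 127 mm high, stands beyond the disc, 163 mm or more from the axis, at the base's +x.
- cup_a: White plastic sample cup, a plain square open tray, 0.12 kg, loose in a curb on the turntable; one or two cups are there, an absent one is None. 70 x 70 mm outside, 36 high, walls and floor 3 thick; z up; origin: centre of its underside. Four balls lie loose on its floor; they are counted by weight, 25 g each.
- cup_b: The other sample cup, alike, in the other curb (may be None).
- ball_0: White ceramic ball, 20 mm across, 25 g, origin at its centre; polished, rolls easily.
- ball_1: White ceramic ball, 20 mm across, 25 g, origin at its centre; polished, rolls easily.
- ball_2: White ceramic ball, 20 mm across, 25 g, origin at its centre; polished, rolls easily.
- ball_3: White ceramic ball, 20 mm across, 25 g, origin at its centre; polished, rolls easily.
- ball_4: White ceramic ball, 20 mm across, 25 g, origin at its centre; polished, rolls easily.
- ball_5: White ceramic ball, 20 mm across, 25 g, origin at its centre; polished, rolls easily.
- ball_6: White ceramic ball, 20 mm across, 25 g, origin at its centre; polished, rolls easily.
- ball_7: White ceramic ball, 20 mm across, 25 g, origin at its centre; polished, rolls easily.
- ball_8: White ceramic ball, 20 mm across, 25 g, origin at its centre; polished, rolls easily.
- ball_9: White ceramic ball, 20 mm across, 25 g, origin at its centre; polished, rolls easily.
- ball_10: White ceramic ball, 20 mm across, 25 g, origin at its centre; polished, rolls easily.
- ball_11: White ceramic ball, 20 mm across, 25 g, origin at its centre; polished, rolls easily.
- tumbler: Bystander: loose yellow-green plastic tumbler, 80 mm across, 110 tall; origin under its centre.
Mind the look-alikes: they are no part of the job. What is shaped like the scoop but red is not meant.

How it is judged:
On the way, in this order (a step that is already met when the one before it is completed fails the run):
1. the scoop, held level and holding four balls in its pan, is drawn close under the strike bar (angle between scoop's own z axis and vertical below 0.12 rad and x of scoop in the frame of trough between -0.057 and -0.027 m and y of scoop in the frame of trough between -0.012 and 0.012 m and z of scoop in the frame of trough between 0.041 and 0.051 m and ((x of ball_0 in the frame of scoop above 0.001 m and y of ball_0 in the frame of scoop above 0.003 m and distance between ball_0 and scoop below 0.026 m) or (x of ball_1 in the frame of scoop above 0.001 m and y of ball_1 in the frame of scoop above 0.003 m and distance between ball_1 and scoop below 0.026 m) or (x of ball_2 in the frame of scoop above 0.001 m and y of ball_2 in the frame of scoop above 0.003 m and distance between ball_2 and scoop below 0.026 m) or (x of ball_3 in the frame of scoop above 0.001 m and y of ball_3 in the frame of scoop above 0.003 m and distance between ball_3 and scoop below 0.026 m) or (x of ball_4 in the frame of scoop above 0.001 m and y of ball_4 in the frame of scoop above 0.003 m and distance between ball_4 and scoop below 0.026 m) or (x of ball_5 in the frame of scoop above 0.001 m and y of ball_5 in the frame of scoop above 0.003 m and distance between ball_5 and scoop below 0.026 m) or (x of ball_6 in the frame of scoop above 0.001 m and y of ball_6 in the frame of scoop above 0.003 m and distance between ball_6 and scoop below 0.026 m) or (x of ball_7 in the frame of scoop above 0.001 m and y of ball_7 in the frame of scoop above 0.003 m and distance between ball_7 and scoop below 0.026 m) or (x of ball_8 in the frame of scoop above 0.001 m and y of ball_8 in the frame of scoop above 0.003 m and distance between ball_8 and scoop below 0.026 m) or (x of ball_9 in the frame of scoop above 0.001 m and y of ball_9 in the frame of scoop above 0.003 m and distance between ball_9 and scoop below 0.026 m) or (x of ball_10 in the frame of scoop above 0.001 m and y of ball_10 in the frame of scoop above 0.003 m and distance between ball_10 and scoop below 0.026 m) or (x of ball_11 in the frame of scoop above 0.001 m and y of ball_11 in the frame of scoop above 0.003 m and distance between ball_11 and scoop below 0.026 m)) and ((x of ball_0 in the frame of scoop above 0.001 m and y of ball_0 in the frame of scoop below -0.003 m and distance between ball_0 and scoop below 0.026 m) or (x of ball_1 in the frame of scoop above 0.001 m and y of ball_1 in the frame of scoop below -0.003 m and distance between ball_1 and scoop below 0.026 m) or (x of ball_2 in the frame of scoop above 0.001 m and y of ball_2 in the frame of scoop below -0.003 m and distance between ball_2 and scoop below 0.026 m) or (x of ball_3 in the frame of scoop above 0.001 m and y of ball_3 in the frame of scoop below -0.003 m and distance between ball_3 and scoop below 0.026 m) or (x of ball_4 in the frame of scoop above 0.001 m and y of ball_4 in the frame of scoop below -0.003 m and distance between ball_4 and scoop below 0.026 m) or (x of ball_5 in the frame of scoop above 0.001 m and y of ball_5 in the frame of scoop below -0.003 m and distance between ball_5 and scoop below 0.026 m) or (x of ball_6 in the frame of scoop above 0.001 m and y of ball_6 in the frame of scoop below -0.003 m and distance between ball_6 and scoop below 0.026 m) or (x of ball_7 in the frame of scoop above 0.001 m and y of ball_7 in the frame of scoop below -0.003 m and distance between ball_7 and scoop below 0.026 m) or (x of ball_8 in the frame of scoop above 0.001 m and y of ball_8 in the frame of scoop below -0.003 m and distance between ball_8 and scoop below 0.026 m) or (x of ball_9 in the frame of scoop above 0.001 m and y of ball_9 in the frame of scoop below -0.003 m and distance between ball_9 and scoop below 0.026 m) or (x of ball_10 in the frame of scoop above 0.001 m and y of ball_10 in the frame of scoop below -0.003 m and distance between ball_10 and scoop below 0.026 m) or (x of ball_11 in the frame of scoop above 0.001 m and y of ball_11 in the frame of scoop below -0.003 m and distance between ball_11 and scoop below 0.026 m)) and ((x of ball_0 in the frame of scoop below -0.005 m and y of ball_0 in the frame of scoop above 0.003 m and distance between ball_0 and scoop below 0.026 m) or (x of ball_1 in the frame of scoop below -0.005 m and y of ball_1 in the frame of scoop above 0.003 m and distance between ball_1 and scoop below 0.026 m) or (x of ball_2 in the frame of scoop below -0.005 m and y of ball_2 in the frame of scoop above 0.003 m and distance between ball_2 and scoop below 0.026 m) or (x of ball_3 in the frame of scoop below -0.005 m and y of ball_3 in the frame of scoop above 0.003 m and distance between ball_3 and scoop below 0.026 m) or (x of ball_4 in the frame of scoop below -0.005 m and y of ball_4 in the frame of scoop above 0.003 m and distance between ball_4 and scoop below 0.026 m) or (x of ball_5 in the frame of scoop below -0.005 m and y of ball_5 in the frame of scoop above 0.003 m and distance between ball_5 and scoop below 0.026 m) or (x of ball_6 in the frame of scoop below -0.005 m and y of ball_6 in the frame of scoop above 0.003 m and distance between ball_6 and scoop below 0.026 m) or (x of ball_7 in the frame of scoop below -0.005 m and y of ball_7 in the frame of scoop above 0.003 m and distance between ball_7 and scoop below 0.026 m) or (x of ball_8 in the frame of scoop below -0.005 m and y of ball_8 in the frame of scoop above 0.003 m and distance between ball_8 and scoop below 0.026 m) or (x of ball_9 in the frame of scoop below -0.005 m and y of ball_9 in the frame of scoop above 0.003 m and distance between ball_9 and scoop below 0.026 m) or (x of ball_10 in the frame of scoop below -0.005 m and y of ball_10 in the frame of scoop above 0.003 m and distance between ball_10 and scoop below 0.026 m) or (x of ball_11 in the frame of scoop below -0.005 m and y of ball_11 in the frame of scoop above 0.003 m and distance between ball_11 and scoop below 0.026 m)) and ((x of ball_0 in the frame of scoop below -0.005 m and y of ball_0 in the frame of scoop below -0.003 m and distance between ball_0 and scoop below 0.026 m) or (x of ball_1 in the frame of scoop below -0.005 m and y of ball_1 in the frame of scoop below -0.003 m and distance between ball_1 and scoop below 0.026 m) or (x of ball_2 in the frame of scoop below -0.005 m and y of ball_2 in the frame of scoop below -0.003 m and distance between ball_2 and scoop below 0.026 m) or (x of ball_3 in the frame of scoop below -0.005 m and y of ball_3 in the frame of scoop below -0.003 m and distance between ball_3 and scoop below 0.026 m) or (x of ball_4 in the frame of scoop below -0.005 m and y of ball_4 in the frame of scoop below -0.003 m and distance between ball_4 and scoop below 0.026 m) or (x of ball_5 in the frame of scoop below -0.005 m and y of ball_5 in the frame of scoop below -0.003 m and distance between ball_5 and scoop below 0.026 m) or (x of ball_6 in the frame of scoop below -0.005 m and y of ball_6 in the frame of scoop below -0.003 m and distance between ball_6 and scoop below 0.026 m) or (x of ball_7 in the frame of scoop below -0.005 m and y of ball_7 in the frame of scoop below -0.003 m and distance between ball_7 and scoop below 0.026 m) or (x of ball_8 in the frame of scoop below -0.005 m and y of ball_8 in the frame of scoop below -0.003 m and distance between ball_8 and scoop below 0.026 m) or (x of ball_9 in the frame of scoop below -0.005 m and y of ball_9 in the frame of scoop below -0.003 m and distance between ball_9 and scoop below 0.026 m) or (x of ball_10 in the frame of scoop below -0.005 m and y of ball_10 in the frame of scoop below -0.003 m and distance between ball_10 and scoop below 0.026 m) or (x of ball_11 in the frame of scoop below -0.005 m and y of ball_11 in the frame of scoop below -0.003 m and distance between ball_11 and scoop below 0.026 m))), for 0.1 s.
2. the scoop, still holding its four balls, is brought to a cup on the turntable (angle between scoop's own z axis and vertical below 0.3 rad and (horizontal distance between scoop and cup_a below 0.15 m or horizontal distance between scoop and cup_b below 0.15 m) and ((x of ball_0 in the frame of scoop above 0.001 m and y of ball_0 in the frame of scoop above 0.003 m and distance between ball_0 and scoop below 0.026 m) or (x of ball_1 in the frame of scoop above 0.001 m and y of ball_1 in the frame of scoop above 0.003 m and distance between ball_1 and scoop below 0.026 m) or (x of ball_2 in the frame of scoop above 0.001 m and y of ball_2 in the frame of scoop above 0.003 m and distance between ball_2 and scoop below 0.026 m) or (x of ball_3 in the frame of scoop above 0.001 m and y of ball_3 in the frame of scoop above 0.003 m and distance between ball_3 and scoop below 0.026 m) or (x of ball_4 in the frame of scoop above 0.001 m and y of ball_4 in the frame of scoop above 0.003 m and distance between ball_4 and scoop below 0.026 m) or (x of ball_5 in the frame of scoop above 0.001 m and y of ball_5 in the frame of scoop above 0.003 m and distance between ball_5 and scoop below 0.026 m) or (x of ball_6 in the frame of scoop above 0.001 m and y of ball_6 in the frame of scoop above 0.003 m and distance between ball_6 and scoop below 0.026 m) or (x of ball_7 in the frame of scoop above 0.001 m and y of ball_7 in the frame of scoop above 0.003 m and distance between ball_7 and scoop below 0.026 m) or (x of ball_8 in the frame of scoop above 0.001 m and y of ball_8 in the frame of scoop above 0.003 m and distance between ball_8 and scoop below 0.026 m) or (x of ball_9 in the frame of scoop above 0.001 m and y of ball_9 in the frame of scoop above 0.003 m and distance between ball_9 and scoop below 0.026 m) or (x of ball_10 in the frame of scoop above 0.001 m and y of ball_10 in the frame of scoop above 0.003 m and distance between ball_10 and scoop below 0.026 m) or (x of ball_11 in the frame of scoop above 0.001 m and y of ball_11 in the frame of scoop above 0.003 m and distance between ball_11 and scoop below 0.026 m)) and ((x of ball_0 in the frame of scoop above 0.001 m and y of ball_0 in the frame of scoop below -0.003 m and distance between ball_0 and scoop below 0.026 m) or (x of ball_1 in the frame of scoop above 0.001 m and y of ball_1 in the frame of scoop below -0.003 m and distance between ball_1 and scoop below 0.026 m) or (x of ball_2 in the frame of scoop above 0.001 m and y of ball_2 in the frame of scoop below -0.003 m and distance between ball_2 and scoop below 0.026 m) or (x of ball_3 in the frame of scoop above 0.001 m and y of ball_3 in the frame of scoop below -0.003 m and distance between ball_3 and scoop below 0.026 m) or (x of ball_4 in the frame of scoop above 0.001 m and y of ball_4 in the frame of scoop below -0.003 m and distance between ball_4 and scoop below 0.026 m) or (x of ball_5 in the frame of scoop above 0.001 m and y of ball_5 in the frame of scoop below -0.003 m and distance between ball_5 and scoop below 0.026 m) or (x of ball_6 in the frame of scoop above 0.001 m and y of ball_6 in the frame of scoop below -0.003 m and distance between ball_6 and scoop below 0.026 m) or (x of ball_7 in the frame of scoop above 0.001 m and y of ball_7 in the frame of scoop below -0.003 m and distance between ball_7 and scoop below 0.026 m) or (x of ball_8 in the frame of scoop above 0.001 m and y of ball_8 in the frame of scoop below -0.003 m and distance between ball_8 and scoop below 0.026 m) or (x of ball_9 in the frame of scoop above 0.001 m and y of ball_9 in the frame of scoop below -0.003 m and distance between ball_9 and scoop below 0.026 m) or (x of ball_10 in the frame of scoop above 0.001 m and y of ball_10 in the frame of scoop below -0.003 m and distance between ball_10 and scoop below 0.026 m) or (x of ball_11 in the frame of scoop above 0.001 m and y of ball_11 in the frame of scoop below -0.003 m and distance between ball_11 and scoop below 0.026 m)) and ((x of ball_0 in the frame of scoop below -0.005 m and y of ball_0 in the frame of scoop above 0.003 m and distance between ball_0 and scoop below 0.026 m) or (x of ball_1 in the frame of scoop below -0.005 m and y of ball_1 in the frame of scoop above 0.003 m and distance between ball_1 and scoop below 0.026 m) or (x of ball_2 in the frame of scoop below -0.005 m and y of ball_2 in the frame of scoop above 0.003 m and distance between ball_2 and scoop below 0.026 m) or (x of ball_3 in the frame of scoop below -0.005 m and y of ball_3 in the frame of scoop above 0.003 m and distance between ball_3 and scoop below 0.026 m) or (x of ball_4 in the frame of scoop below -0.005 m and y of ball_4 in the frame of scoop above 0.003 m and distance between ball_4 and scoop below 0.026 m) or (x of ball_5 in the frame of scoop below -0.005 m and y of ball_5 in the frame of scoop above 0.003 m and distance between ball_5 and scoop below 0.026 m) or (x of ball_6 in the frame of scoop below -0.005 m and y of ball_6 in the frame of scoop above 0.003 m and distance between ball_6 and scoop below 0.026 m) or (x of ball_7 in the frame of scoop below -0.005 m and y of ball_7 in the frame of scoop above 0.003 m and distance between ball_7 and scoop below 0.026 m) or (x of ball_8 in the frame of scoop below -0.005 m and y of ball_8 in the frame of scoop above 0.003 m and distance between ball_8 and scoop below 0.026 m) or (x of ball_9 in the frame of scoop below -0.005 m and y of ball_9 in the frame of scoop above 0.003 m and distance between ball_9 and scoop below 0.026 m) or (x of ball_10 in the frame of scoop below -0.005 m and y of ball_10 in the frame of scoop above 0.003 m and distance between ball_10 and scoop below 0.026 m) or (x of ball_11 in the frame of scoop below -0.005 m and y of ball_11 in the frame of scoop above 0.003 m and distance between ball_11 and scoop below 0.026 m)) and ((x of ball_0 in the frame of scoop below -0.005 m and y of ball_0 in the frame of scoop below -0.003 m and distance between ball_0 and scoop below 0.026 m) or (x of ball_1 in the frame of scoop below -0.005 m and y of ball_1 in the frame of scoop below -0.003 m and distance between ball_1 and scoop below 0.026 m) or (x of ball_2 in the frame of scoop below -0.005 m and y of ball_2 in the frame of scoop below -0.003 m and distance between ball_2 and scoop below 0.026 m) or (x of ball_3 in the frame of scoop below -0.005 m and y of ball_3 in the frame of scoop below -0.003 m and distance between ball_3 and scoop below 0.026 m) or (x of ball_4 in the frame of scoop below -0.005 m and y of ball_4 in the frame of scoop below -0.003 m and distance between ball_4 and scoop below 0.026 m) or (x of ball_5 in the frame of scoop below -0.005 m and y of ball_5 in the frame of scoop below -0.003 m and distance between ball_5 and scoop below 0.026 m) or (x of ball_6 in the frame of scoop below -0.005 m and y of ball_6 in the frame of scoop below -0.003 m and distance between ball_6 and scoop below 0.026 m) or (x of ball_7 in the frame of scoop below -0.005 m and y of ball_7 in the frame of scoop below -0.003 m and distance between ball_7 and scoop below 0.026 m) or (x of ball_8 in the frame of scoop below -0.005 m and y of ball_8 in the frame of scoop below -0.003 m and distance between ball_8 and scoop below 0.026 m) or (x of ball_9 in the frame of scoop below -0.005 m and y of ball_9 in the frame of scoop below -0.003 m and distance between ball_9 and scoop below 0.026 m) or (x of ball_10 in the frame of scoop below -0.005 m and y of ball_10 in the frame of scoop below -0.003 m and distance between ball_10 and scoop below 0.026 m) or (x of ball_11 in the frame of scoop below -0.005 m and y of ball_11 in the frame of scoop below -0.003 m and distance between ball_11 and scoop below 0.026 m))), for 0.1 s.
3. every cup present holds exactly four balls (contact force between cup_a and indexer between 2.0482 and 2.2682 N and contact force between cup_b and indexer between 2.0482 and 2.2682 N), for 0.3 s.
4. the turntable stands in the detent at 1.571 rad (value of joint turntable between 1.511 and 1.631 rad), for 0.2 s.
At the end, for the whole second after the job is handed in: Each cup present is upright in its curb and holds exactly four balls (by weight); all other balls in the trough; turntable at 1.571 +-0.06 rad, still; scoop upright at rest on the mat, origin within 60 mm of its centre in the mat's x and y (all of step 3 and all of step 4 and horizontal distance between each of cup_a, cup_b and indexer below 0.078 m and angle between each of cup_a, cup_b's own z axis and vertical below 0.1 rad and x of scoop in the frame of mat between -0.06 and 0.06 m and y of scoop in the frame of mat between -0.06 and 0.06 m and z of scoop in the frame of mat below 0.008 m and angle between scoop's own z axis and vertical below 0.08 rad and ((x of ball_0 in the frame of trough between -0.135 and 0.135 m and y of ball_0 in the frame of trough between -0.03 and 0.03 m and z of ball_0 in the frame of trough below 0.06 m) or (horizontal distance between ball_0 and cup_a below 0.048 m and z of ball_0 in the frame of cup_a between 0 and 0.045 m) or (horizontal distance between ball_0 and cup_b below 0.048 m and z of ball_0 in the frame of cup_b between 0 and 0.045 m)) and ((x of ball_1 in the frame of trough between -0.135 and 0.135 m and y of ball_1 in the frame of trough between -0.03 and 0.03 m and z of ball_1 in the frame of trough below 0.06 m) or (horizontal distance between ball_1 and cup_a below 0.048 m and z of ball_1 in the frame of cup_a between 0 and 0.045 m) or (horizontal distance between ball_1 and cup_b below 0.048 m and z of ball_1 in the frame of cup_b between 0 and 0.045 m)) and ((x of ball_2 in the frame of trough between -0.135 and 0.135 m and y of ball_2 in the frame of trough between -0.03 and 0.03 m and z of ball_2 in the frame of trough below 0.06 m) or (horizontal distance between ball_2 and cup_a below 0.048 m and z of ball_2 in the frame of cup_a between 0 and 0.045 m) or (horizontal distance between ball_2 and cup_b below 0.048 m and z of ball_2 in the frame of cup_b between 0 and 0.045 m)) and ((x of ball_3 in the frame of trough between -0.135 and 0.135 m and y of ball_3 in the frame of trough between -0.03 and 0.03 m and z of ball_3 in the frame of trough below 0.06 m) or (horizontal distance between ball_3 and cup_a below 0.048 m and z of ball_3 in the frame of cup_a between 0 and 0.045 m) or (horizontal distance between ball_3 and cup_b below 0.048 m and z of ball_3 in the frame of cup_b between 0 and 0.045 m)) and ((x of ball_4 in the frame of trough between -0.135 and 0.135 m and y of ball_4 in the frame of trough between -0.03 and 0.03 m and z of ball_4 in the frame of trough below 0.06 m) or (horizontal distance between ball_4 and cup_a below 0.048 m and z of ball_4 in the frame of cup_a between 0 and 0.045 m) or (horizontal distance between ball_4 and cup_b below 0.048 m and z of ball_4 in the frame of cup_b between 0 and 0.045 m)) and ((x of ball_5 in the frame of trough between -0.135 and 0.135 m and y of ball_5 in the frame of trough between -0.03 and 0.03 m and z of ball_5 in the frame of trough below 0.06 m) or (horizontal distance between ball_5 and cup_a below 0.048 m and z of ball_5 in the frame of cup_a between 0 and 0.045 m) or (horizontal distance between ball_5 and cup_b below 0.048 m and z of ball_5 in the frame of cup_b between 0 and 0.045 m)) and ((x of ball_6 in the frame of trough between -0.135 and 0.135 m and y of ball_6 in the frame of trough between -0.03 and 0.03 m and z of ball_6 in the frame of trough below 0.06 m) or (horizontal distance between ball_6 and cup_a below 0.048 m and z of ball_6 in the frame of cup_a between 0 and 0.045 m) or (horizontal distance between ball_6 and cup_b below 0.048 m and z of ball_6 in the frame of cup_b between 0 and 0.045 m)) and ((x of ball_7 in the frame of trough between -0.135 and 0.135 m and y of ball_7 in the frame of trough between -0.03 and 0.03 m and z of ball_7 in the frame of trough below 0.06 m) or (horizontal distance between ball_7 and cup_a below 0.048 m and z of ball_7 in the frame of cup_a between 0 and 0.045 m) or (horizontal distance between ball_7 and cup_b below 0.048 m and z of ball_7 in the frame of cup_b between 0 and 0.045 m)) and ((x of ball_8 in the frame of trough between -0.135 and 0.135 m and y of ball_8 in the frame of trough between -0.03 and 0.03 m and z of ball_8 in the frame of trough below 0.06 m) or (horizontal distance between ball_8 and cup_a below 0.048 m and z of ball_8 in the frame of cup_a between 0 and 0.045 m) or (horizontal distance between ball_8 and cup_b below 0.048 m and z of ball_8 in the frame of cup_b between 0 and 0.045 m)) and ((x of ball_9 in the frame of trough between -0.135 and 0.135 m and y of ball_9 in the frame of trough between -0.03 and 0.03 m and z of ball_9 in the frame of trough below 0.06 m) or (horizontal distance between ball_9 and cup_a below 0.048 m and z of ball_9 in the frame of cup_a between 0 and 0.045 m) or (horizontal distance between ball_9 and cup_b below 0.048 m and z of ball_9 in the frame of cup_b between 0 and 0.045 m)) and ((x of ball_10 in the frame of trough between -0.135 and 0.135 m and y of ball_10 in the frame of trough between -0.03 and 0.03 m and z of ball_10 in the frame of trough below 0.06 m) or (horizontal distance between ball_10 and cup_a below 0.048 m and z of ball_10 in the frame of cup_a between 0 and 0.045 m) or (horizontal distance between ball_10 and cup_b below 0.048 m and z of ball_10 in the frame of cup_b between 0 and 0.045 m)) and ((x of ball_11 in the frame of trough between -0.135 and 0.135 m and y of ball_11 in the frame of trough between -0.03 and 0.03 m and z of ball_11 in the frame of trough below 0.06 m) or (horizontal distance between ball_11 and cup_a below 0.048 m and z of ball_11 in the frame of cup_a between 0 and 0.045 m) or (horizontal distance between ball_11 and cup_b below 0.048 m and z of ball_11 in the frame of cup_b between 0 and 0.045 m)) and linear speed of scoop below 0.02 m/s and velocity of joint turntable below 0.05 rad/s); the robot touches nothing.
It fails at once if the tumbler is moved more than 30 mm (distance of tumbler from where it was at the start of the episode above 0.03 m).
It fails at once if the scoop is brought over the turntable with a surplus ball heaped on top (angle between scoop's own z axis and vertical below 0.15 rad and horizontal distance between scoop and indexer below 0.15 m and ((horizontal distance between ball_0 and scoop below 0.03 m and z of ball_0 in the frame of scoop between 0.021 and 0.043 m) or (horizontal distance between ball_1 and scoop below 0.03 m and z of ball_1 in the frame of scoop between 0.021 and 0.043 m) or (horizontal distance between ball_2 and scoop below 0.03 m and z of ball_2 in the frame of scoop between 0.021 and 0.043 m) or (horizontal distance between ball_3 and scoop below 0.03 m and z of ball_3 in the frame of scoop between 0.021 and 0.043 m) or (horizontal distance between ball_4 and scoop below 0.03 m and z of ball_4 in the frame of scoop between 0.021 and 0.043 m) or (horizontal distance between ball_5 and scoop below 0.03 m and z of ball_5 in the frame of scoop between 0.021 and 0.043 m) or (horizontal distance between ball_6 and scoop below 0.03 m and z of ball_6 in the frame of scoop between 0.021 and 0.043 m) or (horizontal distance between ball_7 and scoop below 0.03 m and z of ball_7 in the frame of scoop between 0.021 and 0.043 m) or (horizontal distance between ball_8 and scoop below 0.03 m and z of ball_8 in the frame of scoop between 0.021 and 0.043 m) or (horizontal distance between ball_9 and scoop below 0.03 m and z of ball_9 in the frame of scoop between 0.021 and 0.043 m) or (horizontal distance between ball_10 and scoop below 0.03 m and z of ball_10 in the frame of scoop between 0.021 and 0.043 m) or (horizontal distance between ball_11 and scoop below 0.03 m and z of ball_11 in the frame of scoop between 0.021 and 0.043 m))).
Of cup_a, cup_b only 1 to 2 are there at a start; the rules pass over those that are not, and their reading is None.
At some moment in a run one of scoop may be knocked a few centimetres aside while the robot is not near it.
It also fails if it takes over 210 s, if anything falls off the work surface, if the arm or the gripper's body presses on something with over 40 N, if the wrist force passes 120 N, or if a joint passes its speed limit or range.

## Working session

There is one attempt and no reset: what is moved stays moved. The work goes in short steps, Python scripts to look and compute and a tool call to move; the robot and the scene stay as the last step left them, time stands still between calls to the robot, and variables do not carry over. Pictures are saved under pics/ and viewed, and the job is handed in when it is done.

Besides the shell and the picture viewer there is one more tool, called after "Request:" by a JSON object that holds its "fn" and its "kwargs", one argument or row to a line. jog_arm: Moves the arm, as the interface text tells. Its arguments: {"type":"object","properties":{"steps":{"type":"array"},"gripper":{"type":"number"},"newtons":{"type":"number"}},"required":["steps"]}

```bash
ls -la; mkdir -p pics; python3 - <<'E'
from station import ctrl
import cv2
print(ctrl.get_obs()); print([m for m in dir(ctrl) if m[0]!='_'])
ims=[]
for n in("side","top","wrist"):
    d=ctrl.get_image(n); cv2.imwrite(f"pics/{n}0.png",cv2.cvtColor(d["frame"],cv2.COLOR_RGB2BGR))
    print(n,d["fx"],d["cx"],d["cy"]); print(d["extrinsics"].round(4).tolist())
E
```

```text
total 12
drwxr-xr-x  3 agent agent 4096 Dec  6 16:34 .
drwxr-xr-x 23 root  root  4096 Dec  6 16:34 ..
drwxr-xr-x  2 agent agent 4096 Dec  6 16:34 pics
{'t': 0.0, 'q': array([-1.22597836e+00,  5.33257853e-02,  1.61427091e+00,  8.89037007e-06,
        1.47599394e+00, -1.18988482e-01]), 'dq': array([-1.72464444e-03, -7.59155780e-04,  6.91089121e-05, -1.22290541e-03,
       -1.01900542e-04,  1.77380749e-03]), 'effort': array([-3.66947988e-04, -3.93673968e+01, -3.70179319e+01, -1.62128558e-04,
        6.90528075e-03, -7.53243739e-06]), 'tool_pos': array([ 0.27939836, -0.55838904,  0.23009607]), 'tool_rot': array([-3.05556174e+00, -7.21575111e-01,  3.39594819e-04]), 'contact_force': array([-0.28246974, -0.66376334, -0.3299234 ]), 'wrist_torque': array([ 0.03147986, -0.00336184, -0.06041222]), 'opening': 0.08582414102947282}
['MotionError', 'finish_job', 'get_image', 'get_obs']
side 364.8816947059083 255.86135544583243 193.91467790941627
[[0.9286, -0.2548, 0.2697, 0.3357], [-0.371, -0.6419, 0.6711, -0.5501], [0.0021, -0.7232, -0.6906, 0.6106], [0.0, 0.0, 0.0, 1.0]]
top 472.8365621799127 250.4243943801026 196.49649190135978
[[-0.0254, -0.9814, 0.19, 0.3239], [-0.9997, 0.0263, 0.0022, 0.0018], [-0.0072, -0.1899, -0.9818, 1.3054], [0.0, 0.0, 0.0, 1.0]]
wrist 315.38426354450644 254.11558249344722 186.60479130110716
[[0.4483, -0.8541, -0.2635, 0.3465], [-0.8939, -0.429, -0.1301, -0.5266], [-0.0019, 0.2939, -0.9558, 0.3733], [0.0, 0.0, 0.0, 1.0]]
```

View pics/top0.png

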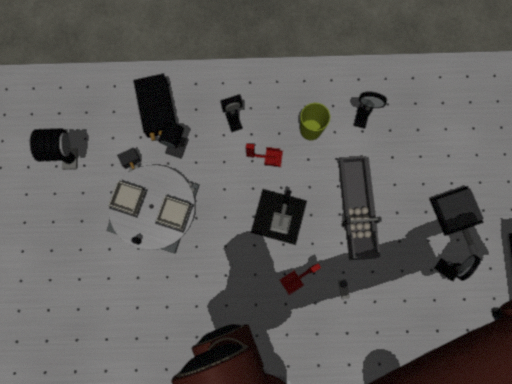

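View pics/side0.png

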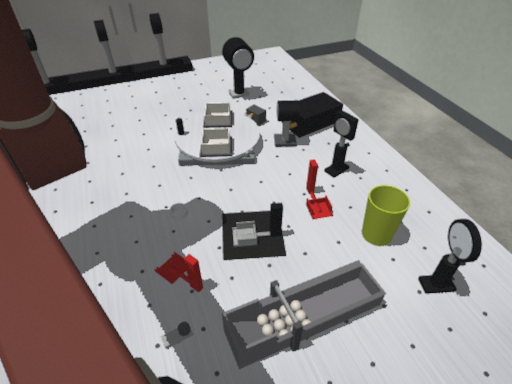

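```bash
cat > h.py <<'E'
import numpy as np, cv2
from station import ctrl
def grab(n,save=None,crop=None,scale=1):
    d=ctrl.get_image(n); z=d["range_z"]; v,u=np.mgrid[0:384,0:512]
    P=np.stack([(u-d["cx"])/d["fx"]*z,(v-d["cy"])/d["fy"]*z,z],-1)
    E=d["extrinsics"]; d["W"]=P@E[:3,:3].T+E[:3,3]
    if save:
        f=cv2.cvtColor(d["frame"],cv2.COLOR_RGB2BGR)
        if crop: f=f[crop[1]:crop[3],crop[0]:crop[2]]
        f=cv2.resize(f,None,fx=scale,fy=scale,interpolation=cv2.INTER_CUBIC)
        cv2.imwrite("pics/"+save,f)
    return d
def ray(d,u,v,h):
    E=d["extrinsics"]; r=E[:3,:3]@np.array([(u-d["cx"])/d["fx"],(v-d["cy"])/d["fy"],1.0]); c=E[:3,3]
    return c+r*(h-c[2])/r[2]
def proj(d,p):
    E=d["extrinsics"]; q=E[:3,:3].T@(np.asarray(p)-E[:3,3])
    return d["fx"]*q[0]/q[2]+d["cx"],d["fy"]*q[1]/q[2]+d["cy"]
def comps(m,minA=15):
    n,l,s,c=cv2.connectedComponentsWithStats(m.astype(np.uint8)); 
    return [(l==i,s[i],c[i]) for i in range(1,n) if s[i][4]>=minA]
def rect(W,m):
    p=W[m][:,:2].astype(np.float32); return cv2.minAreaRect(p*1000)
E
python3 - <<'E'
from h import *
d=grab("top","topc.png",(90,60,410,270),2.5)
W=d["W"];f=d["frame"].astype(int)
print("table z",np.median(W[300:330,100:160,2]))
H=cv2.cvtColor(d["frame"],cv2.COLOR_RGB2HSV)
Z=W[...,2]
u,v=np.meshgrid(np.arange(512),np.arange(384))
# height components
m=(Z>0.02)&(v<275)
for c,s,ce in comps(m,15):
    print(s,ce.round(1),np.percentile(Z[c],[5,50,95]).round(3),W[c].mean(0).round(3))
E
```

```text
table z -0.0005300050719906357
[ 133   73   51   76 2351] [157.3 110. ] [0.048 0.065 0.125] [0.811 0.255 0.078]
[358  91  29  30 528] [370.2 103.1] [0.038 0.134 0.17 ] [ 0.794 -0.317  0.126]
[220  94  23  31 423] [231.8 107.4] [0.034 0.141 0.166] [0.792 0.047 0.125]
[300 102  31  37 698] [314.1 119. ] [0.026 0.076 0.112] [ 0.772 -0.174  0.079]
[  29  128   45   35 1288] [ 50.3 145. ] [0.11  0.168 0.18 ] [0.691 0.506 0.162]
[246 143   9  13 108] [249.9 149.1] [0.025 0.077 0.092] [0.694 0.003 0.069]
[ 106  147   93  106 6242] [150.6 204.9] [0.03  0.036 0.067] [0.553 0.276 0.042]
[ 340  156   42  104 1765] [361.1 215.3] [0.021 0.043 0.078] [ 0.509 -0.291  0.049]
[ 431  186   53   49 1469] [458.1 209.5] [0.022 0.038 0.042] [ 0.518 -0.557  0.038]
[283 190   9  14  79] [287.  196.4] [0.027 0.091 0.096] [ 0.559 -0.092  0.078]
[288 216   4  14  17] [289.1 221.4] [0.021 0.024 0.028] [ 0.5   -0.099  0.024]
[443 229  38  46 558] [463.9 263.3] [0.022 0.118 0.171] [ 0.371 -0.523  0.111]
[509 233   3  23  45] [510.4 241.4] [0.041 0.046 0.054] [ 0.428 -0.681  0.046]
[308 263  13  10  74] [314.1 268. ] [0.04  0.088 0.093] [ 0.37  -0.151  0.098]
```

View pics/topc.png

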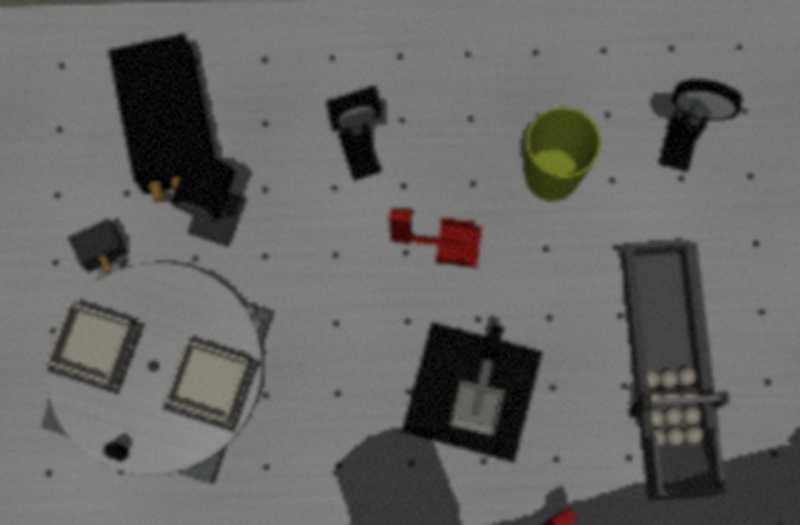

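```bash
python3 - <<'E'
from h import *
d=grab("top"); W=d["W"];Z=W[...,2]; F=d["frame"].astype(int); g=F.sum(-1)
u,v=np.meshgrid(np.arange(512),np.arange(384))
def box(a,b,c,e): return (u>=a)&(u<b)&(v>=c)&(v<e)
# trough rim
m=box(335,385,150,265)&(Z>0.030)&(Z<0.1)
r=rect(W,m); print("trough rect",r)
r=rect(W,box(335,385,195,265)&(Z>0.056)&(Z<0.1)); print("trough high part",r)
# bar
mb=box(335,385,205,232)&(Z>0.072); print("bar",mb.sum(),rect(W,mb),Z[mb].mean())
# disc : outer contour, ray at z=.035
mw=box(95,205,155,260)&(Z>0.03)&(Z<0.05)
c=max(cv2.findContours(mw.astype(np.uint8),cv2.RETR_EXTERNAL,cv2.CHAIN_APPROX_NONE)[0],key=len)[:,0]
p=np.array([ray(d,a,b,0.035)[:2] for a,b in c])
(cx,cy),R=cv2.minEnclosingCircle((p*1000).astype(np.float32)); print("disc",cx,cy,R, p.mean(0))
A=np.c_[2*p,np.ones(len(p))]; s=np.linalg.lstsq(A,(p**2).sum(1),rcond=None)[0]; print(s[:2],np.sqrt(s[2]+s[0]**2+s[1]**2))
# cups
mc=box(95,205,155,260)&(Z>0.056)
for q,st,ce in comps(mc,10): print("cup/hand",st,ce,rect(W,q),np.percentile(Z[q],[10,50,90]).round(3))
# mat : dark low
mm=box(245,315,180,250)&(g<90)&(Z<0.012)
q=max(comps(mm),key=lambda t:t[1][4])[0]; print("mat",rect(W,q))
# scoop
print("post top",[(st,W[q].mean(0).round(4)) for q,st,ce in comps(box(270,300,180,210)&(Z>0.08),5)])
ms=box(265,300,195,240)&(g>150); 
for q,st,ce in comps(ms,20): print("pan",st,rect(W,q),np.percentile(Z[q],[10,50,90]))
E
```

```text
trough rect ((534.3702392578125, -287.90496826171875), (281.3020324707031, 92.0567626953125), 2.42002534866333)
trough high part ((445.6778869628906, -291.80303955078125), (103.6506576538086, 92.05326080322266), 2.6080315113067627)
bar 119 ((427.3597106933594, -157.6277313232422), (45.805660247802734, 377.4055480957031), 26.06077003479004) 0.21373691197903075
disc 572.845947265625 294.9515380859375 147.630126953125 [0.57335173 0.28830032]
[0.56261235 0.27608684] 0.11391454712786261
cup/hand [109 181  34  33 202] [125.08415842 196.16336634] ((475.6795959472656, 177.4630584716797), (457.2056579589844, 80.75955200195312), 59.181495666503906) [0.059 0.068 0.072]
cup/hand [156 196  34  33 186] [171.99462366 211.53225806] ((455.56536865234375, 112.52467346191406), (333.3831787109375, 85.0364990234375), 54.3612060546875) [0.06  0.069 0.074]
cup/hand [131 237   9   7  50] [135.2  239.86] ((454.72344970703125, 309.69061279296875), (15.574052810668945, 17.93524169921875), 3.346670150756836) [0.064 0.077 0.082]
mat ((517.9799194335938, -71.1258773803711), (125.23828125, 126.36430358886719), 73.48117065429688)
post top [(array([285, 190,   7,  10,  52], dtype=int32), array([ 0.5621, -0.0932,  0.0923]))]
pan [290 195  10   4  27] ((571.8748779296875, -114.83393096923828), (14.951543807983398, 37.13417053222656), 15.076896667480469) [-0.00369809 -0.00024821  0.00416204]
pan [270 204  22  30 375] ((433.6474609375, -56.176368713378906), (49.03504943847656, 243.40420532226562), 73.53612518310547) [0.00222424 0.00642511 0.01897111]
pan [297 228   3  12  24] ((468.06011962890625, -124.43875122070312), (5.909256458282471, 30.685997009277344), 85.33037567138672) [-0.00280594  0.00180207  0.00505516]
pan [265 236  12   4  25] ((455.6333312988281, -46.41049575805664), (31.262720108032227, 7.475217819213867), 72.87677001953125) [-0.00218627 -0.00064821  0.00577391]
```

```bash
python3 - <<'E'
from h import *
d=grab("top","scoop1.png",(235,170,325,260),6.5)
d=grab("side","side1.png",(150,90,400,260),3)
E
```

```text
(no output)
```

View pics/scoop1.png

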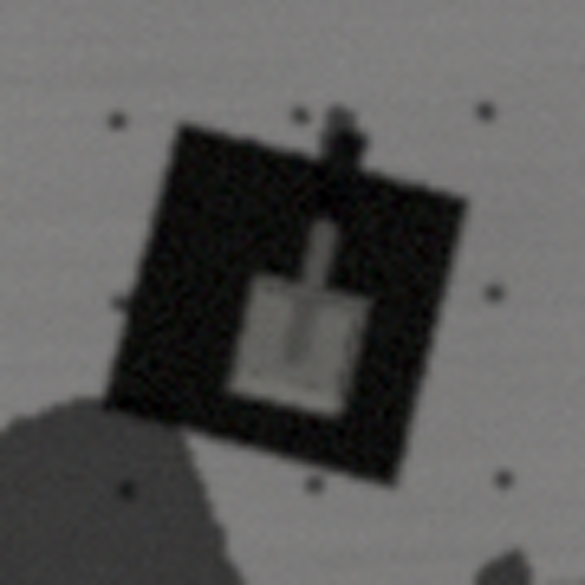

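```bash
sed -i 's/d\["W"\]=P@E\[:3,:3\].T+E\[:3,3\]/W=P@E[:3,:3].T+E[:3,3]; W[z<=0]=np.nan; d["W"]=W/' h.py; python3 - <<'E'
from h import *
d=grab("top"); W=d["W"];Z=W[...,2]; F=d["frame"].astype(int); g=F.sum(-1)
u,v=np.meshgrid(np.arange(512),np.arange(384))
def box(a,b,c,e): return (u>=a)&(u<b)&(v>=c)&(v<e)
np.seterr(all='ignore')
mb=box(335,385,205,232)&(Z>0.074)&(Z<.09); print("bar",mb.sum(),rect(W,mb),np.median(Z[mb]))
print("trough>.04",rect(W,box(335,385,150,265)&(Z>0.040)&(Z<0.1)))
print("trough far half",rect(W,box(335,385,150,200)&(Z>0.03)&(Z<0.06)))
mc=box(95,205,155,260)&(Z>0.06)&(Z<.08)
for q,st,ce in comps(mc,10): print("cup/hand",st,ce.round(1),rect(W,q))
for name,b in(("A",box(105,147,175,220)),("B",box(152,195,190,235))):
    q=b&(F[...,0]>F[...,2]+8)&(Z>0.03)&(Z<.05); print(name,q.sum(),rect(W,q),W[q].mean(0))
ms=box(265,300,205,240)&(g>150)&(Z<.04)
q=max(comps(ms,20),key=lambda t:t[1][4])[0]; print("pan",rect(W,q))
for zz in (.085,.09): 
  q=box(270,300,180,215)&(Z>zz); print(rect(W,q),W[q].mean(0))
# balls
mb=box(340,382,200,250)&(g>330)
print(mb.sum())
E
```

```text
bar 101 ((490.78912353515625, -289.60906982421875), (10.921775817871094, 90.789306640625), 2.7208616733551025) 0.08085132957167751
trough>.04 ((533.9042358398438, -287.6021423339844), (280.51531982421875, 90.78882598876953), 2.662835121154785)
trough far half ((612.2809448242188, -284.73968505859375), (125.51533508300781, 80.59516143798828), 2.351247549057007)
cup/hand [109 181  34  33 175] [125.7 196.5] ((572.254150390625, 339.10455322265625), (72.52217864990234, 70.21160888671875), 71.0761489868164)
cup/hand [156 196  34  33 163] [172.  211.3] ((527.40087890625, 213.0564422607422), (71.03934478759766, 69.85305786132812), 70.58214569091797)
cup/hand [131 237   9   7  38] [135.2 239.9] ((455.80029296875, 309.4244079589844), (17.578937530517578, 16.533533096313477), 25.211130142211914)
A 442 ((571.0608520507812, 339.8470153808594), (70.02204132080078, 67.50719451904297), 70.4592514038086) [0.5777169  0.34388914 0.03791953]
B 472 ((526.4029541015625, 212.95909118652344), (68.62903594970703, 67.37789154052734), 70.42040252685547) [0.53216644 0.21579855 0.03785191]
pan ((510.8874816894531, -78.65902709960938), (48.832786560058594, 77.07223510742188), 75.05762481689453)
((562.6242065429688, -93.49402618408203), (13.773159980773926, 24.780670166015625), 76.01508331298828) [ 0.56226124 -0.09327401  0.09252576]
((561.6900634765625, -93.16139221191406), (13.311803817749023, 23.188966751098633), 73.81688690185547) [ 0.5616912  -0.0928143   0.09318311]
428
```

View pics/side1.png

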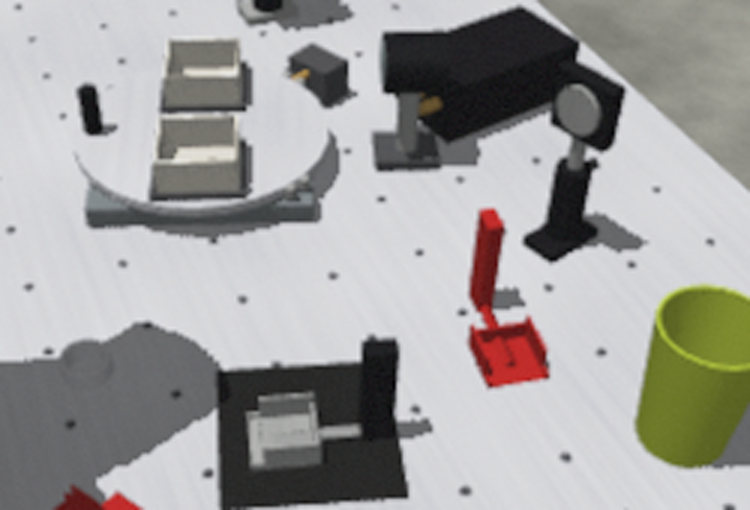

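Request:
{"fn": "jog_arm", "kwargs": {
  "steps": [
    {"dx":1.0,"dy":1.6,"dz":0.5,"twist":1},
    {"dx":2.0,"dy":3.2,"dz":0.5,"twist":2},
    {"dx":3,"dy":4.8,"dz":0.5,"twist":3},
    {"dx":4,"dy":6.4,"dz":0.5,"twist":4},
    {"dx":4.8,"dy":7.7,"dz":0.5,"twist":5}
  ],
  "gripper": 0,
  "newtons": 20
}}

```text
t: 1.02
tool_pos: [0.4446, -0.2941, 0.2578]
tool_rot: [2.46, 1.953, 0.0]
contact_force: [0.2, -0.0, 0.4]
opening: 0.0855
```

Request:
{"fn": "jog_arm", "kwargs": {
  "steps": [
    {"twist":1},
    {"twist":2},
    {"twist":3},
    {"twist":4},
    {"twist":5}
  ]
}}

```text
validation failed for argument at $.st...
```

Request:
{"fn": "jog_arm", "kwargs": {
  "steps": [
    {"dx":1.0,"dy":1.6,"dz":0,"twist":1},
    {"dx":2.05,"dy":3.3,"dz":0,"twist":2},
    {"dx":2.05,"dy":3.3,"dz":0,"twist":3},
    {"dx":2.05,"dy":3.3,"dz":0,"twist":4},
    {"dx":2.05,"dy":3.3,"dz":0,"twist":5}
  ]
}}

```text
t: 1.65
tool_pos: [0.5688, -0.0931, 0.2578]
tool_rot: [1.39, 2.817, 0.002]
contact_force: [-0.4, -0.5, 0.5]
opening: 0.0855
```

Request:
{"fn": "jog_arm", "kwargs": {
  "steps": [
    {"dx":0,"dy":0,"dz":0,"twist":1},
    {"dx":0,"dy":0,"dz":0,"twist":2},
    {"dx":0,"dy":0,"dz":0,"twist":3},
    {"dx":0,"dy":0,"dz":0,"twist":4},
    {"dx":0,"dy":0,"dz":0,"twist":4.5}
  ]
}}

```text
t: 2.28
tool_pos: [0.5687, -0.0931, 0.2577]
tool_rot: [0.2, 3.135, 0.002]
contact_force: [0.0, -0.0, -0.7]
opening: 0.0854
```

```bash
cat >> h.py <<'E'
from scipy.spatial.transform import Rotation as R
def state():
    o=ctrl.get_obs(); M=R.from_rotvec(o["tool_rot"]).as_matrix()
    print("t%.2f"%o["t"],"pos",o["tool_pos"].round(4),"toolY %.1f"%np.degrees(np.arctan2(M[1,1],M[0,1])),"z",M[:,2].round(4),"F",o["contact_force"].round(1),"T",o["wrist_torque"].round(2),"op %.4f"%o["opening"],"q6 %.2f"%o["q"][5]); return o
E
python3 - <<'E'
from h import *
state(); d=grab("wrist","w1.png")
E
```

```text
t2.27 pos [ 0.5687 -0.0931  0.2577] toolY 82.7 z [ 2.0e-04  1.1e-03 -1.0e+00] F [ 0.  -0.  -0.7] T [-0.02  0.    0.  ] op 0.0854 q6 -1.74
```

View pics/w1.png

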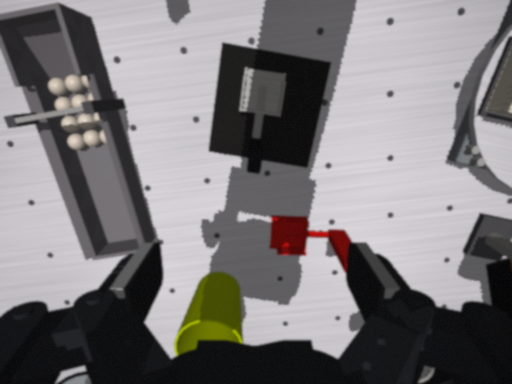

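```bash
python3 - <<'E'
from h import *
d=grab("wrist"); W=d["W"];Z=W[...,2]
u,v=np.meshgrid(np.arange(512),np.arange(384))
q=(u>200)&(u<320)&(v>60)&(v<190)&(Z>0.085)&(Z<.1); print(q.sum(),rect(W,q),W[q].mean(0))
q=(u>200)&(u<320)&(v>50)&(v<140)&(Z>0.013)&(Z<.05); print(q.sum(),rect(W,q))
E
```

```text
341 ((562.1311645507812, -92.72393798828125), (13.93685531616211, 23.95210075378418), 74.63224029541016) [ 0.56144376 -0.09256968  0.09302174]
343 ((517.3841552734375, -80.33819580078125), (48.02867889404297, 70.3259506225586), 74.57638549804688)
```

Request:
{"fn": "jog_arm", "kwargs": {
  "steps": [
    {"dx":-0.01,"dy":-0.025,"dz":-0.8,"twist":-0.8},
    {"dx":-0.01,"dy":-0.025,"dz":-1.6,"twist":-0.8},
    {"dx":-0.01,"dy":-0.025,"dz":-2.4,"twist":-0.8},
    {"dx":-0.01,"dy":-0.025,"dz":-3.1,"twist":-0.8},
    {"dx":-0.01,"dy":-0.025,"dz":-3.5,"twist":-0.8}
  ]
}}

```text
t: 3.0
tool_pos: [0.5665, -0.0941, 0.0449]
tool_rot: [-0.426, -3.109, -0.003]
contact_force: [0.3, -0.2, 0.5]
opening: 0.0853
```

```bash
python3 - <<'E'
from h import *
state(); d=grab("wrist","w2.png")
E
```

```text
t3.00 pos [ 0.5665 -0.0941  0.0449] toolY 74.4 z [-0.0033  0.0022 -1.    ] F [ 0.3 -0.2  0.5] T [ 0.04 -0.04  0.05] op 0.0853 q6 -1.59
```

View pics/w2.png

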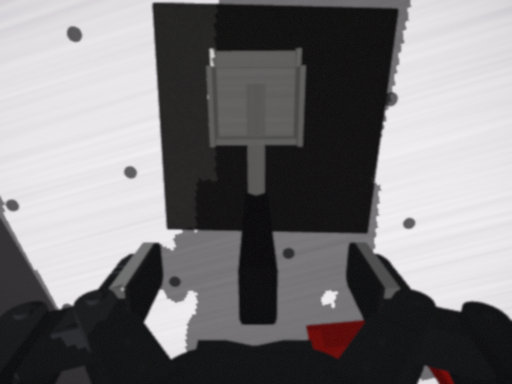

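Request:
{"fn": "jog_arm", "kwargs": {
  "steps": [
    {"dx":0.025,"dy":-0.01,"dz":-0.2,"twist":0},
    {"dx":0.025,"dy":-0.01,"dz":-0.2,"twist":0}
  ]
}}

```text
t: 3.3
tool_pos: [0.5658, -0.0941, 0.0295]
tool_rot: [-0.426, -3.103, -0.004]
contact_force: [-0.4, 0.3, -1.0]
opening: 0.0858
```

Request:
{"fn": "jog_arm", "kwargs": {
  "steps": [
    {"dx":0,"dy":0,"dz":0,"twist":0},
    {"dx":0,"dy":0,"dz":0,"twist":0},
    {"dx":0,"dy":0,"dz":0,"twist":0},
    {"dx":0,"dy":0,"dz":0,"twist":0},
    {"dx":0,"dy":0,"dz":0,"twist":0}
  ],
  "gripper": 255,
  "newtons": 20
}}

```text
t: 3.92
tool_pos: [0.566, -0.0942, 0.0299]
tool_rot: [-0.427, -3.104, -0.004]
contact_force: [-0.0, 0.8, 2.6]
opening: 0.0137
```

Request:
{"fn": "jog_arm", "kwargs": {
  "steps": [
    {"dx":0,"dy":0,"dz":0,"twist":0},
    {"dx":0,"dy":0,"dz":0.15,"twist":0},
    {"dx":0,"dy":0,"dz":0.3,"twist":0},
    {"dx":0,"dy":0,"dz":0.3,"twist":0},
    {"dx":0,"dy":0,"dz":0.3,"twist":0}
  ]
}}

```text
t: 4.55
tool_pos: [0.566, -0.0942, 0.048]
tool_rot: [-0.427, -3.104, -0.004]
contact_force: [0.1, -0.2, -1.4]
opening: 0.0142
```

```bash
python3 - <<'E'
from h import *
state(); d=grab("wrist","w3.png"); grab("side","s3.png",(170,170,340,300),4)
W=d["W"];Z=W[...,2]
E
```

```text
t4.55 pos [ 0.566  -0.0942  0.048 ] toolY 74.3 z [-0.0081  0.0037 -1.    ] F [ 0.1 -0.2 -1.4] T [-0.05 -0.01  0.  ] op 0.0142 q6 -1.59
```

View pics/w3.png

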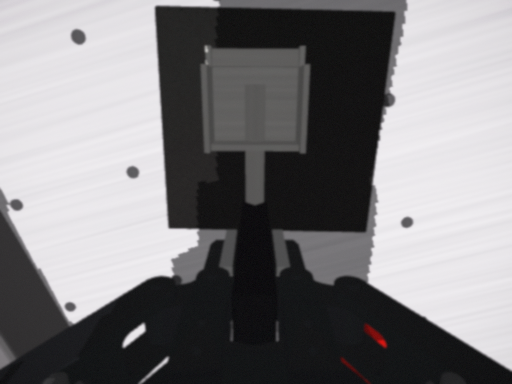

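View pics/s3.png

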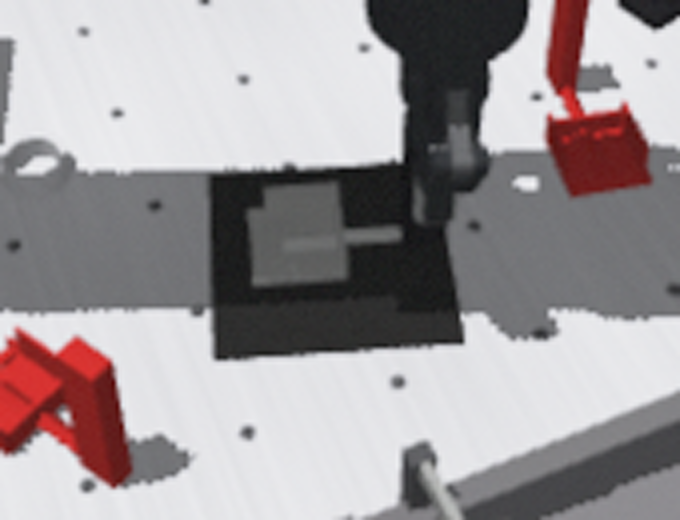

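Request:
{"fn": "jog_arm", "kwargs": {
  "steps": [
    {"dx":0,"dy":0,"dz":0,"twist":0},
    {"dx":0,"dy":0,"dz":0,"twist":0}
  ],
  "gripper": 225
}}

```text
t: 4.9
tool_pos: [0.5655, -0.094, 0.0473]
tool_rot: [-0.426, -3.103, -0.004]
contact_force: [0.2, -0.3, -1.4]
opening: 0.0141
```

```bash
cat >> h.py <<'E'
def pantilt(o=None,save=None,n0=0.02):
    """pan pitch from wrist view depth: fit plane to pan-floor/neck pixels in tool frame region"""
    o=o or ctrl.get_obs(); d=grab("wrist",save); W=d["W"]
    M=R.from_rotvec(o["tool_rot"]).as_matrix(); T=(W-o["tool_pos"])@M  # tool coords
    return d,T
E
python3 - <<'E'
from h import *
o=state(); d,T=pantilt(o,"w4.png")
# column of pixels along middle, tool coords x(forward to mouth), z(down)
for v in range(40,330,12): print(v,T[v,235].round(4),T[v,255].round(4))
E
```

```text
t4.90 pos [ 0.5655 -0.094   0.0473] toolY 74.3 z [-0.0094  0.0041 -0.9999] F [ 0.2 -0.3 -1.4] T [-0.02 -0.07 -0.01] op 0.0141 q6 -1.59
40 [ 0.1006 -0.0119  0.0444] [ 0.1005 -0.001   0.0438]
52 [ 0.0926 -0.0109  0.0257] [ 0.0926 -0.001   0.0256]
64 [ 0.087  -0.011   0.0249] [ 0.0869 -0.001   0.0231]
76 [ 0.0814 -0.0111  0.0257] [ 0.0814 -0.001   0.0255]
88 [ 0.0756 -0.0111  0.0244] [ 0.0756 -0.001   0.019 ]
100 [ 0.0697 -0.0112  0.0239] [ 0.0699 -0.001   0.0181]
112 [ 0.0637 -0.0113  0.0244] [ 0.0641 -0.001   0.0192]
124 [ 0.0575 -0.0115  0.0251] [ 0.0583 -0.001   0.0176]
136 [ 0.0514 -0.0115  0.0241] [ 0.052  -0.001   0.0198]
148 [ 0.0472 -0.0109  0.0114] [ 0.0475 -0.001   0.0102]
160 [ 0.034  -0.013   0.0441] [ 0.0401 -0.0009  0.0162]
172 [ 0.0269 -0.013   0.0427] [ 0.0337 -0.0009  0.0165]
184 [ 0.019  -0.0132  0.0437] [ 0.027  -0.0009  0.0168]
196 [ 0.0112 -0.0133  0.0435] [ 0.0205 -0.0009  0.0164]
208 [ 0.0031 -0.0135  0.0438] [ 0.0159 -0.0009  0.0105]
220 [-0.0052 -0.0136  0.0438] [ 0.0157 -0.001  -0.0049]
232 [ 0.0109 -0.0104 -0.0079] [ 0.0158 -0.001  -0.0183]
244 [ 0.0105 -0.0097 -0.0192] [ 0.016  -0.001  -0.0297]
256 [ 0.0109 -0.0091 -0.0303] [ 0.0163 -0.0011 -0.0397]
268 [ 0.0145 -0.0082 -0.045 ] [ 0.016  -0.0011 -0.0473]
280 [ 0.0154 -0.0077 -0.0536] [ 0.0159 -0.0011 -0.0544]
292 [ 0.0157 -0.0073 -0.0605] [ 0.0172 -0.0011 -0.0625]
304 [ 0.0135 -0.0071 -0.0632] [ 0.014  -0.0011 -0.0639]
316 [ 0.0087 -0.0073 -0.0626] [ 0.0101 -0.0011 -0.0643]
328 [ 0.0052 -0.0072 -0.0637] [ 0.0053 -0.0011 -0.0638]
```

Request:
{"fn": "jog_arm", "kwargs": {
  "steps": [
    {"dx":0,"dy":0,"dz":0,"twist":0},
    {"dx":0,"dy":0,"dz":0,"twist":0}
  ],
  "gripper": 216
}}

```text
t: 5.2
tool_pos: [0.5656, -0.094, 0.0473]
tool_rot: [-0.426, -3.103, -0.004]
contact_force: [0.1, -0.3, -0.7]
opening: 0.0138
```

```bash
cat >> h.py <<'E'
def pitch(save=None):
    o=state(); d,T=pantilt(o,save)
    # neck top / ridge / post front face fits along central columns
    P=T[:,250:258].reshape(-1,3); P=P[np.isfinite(P[:,0])]
    f=(P[:,2]>-0.05)&(P[:,2]<0.0)&(abs(P[:,0]-0.02)<0.06)
    return T
E
python3 - <<'E'
from h import *
o=state(); d,T=pantilt(o,"w5.png")
for v in range(40,290,20): print(v,T[v,235].round(4),T[v,255].round(4))
E
```

```text
t5.20 pos [ 0.5656 -0.094   0.0473] toolY 74.3 z [-0.0093  0.0041 -0.9999] F [ 0.1 -0.3 -0.7] T [-0.04 -0.04  0.02] op 0.0138 q6 -1.59
40 [ 0.1006 -0.0119  0.0441] [ 0.1006 -0.001   0.0443]
60 [ 0.0889 -0.011   0.0254] [ 0.0888 -0.001   0.0241]
80 [ 0.0795 -0.0111  0.0257] [ 0.0795 -0.001   0.0248]
100 [ 0.0697 -0.0113  0.0247] [ 0.0699 -0.001   0.0193]
120 [ 0.0597 -0.0114  0.0239] [ 0.0601 -0.001   0.0195]
140 [ 0.0491 -0.0116  0.0251] [ 0.05   -0.001   0.0194]
160 [ 0.0342 -0.0129  0.0436] [ 0.0402 -0.001   0.0159]
180 [ 0.0211 -0.0133  0.0453] [ 0.0292 -0.0009  0.017 ]
200 [ 0.0083 -0.0134  0.0443] [ 0.018  -0.0009  0.017 ]
220 [-0.0048 -0.0136  0.043 ] [ 0.0158 -0.001  -0.005 ]
240 [ 0.0108 -0.0099 -0.0159] [ 0.0162 -0.001  -0.0266]
260 [ 0.011  -0.0089 -0.0334] [ 0.0165 -0.0011 -0.0429]
280 [ 0.0151 -0.0077 -0.0531] [ 0.0161 -0.0011 -0.0546]
```

Still firm. Loosen step by step, one count value at a time, 18 mm above the mat.

Request:
{"fn": "jog_arm", "kwargs": {
  "steps": [
    {"dx":0,"dy":0,"dz":0,"twist":0}
  ],
  "gripper": 213
}}

```text
t: 5.38
tool_pos: [0.5658, -0.0941, 0.0475]
tool_rot: [-0.427, -3.103, -0.004]
contact_force: [-0.0, 0.2, -0.2]
opening: 0.0143
```

```bash
cat >> h.py <<'E'
def pt():
    o=state(); d,T=pantilt(o)
    P=T[90:135,255]; N=T[160:195,255]; Fr=T[215:260,255]
    ang=lambda A,i,j: np.degrees(np.arctan(np.polyfit(A[:,i],A[:,j],1)[0]))
    print("neck pitch %.1f ridge pitch %.1f, post lean %.1f, neckz %.4f ridgez %.4f"%(ang(N,0,2),ang(P,0,2),ang(Fr,2,0),np.median(N[:,2]),np.median(P[:,2])))
    return d,T
E
python3 -c "
from h import *
pt()"
```

```text
t5.38 pos [ 0.5658 -0.0941  0.0475] toolY 74.3 z [-0.0089  0.004  -1.    ] F [-0.   0.2 -0.2] T [0.05 0.   0.01] op 0.0143 q6 -1.59
 ** On entry to DLASCL parameter number  4 had an illegal value
 ** On entry to DLASCL parameter number  4 had an illegal value
 ** On entry to DLASCL parameter number  4 had an illegal value
 ** On entry to DLASCL parameter number  4 had an illegal value
 ** On entry to DLASCL parameter number  5 had an illegal value
 ** On entry to DLASCL parameter number  4 had an illegal valueTraceback (most recent call last):
  File "<string>", line 3, in <module>
    pt()
    ~~^^
  File "h.py", line 43, in pt
    print("neck pitch %.1f ridge pitch %.1f, post lean %.1f, neckz %.4f ridgez %.4f"%(ang(N,0,2),ang(P,0,2),ang(Fr,2,0),np.median(N[:,2]),np.median(P[:,2])))
                                                                                                            ~~~^^^^^^^^
  File "h.py", line 42, in <lambda>
    ang=lambda A,i,j: np.degrees(np.arctan(np.polyfit(A[:,i],A[:,j],1)[0]))
                                           ~~~~~~~~~~^^^^^^^^^^^^^^^^^
    c, resids, rank, s = lstsq(lhs, rhs, rcond)
                         ~~~~~^^^^^^^^^^^^^^^^^
    x, resids, rank, s = _umath_linalg.lstsq(a, b, rcond,
                         ~~~~~~~~~~~~~~~~~~~^^^^^^^^^^^^^
                                             signature=signature)
                                             ^^^^^^^^^^^^^^^^^^^^
    raise LinAlgError("SVD did not converge in Linear Least Squares")
numpy.linalg.LinAlgError: SVD did not converge in Linear Least Squares
```

```bash
python3 - <<'E'
s=open('h.py').read()
s=s.replace('ang=lambda A,i,j:','P,N,Fr=[A[np.isfinite(A[:,0])] for A in(P,N,Fr)]\n    ang=lambda A,i,j:')
open('h.py','w').write(s)
E
python3 -c "
from h import *
pt()"
```

```text
t5.42 pos [ 0.5657 -0.0941  0.0475] toolY 74.3 z [-0.009  0.004 -1.   ] F [ 0.4  0.5 -0.3] T [-0.    0.03 -0.02] op 0.0139 q6 -1.59
neck pitch 0.5 ridge pitch 5.4, post lean -0.2, neckz 0.0343 ridgez 0.0375
```

Request:
{"fn": "jog_arm", "kwargs": {
  "steps": [
    {"dx":0,"dy":0,"dz":0,"twist":0}
  ],
  "gripper": 212
}}

```text
t: 5.6
tool_pos: [0.5659, -0.0941, 0.0478]
tool_rot: [-0.427, -3.103, -0.004]
contact_force: [0.3, 0.1, -0.5]
opening: 0.0146
```

```bash
python3 -c "
from h import *
pt()"
```

```text
t5.60 pos [ 0.5659 -0.0941  0.0478] toolY 74.3 z [-0.0086  0.0039 -1.    ] F [ 0.3  0.1 -0.5] T [ 0.01  0.   -0.  ] op 0.0146 q6 -1.59
neck pitch -0.1 ridge pitch 3.4, post lean -0.6, neckz 0.0342 ridgez 0.0376
```

Request:
{"fn": "jog_arm", "kwargs": {
  "steps": [
    {"dx":0,"dy":0,"dz":0,"twist":0}
  ],
  "gripper": 211
}}

```text
t: 5.78
tool_pos: [0.5661, -0.0942, 0.048]
tool_rot: [-0.427, -3.104, -0.004]
contact_force: [0.0, 0.1, -0.3]
opening: 0.0147
```

```bash
python3 -c "
from h import *
pt()"
```

```text
t5.78 pos [ 0.5661 -0.0942  0.048 ] toolY 74.3 z [-0.0082  0.0037 -1.    ] F [ 0.   0.1 -0.3] T [ 0.04 -0.   -0.03] op 0.0147 q6 -1.59
neck pitch -0.8 ridge pitch 3.8, post lean -0.7, neckz 0.0347 ridgez 0.0377
```

Request:
{"fn": "jog_arm", "kwargs": {
  "steps": [
    {"dx":0,"dy":0,"dz":0,"twist":0},
    {"dx":0.03,"dy":-0.01,"dz":-0.3,"twist":0},
    {"dx":0.03,"dy":-0.01,"dz":-0.3,"twist":0}
  ],
  "gripper": 195
}}

```text
t: 6.2
tool_pos: [0.5661, -0.0943, 0.0274]
tool_rot: [-0.426, -3.099, -0.005]
contact_force: [-0.7, -0.2, -0.6]
opening: 0.0201
```

Request:
{"fn": "jog_arm", "kwargs": {
  "steps": [
    {"dx":0,"dy":0,"dz":0,"twist":0},
    {"dx":0,"dy":0,"dz":0,"twist":0},
    {"dx":0,"dy":0,"dz":0.3,"twist":0},
    {"dx":0,"dy":0,"dz":0.3,"twist":0}
  ],
  "gripper": 230,
  "newtons": 20
}}

```text
t: 6.7
tool_pos: [0.5677, -0.0948, 0.0477]
tool_rot: [-0.427, -3.103, -0.004]
contact_force: [0.3, 0.2, -1.2]
opening: 0.0137
```

Request:
{"fn": "jog_arm", "kwargs": {
  "steps": [
    {"dx":0,"dy":0,"dz":0,"twist":0},
    {"dx":0,"dy":0,"dz":0,"twist":0}
  ],
  "gripper": 215
}}

```text
t: 6.95
tool_pos: [0.5677, -0.0948, 0.0477]
tool_rot: [-0.427, -3.103, -0.004]
contact_force: [0.1, 0.1, -2.0]
opening: 0.0137
```

```bash
python3 -c "
from h import *
pt()"
```

```text
t6.95 pos [ 0.5677 -0.0948  0.0477] toolY 74.3 z [-0.0085  0.0038 -1.    ] F [ 0.1  0.1 -2. ] T [-0.05 -0.05  0.  ] op 0.0137 q6 -1.59
neck pitch 1.2 ridge pitch 3.3, post lean -0.8, neckz 0.0146 ridgez 0.0180
```

Request:
{"fn": "jog_arm", "kwargs": {
  "steps": [
    {"dx":0,"dy":0,"dz":0,"twist":0}
  ],
  "gripper": 214.5
}}

```text
t: 7.12
tool_pos: [0.5672, -0.0947, 0.0471]
tool_rot: [-0.427, -3.102, -0.004]
contact_force: [-0.2, -0.7, -2.2]
opening: 0.0135
```

```bash
python3 -c "
from h import *
pt()"
```

```text
t7.12 pos [ 0.5672 -0.0947  0.0471] toolY 74.3 z [-0.0096  0.0041 -0.9999] F [-0.2 -0.7 -2.2] T [-0.03 -0.05 -0.01] op 0.0135 q6 -1.59
neck pitch -2.3 ridge pitch 1.9, post lean -0.7, neckz 0.0146 ridgez 0.0177
```

Request:
{"fn": "jog_arm", "kwargs": {
  "steps": [
    {"dx":0,"dy":0,"dz":0,"twist":0}
  ],
  "gripper": 214
}}

```text
t: 7.3
tool_pos: [0.567, -0.0946, 0.0469]
tool_rot: [-0.427, -3.102, -0.004]
contact_force: [0.2, 1.1, -1.3]
opening: 0.0137
```

```bash
python3 -c "
from h import *
pt()"
```

```text
t7.30 pos [ 0.567  -0.0946  0.0469] toolY 74.3 z [-0.01    0.0043 -0.9999] F [ 0.2  1.1 -1.3] T [-0.06 -0.05  0.02] op 0.0137 q6 -1.59
neck pitch 1.9 ridge pitch 3.1, post lean -1.0, neckz 0.0147 ridgez 0.0176
```

Request:
{"fn": "jog_arm", "kwargs": {
  "steps": [
    {"dx":0,"dy":0,"dz":0,"twist":0}
  ],
  "gripper": 213.6
}}

```text
t: 7.48
tool_pos: [0.5669, -0.0946, 0.0467]
tool_rot: [-0.426, -3.102, -0.004]
contact_force: [0.4, 0.0, -0.1]
opening: 0.014
```

```bash
python3 -c "
from h import *
pt()"
```

```text
t7.47 pos [ 0.5669 -0.0946  0.0467] toolY 74.3 z [-0.0103  0.0043 -0.9999] F [ 0.4  0.  -0.1] T [ 0.01 -0.05  0.  ] op 0.0140 q6 -1.59
neck pitch 0.5 ridge pitch 2.0, post lean -0.8, neckz 0.0146 ridgez 0.0179
```

Request:
{"fn": "jog_arm", "kwargs": {
  "steps": [
    {"dx":0,"dy":0,"dz":0,"twist":0}
  ],
  "gripper": 213.3
}}

```text
t: 7.65
tool_pos: [0.5669, -0.0946, 0.0467]
tool_rot: [-0.426, -3.102, -0.004]
contact_force: [-0.4, -0.1, -0.3]
opening: 0.0142
```

```bash
python3 -c "
from h import *
pt()"
```

```text
t7.65 pos [ 0.5669 -0.0946  0.0467] toolY 74.3 z [-0.0104  0.0043 -0.9999] F [-0.4 -0.1 -0.3] T [ 0.01  0.02 -0.01] op 0.0142 q6 -1.59
neck pitch 2.5 ridge pitch 25.9, post lean -10.4, neckz 0.0219 ridgez 0.0328
```

```bash
python3 - <<'E'
from h import *
o=state(); d,T=pantilt(o,"w6.png"); grab("side","s6.png",(170,170,340,300),4)
for v in range(40,290,16): print(v,T[v,255].round(4))
E
```

```text
t7.70 pos [ 0.567  -0.0946  0.0468] toolY 74.3 z [-0.0102  0.0043 -0.9999] F [ 0.1 -0.1 -0.9] T [-0.01  0.04 -0.01] op 0.0137 q6 -1.59
40 [ 0.1005 -0.001   0.0435]
56 [ 0.0925 -0.001   0.0443]
72 [ 0.0842 -0.0009  0.0442]
88 [ 0.0757 -0.0009  0.0418]
104 [ 0.0671 -0.0009  0.0387]
120 [ 0.059  -0.0009  0.0322]
136 [ 0.0505 -0.0009  0.0306]
152 [ 0.0418 -0.0009  0.0293]
168 [ 0.0355 -0.0009  0.0178]
184 [ 0.0254 -0.0009  0.0224]
200 [ 0.0168 -0.0009  0.0205]
216 [ 0.0082 -0.0009  0.0182]
232 [ 0.0089 -0.0009 -0.0036]
248 [ 0.0149 -0.001  -0.0308]
264 [ 0.0191 -0.0011 -0.0499]
280 [ 0.0198 -0.0011 -0.0603]
```

View pics/s6.png

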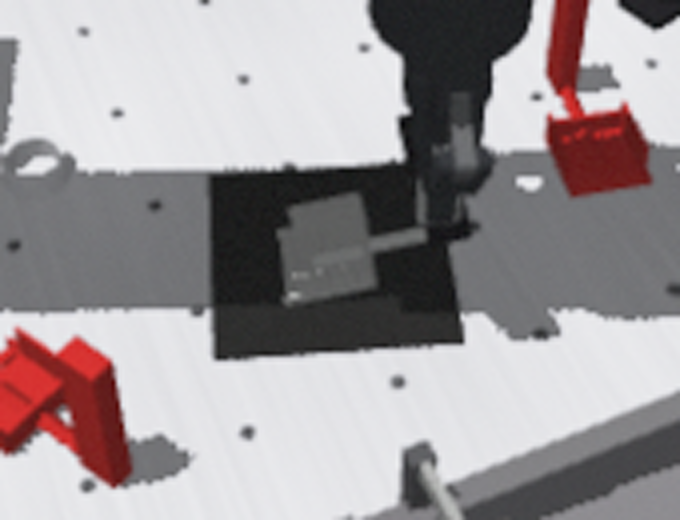

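Request:
{"fn": "jog_arm", "kwargs": {
  "steps": [
    {"dx":0,"dy":0,"dz":-0.1,"twist":0},
    {"dx":0,"dy":0,"dz":-0.2,"twist":0},
    {"dx":0,"dy":0,"dz":-0.27,"twist":0},
    {"dx":0,"dy":0,"dz":-0.27,"twist":0}
  ]
}}

```text
t: 8.3
tool_pos: [0.5662, -0.0944, 0.0297]
tool_rot: [-0.426, -3.1, -0.005]
contact_force: [-0.3, -0.4, -1.6]
opening: 0.014
```

Request:
{"fn": "jog_arm", "kwargs": {
  "steps": [
    {"dx":0,"dy":0,"dz":0,"twist":0},
    {"dx":0,"dy":0,"dz":0,"twist":0}
  ],
  "gripper": 195
}}

```text
t: 8.55
tool_pos: [0.5662, -0.0944, 0.0297]
tool_rot: [-0.426, -3.1, -0.005]
contact_force: [0.3, -0.6, -0.4]
opening: 0.0201
```

```bash
python3 - <<'E'
from h import *
d,T=pt()
for v in range(40,290,16): print(v,T[v,235].round(4),T[v,255].round(4))
E
```

```text
t8.55 pos [ 0.5662 -0.0944  0.0297] toolY 74.3 z [-0.0121  0.0048 -0.9999] F [ 0.3 -0.6 -0.4] T [-0.04  0.01 -0.04] op 0.0201 q6 -1.59
neck pitch -0.1 ridge pitch 5.9, post lean -0.6, neckz 0.0167 ridgez 0.0201
40 [ 0.0982 -0.0109  0.027 ] [ 0.0981 -0.001   0.026 ]
56 [ 0.091  -0.0111  0.0279] [ 0.091  -0.001   0.0278]
72 [ 0.0833 -0.011   0.0248] [ 0.0833 -0.001   0.0251]
88 [ 0.0756 -0.0112  0.0261] [ 0.0756 -0.001   0.0267]
104 [ 0.0677 -0.0113  0.0251] [ 0.068  -0.001   0.0188]
120 [ 0.0596 -0.0114  0.0254] [ 0.0601 -0.001   0.0197]
136 [ 0.0512 -0.0116  0.0251] [ 0.0519 -0.0009  0.0204]
152 [ 0.0443 -0.0112  0.0162] [ 0.0442 -0.0009  0.017 ]
168 [ 0.0334 -0.0119  0.0266] [ 0.0357 -0.0009  0.0171]
184 [ 0.0241 -0.0121  0.0267] [ 0.0272 -0.0009  0.0165]
200 [ 0.0145 -0.0123  0.0269] [ 0.0181 -0.0009  0.0169]
216 [ 0.0053 -0.0123  0.0252] [ 0.0114 -0.0009  0.0107]
232 [-0.0051 -0.0125  0.0259] [ 0.0114 -0.0009 -0.0087]
248 [-0.0172 -0.0129  0.029 ] [ 0.0116 -0.001  -0.0247]
264 [-0.0275 -0.013   0.0278] [ 0.0108 -0.001  -0.036 ]
280 [-0.0395 -0.0133  0.0289] [ 0.0115 -0.0011 -0.0477]
```

Request:
{"fn": "jog_arm", "kwargs": {
  "steps": [
    {"dx":0.1,"dy":-0.025,"dz":0,"twist":0},
    {"dx":0.1,"dy":-0.025,"dz":0,"twist":0}
  ]
}}

```text
t: 8.85
tool_pos: [0.573, -0.0961, 0.0302]
tool_rot: [-0.426, -3.101, -0.005]
contact_force: [-0.8, -0.7, 0.1]
opening: 0.02
```

Request:
{"fn": "jog_arm", "kwargs": {
  "steps": [
    {"dx":0,"dy":0,"dz":0,"twist":0},
    {"dx":0,"dy":0,"dz":0,"twist":0},
    {"dx":0,"dy":0,"dz":0,"twist":0}
  ],
  "gripper": 240,
  "newtons": 80
}}

```text
t: 9.22
tool_pos: [0.5732, -0.0961, 0.0303]
tool_rot: [-0.426, -3.101, -0.005]
contact_force: [0.4, -1.0, -0.5]
opening: 0.0132
```

Request:
{"fn": "jog_arm", "kwargs": {
  "steps": [
    {"dx":0,"dy":0,"dz":0.5,"twist":0},
    {"dx":0,"dy":0,"dz":1.2,"twist":0},
    {"dx":0,"dy":0,"dz":1.7,"twist":0},
    {"dx":0,"dy":0,"dz":1.7,"twist":0}
  ]
}}

```text
t: 9.72
tool_pos: [0.5749, -0.0966, 0.1351]
tool_rot: [-0.427, -3.107, -0.003]
contact_force: [-0.8, -0.2, -1.5]
opening: 0.013
```

```bash
python3 - <<'E'
from h import *
d,T=pt()
for v in range(56,290,40): print(v,T[v,235].round(4),T[v,255].round(4))
E
```

```text
t9.72 pos [ 0.5749 -0.0966  0.1351] toolY 74.3 z [-0.0053  0.0028 -1.    ] F [-0.8 -0.2 -1.5] T [ 0.02 -0.04 -0.02] op 0.0130 q6 -1.59
neck pitch 0.8 ridge pitch 1.4, post lean -0.8, neckz 0.0175 ridgez 0.0205
56 [ 0.0909 -0.011   0.027 ] [ 0.0908 -0.001   0.0253]
96 [ 0.0717 -0.0112  0.025 ] [ 0.0718 -0.001   0.0188]
136 [ 0.0513 -0.0116  0.0246] [ 0.0519 -0.001   0.0208]
176 [ 0.0002 -0.0186  0.1317] [ 0.0315 -0.0009  0.0168]
216 [-0.0404 -0.0195  0.1358] [ 0.0182 -0.001  -0.0058]
256 [ 0.0108 -0.0091 -0.03  ] [ 0.0191 -0.0011 -0.0446]
```

Request:
{"fn": "jog_arm", "kwargs": {
  "steps": [
    {"dx":0.4,"dy":-0.9,"dz":0,"twist":0.5},
    {"dx":0.8,"dy":-1.8,"dz":0,"twist":1.0},
    {"dx":1.1,"dy":-2.6,"dz":0,"twist":1.5},
    {"dx":1.16,"dy":-3.1,"dz":0,"twist":1.8},
    {"dx":1.16,"dy":-3.1,"dz":0,"twist":1.8}
  ]
}}

```text
t: 10.4
tool_pos: [0.6415, -0.2836, 0.1289]
tool_rot: [0.059, -3.127, -0.006]
contact_force: [-0.4, -0.5, -1.3]
opening: 0.0128
```

```bash
python3 - <<'E'
from h import *
o=state(); d=grab("wrist","w7.png"); W=d["W"];Z=W[...,2]
grab("top","t7.png",(320,140,410,270),4.5)
u,v=np.meshgrid(np.arange(512),np.arange(384))
m=(Z>.04)&(Z<.055)
for q,s,c in comps(m,60): print(s,c.round(0),rect(W,q))
m=(Z>.075)&(Z<.09)
for q,s,c in comps(m,60): print(s,c.round(0),rect(W,q))
E
```

```text
t10.40 pos [ 0.6415 -0.2836  0.1289] toolY 92.2 z [-0.0144  0.0033 -0.9999] F [-0.4 -0.5 -1.3] T [ 0.02 -0.11 -0.04] op 0.0128 q6 -2.13
[ 193    0   47  233 2612] [207. 123.] ((593.8058471679688, -319.17218017578125), (164.07687377929688, 25.915790557861328), 7.97344970703125)
[ 270    0   50  232 3047] [306. 120.] ((590.7103881835938, -251.0696563720703), (28.634496688842773, 163.1912078857422), 85.82952880859375)
[368 330  16  15 110] [376. 336.] ((735.8478393554688, -191.96690368652344), (2.7756993770599365, 7.821901321411133), 29.75225067138672)
```

View pics/w7.png

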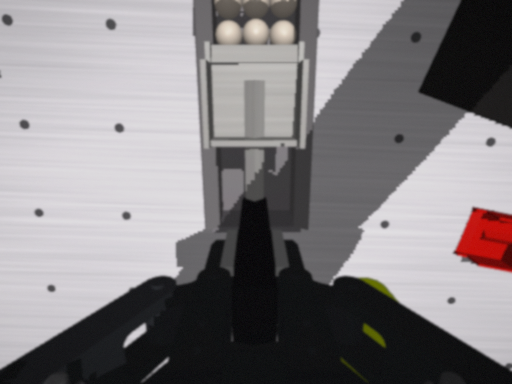

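View pics/t7.png

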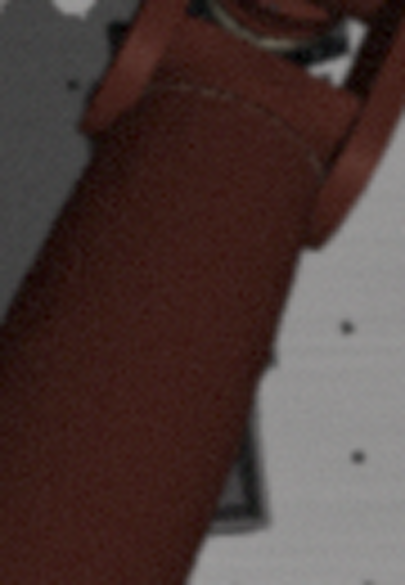

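```bash
cat > tr.py <<'E'
from h import *
o=state(); d=grab("wrist"); W=d["W"];Z=W[...,2]
T=(W-o["tool_pos"])@R.from_rotvec(o["tool_rot"]).as_matrix()
m=(Z>.040)&(Z<.053)
P=W[m]; 
xs=[];L=[];Rr=[]
for x in np.arange(.52,.68,.01):
    s=P[abs(P[:,0]-x)<.005]
    if len(s)>20:
        a,b=np.percentile(s[:,1],[2,98]); print(round(x,3),a.round(4),b.round(4),((a+b)/2).round(4))
f=(T[...,2]<.03)&(T[...,2]>0.003)&(T[...,0]>.03)&(T[...,0]<.1)&(abs(T[...,1])<.035)
q=W[f]; print("pan+rim",cv2.minAreaRect((q[:,:2]*1000).astype(np.float32)))
E
python3 tr.py
```

```text
t10.50 pos [ 0.6418 -0.2813  0.1298] toolY 92.3 z [-0.0138  0.0036 -0.9999] F [-0.   0.4 -0.7] T [-0.02 -0.02 -0.02] op 0.0127 q6 -2.13
0.52 -0.3277 -0.2487 -0.2882
0.53 -0.3271 -0.2482 -0.2876
0.54 -0.3268 -0.2477 -0.2872
0.55 -0.3268 -0.247 -0.2869
0.56 -0.3263 -0.2466 -0.2865
0.57 -0.3258 -0.246 -0.2859
0.58 -0.3253 -0.2456 -0.2854
0.59 -0.3246 -0.2453 -0.285
0.6 -0.3246 -0.2448 -0.2847
0.61 -0.3239 -0.2446 -0.2843
0.62 -0.3234 -0.2446 -0.284
0.63 -0.3226 -0.2438 -0.2832
0.64 -0.3221 -0.2436 -0.2828
0.65 -0.3222 -0.2431 -0.2826
0.66 -0.3213 -0.2425 -0.2819
0.67 -0.3205 -0.2452 -0.2829
pan+rim ((577.76708984375, -285.13641357421875), (67.65830993652344, 48.31983947753906), 2.2836804389953613)
```

Request:
{"fn": "jog_arm", "kwargs": {
  "steps": [
    {"dx":0,"dy":-0.01,"dz":-0.4,"twist":0},
    {"dx":0,"dy":-0.01,"dz":-0.8,"twist":0},
    {"dx":0,"dy":-0.01,"dz":-1.2,"twist":0},
    {"dx":0,"dy":-0.01,"dz":-1.4,"twist":0},
    {"dx":0,"dy":-0.01,"dz":-1.4,"twist":0}
  ]
}}

```text
t: 11.18
tool_pos: [0.6411, -0.2809, 0.0443]
tool_rot: [0.064, -3.125, -0.008]
contact_force: [0.2, -0.5, -0.6]
opening: 0.0134
```

```bash
python3 -c "
from h import *
state();grab('wrist','w8.png')"
```

```text
t11.18 pos [ 0.6411 -0.2809  0.0443] toolY 92.3 z [-0.0157  0.0047 -0.9999] F [ 0.2 -0.5 -0.6] T [ 0.02 -0.08 -0.01] op 0.0134 q6 -2.13
```

View pics/w8.png

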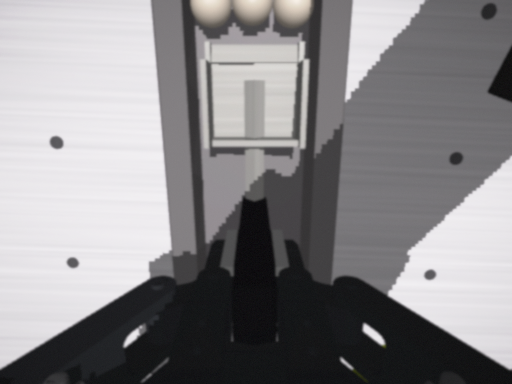

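Request:
{"fn": "jog_arm", "kwargs": {
  "steps": [
    {"dx":0,"dy":-0.015,"dz":-0.18,"twist":0},
    {"dx":0,"dy":-0.015,"dz":-0.18,"twist":0},
    {"dx":0,"dy":-0.015,"dz":-0.18,"twist":0}
  ]
}}

```text
t: 11.6
tool_pos: [0.6421, -0.2824, 0.0354]
tool_rot: [0.064, -3.128, -0.005]
contact_force: [0.8, -0.9, -0.8]
opening: 0.0129
```

Request:
{"fn": "jog_arm", "kwargs": {
  "steps": [
    {"dx":-0.2,"dy":-0.009,"dz":0,"twist":0},
    {"dx":-0.4,"dy":-0.018,"dz":0,"twist":0},
    {"dx":-0.6,"dy":-0.026,"dz":0,"twist":0},
    {"dx":-0.8,"dy":-0.035,"dz":0,"twist":0},
    {"dx":-0.9,"dy":-0.04,"dz":0,"twist":0}
  ]
}}

```text
t: 12.22
tool_pos: [0.5871, -0.2849, 0.0354]
tool_rot: [0.063, -3.128, -0.006]
contact_force: [1.9, 0.3, -1.3]
opening: 0.0129
```

```bash
python3 -c "
from h import *
state();grab('wrist','w9.png')"
```

```text
t12.22 pos [ 0.5871 -0.2849  0.0354] toolY 92.3 z [-0.0135  0.0034 -0.9999] F [ 1.9  0.3 -1.3] T [-0.01 -0.3  -0.01] op 0.0129 q6 -2.17
```

View pics/w9.png

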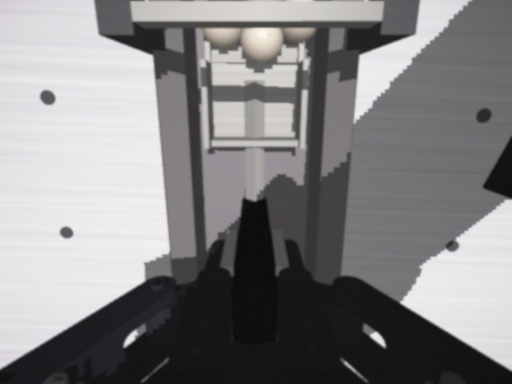

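Request:
{"fn": "jog_arm", "kwargs": {
  "steps": [
    {"dx":0,"dy":0,"dz":-0.05,"twist":0},
    {"dx":-0.2,"dy":-0.009,"dz":-0.05,"twist":0},
    {"dx":-0.4,"dy":-0.018,"dz":-0.05,"twist":0},
    {"dx":-0.6,"dy":-0.026,"dz":-0.05,"twist":0},
    {"dx":-0.65,"dy":-0.029,"dz":-0.05,"twist":0}
  ]
}}

```text
t: 12.9
tool_pos: [0.5492, -0.2872, 0.034]
tool_rot: [0.062, -3.133, -0.004]
contact_force: [10.7, 0.6, 1.6]
opening: 0.0129
```

```bash
python3 -c "
from h import *
state();grab('wrist','w10.png');grab('side','s10.png',(200,200,400,384),3)"
```

```text
t12.90 pos [ 0.5492 -0.2872  0.034 ] toolY 92.3 z [-0.0079  0.0021 -1.    ] F [10.7  0.6  1.6] T [ 0.13 -1.69 -0.03] op 0.0129 q6 -2.21
```

View pics/w10.png

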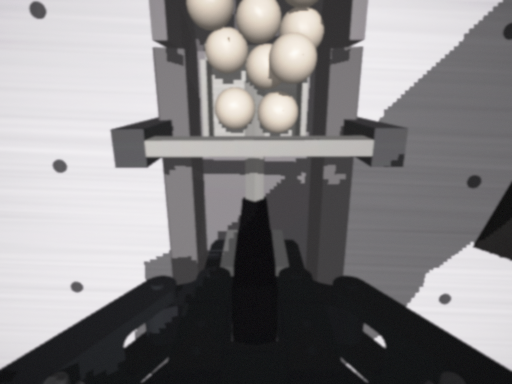

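View pics/s10.png

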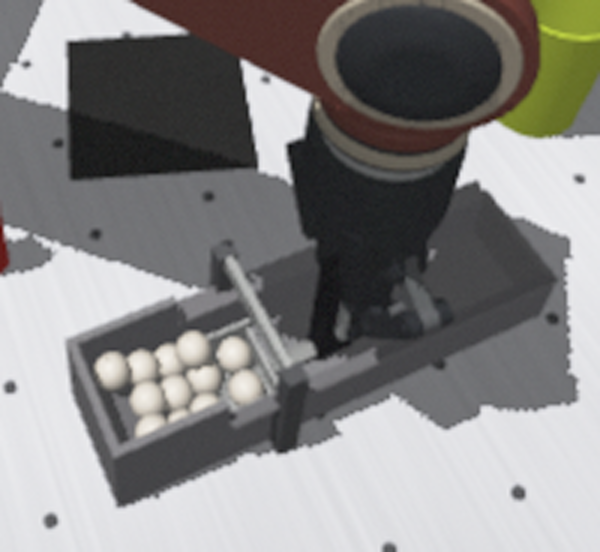

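Request:
{"fn": "jog_arm", "kwargs": {
  "steps": [
    {"dx":0.06,"dy":0.003,"dz":0.02,"twist":0},
    {"dx":0.18,"dy":0.008,"dz":0.03,"twist":0},
    {"dx":0.34,"dy":0.015,"dz":0.03,"twist":0},
    {"dx":0.5,"dy":0.022,"dz":0.03,"twist":0},
    {"dx":0.66,"dy":0.03,"dz":0.03,"twist":0}
  ]
}}

```text
t: 13.62
tool_pos: [0.5891, -0.2852, 0.0354]
tool_rot: [0.062, -3.131, -0.004]
contact_force: [-1.7, 0.2, -2.9]
opening: 0.0128
```

Request:
{"fn": "jog_arm", "kwargs": {
  "steps": [
    {"dx":0.15,"dy":0.007,"dz":0.0,"twist":0},
    {"dx":0.22,"dy":0.01,"dz":0.0,"twist":0},
    {"dx":0.25,"dy":0.01,"dz":0.0,"twist":0}
  ]
}}

```text
t: 14.0
tool_pos: [0.6044, -0.2846, 0.0354]
tool_rot: [0.063, -3.131, -0.004]
contact_force: [0.6, 0.9, -1.4]
opening: 0.013
```

```bash
python3 -c "
from h import *
pt();grab('wrist','w11.png')"
```

```text
t14.00 pos [ 0.6044 -0.2846  0.0354] toolY 92.3 z [-0.01    0.0023 -0.9999] F [ 0.6  0.9 -1.4] T [ 0.02 -0.1   0.03] op 0.0130 q6 -2.16
neck pitch -0.4 ridge pitch -2.0, post lean -0.6, neckz 0.0174 ridgez 0.0205
```

View pics/w11.png

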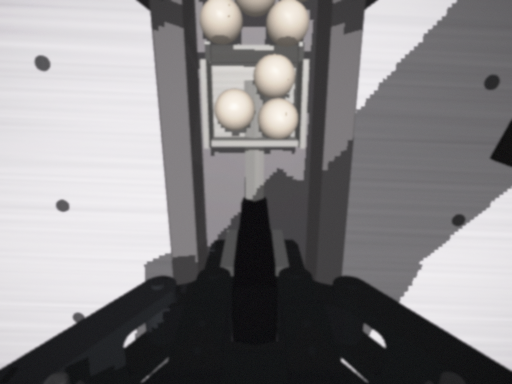

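Request:
{"fn": "jog_arm", "kwargs": {
  "steps": [
    {"dx":-0.2,"dy":-0.009,"dz":-0.03,"twist":0},
    {"dx":-0.45,"dy":-0.02,"dz":-0.04,"twist":0},
    {"dx":-0.7,"dy":-0.031,"dz":-0.04,"twist":0},
    {"dx":-0.92,"dy":-0.04,"dz":-0.04,"twist":0},
    {"dx":-0.97,"dy":-0.042,"dz":-0.04,"twist":0}
  ]
}}

```text
t: 14.72
tool_pos: [0.5474, -0.288, 0.0354]
tool_rot: [0.061, -3.137, -0.0]
contact_force: [9.5, 1.2, 1.6]
opening: 0.0131
```

Request:
{"fn": "jog_arm", "kwargs": {
  "steps": [
    {"dx":-0.06,"dy":0,"dz":0,"twist":0},
    {"dx":-0.06,"dy":0,"dz":0.0,"twist":0}
  ]
}}

```text
t: 14.98
tool_pos: [0.5446, -0.2888, 0.0371]
tool_rot: [0.061, -3.141, 0.003]
contact_force: [4.9, -0.2, 2.1]
opening: 0.0131
```

```bash
python3 -c "
from h import *
state();grab('wrist','w12.png')"
```

```text
t14.97 pos [ 0.5446 -0.2888  0.0371] toolY 92.2 z [-2.0e-04 -1.8e-03 -1.0e+00] F [ 4.9 -0.2  2.1] T [ 0.09 -0.73 -0.06] op 0.0131 q6 -2.22
```

View pics/w12.png

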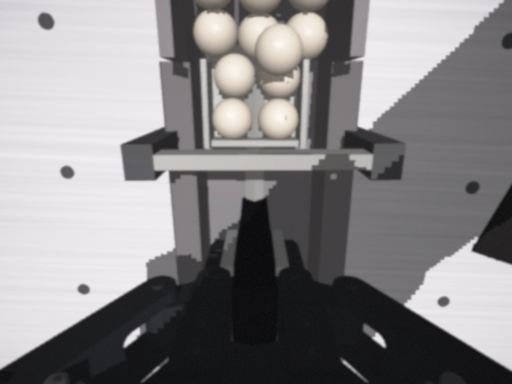

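Request:
{"fn": "jog_arm", "kwargs": {
  "steps": [
    {"dx":0.02,"dy":0.001,"dz":0.0,"twist":0},
    {"dx":0.07,"dy":0.003,"dz":0.0,"twist":0},
    {"dx":0.15,"dy":0.007,"dz":0.0,"twist":0},
    {"dx":0.25,"dy":0.011,"dz":0.0,"twist":0},
    {"dx":0.37,"dy":0.016,"dz":0.0,"twist":0}
  ]
}}

```text
t: 15.65
tool_pos: [0.5671, -0.2877, 0.0368]
tool_rot: [0.061, -3.14, 0.002]
contact_force: [0.6, 0.1, -2.3]
opening: 0.0129
```

```bash
python3 -c "
from h import *
state();grab('wrist','w13.png')"
```

```text
t15.65 pos [ 0.5671 -0.2877  0.0368] toolY 92.2 z [-0.0011 -0.0015 -1.    ] F [ 0.6  0.1 -2.3] T [ 0.04 -0.14 -0.02] op 0.0129 q6 -2.19
```

View pics/w13.png

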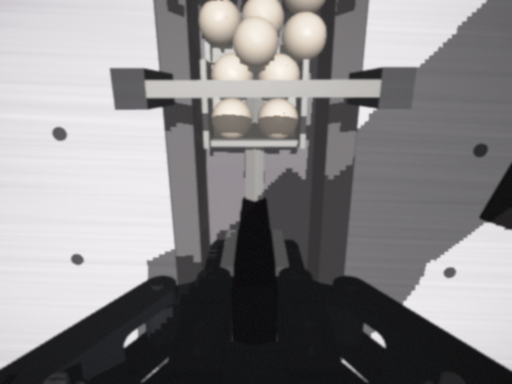

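Request:
{"fn": "jog_arm", "kwargs": {
  "steps": [
    {"dx":0.05,"dy":0.01,"dz":0.0,"twist":0},
    {"dx":0.13,"dy":0.02,"dz":0.0,"twist":0},
    {"dx":0.24,"dy":0.03,"dz":0.0,"twist":0},
    {"dx":0.36,"dy":0.04,"dz":0.0,"twist":0},
    {"dx":0.48,"dy":0.05,"dz":0.0,"twist":0}
  ]
}}

```text
t: 16.32
tool_pos: [0.5975, -0.2848, 0.0373]
tool_rot: [-0.062, 3.141, -0.003]
contact_force: [1.1, 0.6, -2.7]
opening: 0.0129
```

Request:
{"fn": "jog_arm", "kwargs": {
  "steps": [
    {"dx":0.03,"dy":0.002,"dz":0.05,"twist":0},
    {"dx":0.06,"dy":0.004,"dz":0.15,"twist":0},
    {"dx":0.06,"dy":0.004,"dz":0.3,"twist":0},
    {"dx":0.06,"dy":0.004,"dz":0.45,"twist":0},
    {"dx":0.06,"dy":0.004,"dz":0.6,"twist":0}
  ]
}}

```text
t: 16.95
tool_pos: [0.6011, -0.2847, 0.0743]
tool_rot: [-0.061, 3.14, -0.004]
contact_force: [-0.8, 0.3, -2.0]
opening: 0.0131
```

```bash
python3 -c "
from h import *
pt();grab('wrist','w14.png')"
```

```text
t16.95 pos [ 0.6011 -0.2847  0.0743] toolY 92.2 z [ 0.001  -0.0025 -1.    ] F [-0.8  0.3 -2. ] T [-0.01 -0.17  0.04] op 0.0131 q6 -2.16
neck pitch -0.1 ridge pitch -0.1, post lean -1.2, neckz 0.0174 ridgez 0.0207
```

View pics/w14.png

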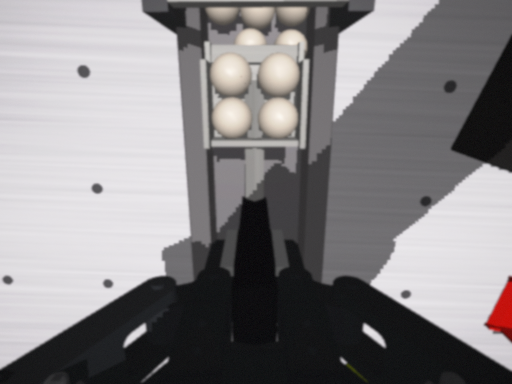

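Request:
{"fn": "jog_arm", "kwargs": {
  "steps": [
    {"dx":-0.03,"dy":0,"dz":-0.025,"twist":0},
    {"dx":-0.1,"dy":-0.004,"dz":-0.025,"twist":0},
    {"dx":-0.22,"dy":-0.01,"dz":-0.025,"twist":0},
    {"dx":-0.36,"dy":-0.016,"dz":-0.025,"twist":0},
    {"dx":-0.5,"dy":-0.022,"dz":-0.025,"twist":0}
  ]
}}

```text
t: 17.68
tool_pos: [0.5711, -0.2865, 0.0736]
tool_rot: [-0.061, 3.138, -0.006]
contact_force: [-0.7, 0.5, -2.4]
opening: 0.013
```

Request:
{"fn": "jog_arm", "kwargs": {
  "steps": [
    {"dx":-0.1,"dy":-0.004,"dz":0,"twist":0},
    {"dx":-0.2,"dy":-0.009,"dz":0,"twist":0},
    {"dx":-0.3,"dy":-0.013,"dz":0,"twist":0},
    {"dx":-0.45,"dy":-0.02,"dz":0,"twist":0},
    {"dx":-0.6,"dy":-0.026,"dz":0,"twist":0}
  ]
}}

```text
t: 18.3
tool_pos: [0.5346, -0.2881, 0.0736]
tool_rot: [-0.061, 3.138, -0.006]
contact_force: [-0.2, -0.3, -2.6]
opening: 0.0128
```

```bash
python3 -c "
from h import *
state();grab('wrist','w15.png')"
```

```text
t18.30 pos [ 0.5346 -0.2881  0.0736] toolY 92.2 z [ 0.0027 -0.0036 -1.    ] F [-0.2 -0.3 -2.6] T [-0.01 -0.09 -0.01] op 0.0128 q6 -2.23
```

View pics/w15.png

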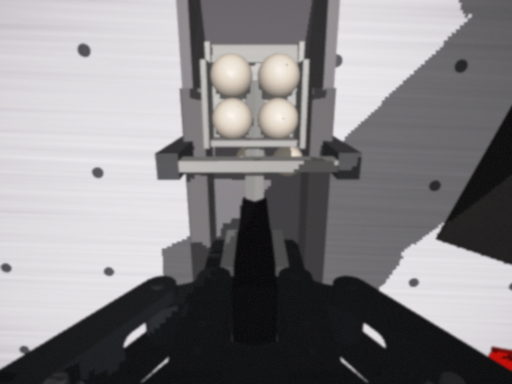

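Request:
{"fn": "jog_arm", "kwargs": {
  "steps": [
    {"dx":0.05,"dy":0.01,"dz":0,"twist":0},
    {"dx":0.14,"dy":0.02,"dz":0,"twist":0},
    {"dx":0.28,"dy":0.03,"dz":0,"twist":0},
    {"dx":0.44,"dy":0.04,"dz":0,"twist":0},
    {"dx":0.6,"dy":0.05,"dz":0,"twist":0}
  ]
}}

```text
t: 18.98
tool_pos: [0.5705, -0.2849, 0.0734]
tool_rot: [-0.061, 3.139, -0.005]
contact_force: [-0.7, 0.2, -3.0]
opening: 0.0133
```

Request:
{"fn": "jog_arm", "kwargs": {
  "steps": [
    {"dx":0.12,"dy":0.005,"dz":0,"twist":0},
    {"dx":0.26,"dy":0.01,"dz":0,"twist":0},
    {"dx":0.4,"dy":0.018,"dz":0,"twist":0},
    {"dx":0.54,"dy":0.024,"dz":0,"twist":0},
    {"dx":0.62,"dy":0.027,"dz":0,"twist":0}
  ]
}}

```text
t: 19.6
tool_pos: [0.6083, -0.2833, 0.0734]
tool_rot: [-0.062, 3.139, -0.005]
contact_force: [-0.1, -1.0, -2.6]
opening: 0.013
```

Request:
{"fn": "jog_arm", "kwargs": {
  "steps": [
    {"dx":0.1,"dy":0,"dz":0.1,"twist":0},
    {"dx":0.12,"dy":0,"dz":0.3,"twist":0},
    {"dx":0.12,"dy":0,"dz":0.6,"twist":0},
    {"dx":0.12,"dy":0,"dz":0.9,"twist":0},
    {"dx":0.12,"dy":0,"dz":1.1,"twist":0}
  ]
}}

```text
t: 20.23
tool_pos: [0.6161, -0.2838, 0.1421]
tool_rot: [-0.061, 3.137, -0.008]
contact_force: [-0.1, 0.0, -2.6]
opening: 0.0126
```

```bash
python3 -c "
from h import *
pt();grab('wrist','w16.png')"
```

```text
t20.23 pos [ 0.6161 -0.2838  0.1421] toolY 92.2 z [ 0.0041 -0.0048 -1.    ] F [-0.1  0.  -2.6] T [ 0.03 -0.16  0.04] op 0.0126 q6 -2.15
neck pitch 0.2 ridge pitch 2.1, post lean -1.0, neckz 0.0175 ridgez 0.0206
```

View pics/w16.png

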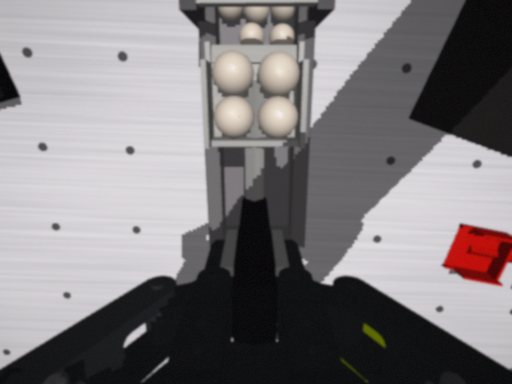

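Request:
{"fn": "jog_arm", "kwargs": {
  "steps": [
    {"dx":0,"dy":0.1,"dz":0.1,"twist":0},
    {"dx":-0.05,"dy":0.35,"dz":0.3,"twist":-0.1},
    {"dx":-0.1,"dy":0.7,"dz":0.5,"twist":-0.3},
    {"dx":-0.15,"dy":1.1,"dz":0.5,"twist":-0.5},
    {"dx":-0.2,"dy":1.5,"dz":0.5,"twist":-0.7}
  ]
}}

```text
t: 20.95
tool_pos: [0.6044, -0.1923, 0.1731]
tool_rot: [0.132, 3.133, -0.009]
contact_force: [-0.9, -0.1, -2.2]
opening: 0.0128
```

Request:
{"fn": "jog_arm", "kwargs": {
  "steps": [
    {"dx":-0.05,"dy":0.5,"dz":0,"twist":-0.2},
    {"dx":-0.1,"dy":1.0,"dz":0,"twist":-0.4},
    {"dx":-0.15,"dy":1.5,"dz":0,"twist":-0.6},
    {"dx":-0.2,"dy":2.0,"dz":0,"twist":-0.8},
    {"dx":-0.25,"dy":2.4,"dz":0,"twist":-1.0}
  ]
}}

```text
t: 21.58
tool_pos: [0.5886, -0.0462, 0.1734]
tool_rot: [0.406, 3.111, -0.01]
contact_force: [-0.2, 0.8, -1.8]
opening: 0.0131
```

```bash
python3 -c "
from h import *
pt();grab('wrist','w17.png')"
```

```text
t21.57 pos [ 0.5886 -0.0462  0.1734] toolY 75.1 z [ 0.0038 -0.0067 -1.    ] F [-0.2  0.8 -1.8] T [ 0.02 -0.13 -0.02] op 0.0131 q6 -1.51
neck pitch -1.1 ridge pitch 0.6, post lean -1.2, neckz 0.0176 ridgez 0.0202
```

View pics/w17.png

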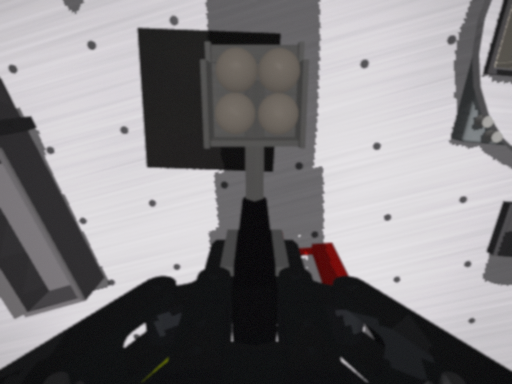

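Request:
{"fn": "jog_arm", "kwargs": {
  "steps": [
    {"dx":-0.05,"dy":0.5,"dz":0,"twist":-0.1},
    {"dx":-0.1,"dy":1.0,"dz":0,"twist":-0.2},
    {"dx":-0.15,"dy":1.5,"dz":0,"twist":-0.3},
    {"dx":-0.2,"dy":2.0,"dz":0,"twist":-0.4},
    {"dx":-0.24,"dy":2.4,"dz":0,"twist":-0.46}
  ]
}}

```text
t: 22.3
tool_pos: [0.5738, 0.0995, 0.1736]
tool_rot: [0.525, 3.093, -0.009]
contact_force: [0.5, -0.2, -2.0]
opening: 0.0128
```

Request:
{"fn": "jog_arm", "kwargs": {
  "steps": [
    {"dx":0,"dy":0.4,"dz":0,"twist":0},
    {"dx":0,"dy":0.8,"dz":0,"twist":0},
    {"dx":0,"dy":1.2,"dz":0,"twist":0},
    {"dx":0,"dy":1.5,"dz":0,"twist":0},
    {"dx":0,"dy":1.62,"dz":0,"twist":0}
  ]
}}

```text
t: 22.92
tool_pos: [0.5737, 0.1973, 0.1737]
tool_rot: [0.524, 3.093, -0.01]
contact_force: [0.4, -0.6, -2.0]
opening: 0.013
```

```bash
python3 - <<'E'
from h import *
d,T=pt();grab('wrist','w18.png')
# cup rim in wrist view
W=d["W"];Z=W[...,2]
m=(Z>.062)&(Z<.078)
for q,s,c in comps(m,60): print(s,c.round(0),rect(W,q))
E
```

```text
t22.93 pos [0.5737 0.1973 0.1737] toolY 70.8 z [ 0.0034 -0.0071 -1.    ] F [ 0.4 -0.6 -2. ] T [-0.04 -0.03  0.01] op 0.0130 q6 -1.02
neck pitch 2.7 ridge pitch 2.7, post lean -1.0, neckz 0.0174 ridgez 0.0206
[ 376   76  112   94 2558] [433. 124.] ((571.8649291992188, 339.9285888671875), (71.33654022216797, 69.9175033569336), 70.47537231445312)
[213 147  33  21 269] [225. 161.] ((545.2493286132812, 184.21438598632812), (25.689577102661133, 16.43392562866211), 68.76807403564453)
[264 147  38  21 286] [286. 162.] ((558.7208862304688, 224.3299560546875), (29.23967170715332, 16.271821975708008), 71.09342193603516)
[372 333  14  15  82] [379. 339.] ((767.176025390625, 260.6300048828125), (17.481746673583984, 7.286960601806641), 33.59703826904297)
```

View pics/w18.png

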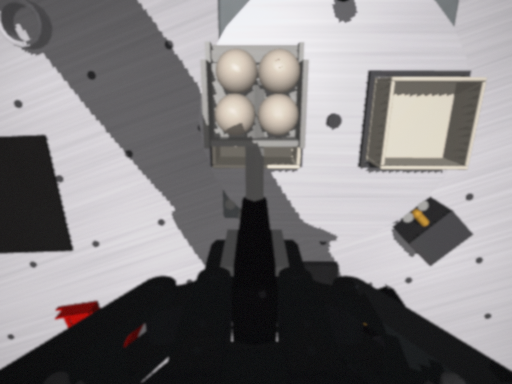

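Request:
{"fn": "jog_arm", "kwargs": {
  "steps": [
    {"dx":0,"dy":0,"dz":-0.15,"twist":0},
    {"dx":0,"dy":0,"dz":-0.35,"twist":0},
    {"dx":0,"dy":0,"dz":-0.35,"twist":0}
  ],
  "gripper": 225,
  "newtons": 20
}}

```text
t: 23.4
tool_pos: [0.5724, 0.1962, 0.1502]
tool_rot: [0.526, 3.097, -0.013]
contact_force: [-0.0, 0.0, -2.6]
opening: 0.0134
```

Request:
{"fn": "jog_arm", "kwargs": {
  "steps": [
    {"dx":0,"dy":0,"dz":0,"twist":0}
  ],
  "gripper": 214
}}

```text
t: 23.52
tool_pos: [0.5725, 0.1959, 0.1501]
tool_rot: [0.526, 3.097, -0.013]
contact_force: [0.4, 0.0, -1.7]
opening: 0.014
```

```bash
python3 - <<'E'
from h import *
d,T=pt()
E
```

```text
t23.52 pos [0.5725 0.1959 0.1501] toolY 70.7 z [-8.0e-04 -8.1e-03 -1.0e+00] F [ 0.4  0.  -1.7] T [-0.03 -0.11 -0.  ] op 0.0140 q6 -1.02
neck pitch 0.2 ridge pitch 0.8, post lean -0.6, neckz 0.0172 ridgez 0.0202
```

Request:
{"fn": "jog_arm", "kwargs": {
  "steps": [
    {"dx":0,"dy":0,"dz":0,"twist":0}
  ],
  "gripper": 213.7
}}

```text
t: 23.7
tool_pos: [0.5725, 0.1959, 0.1501]
tool_rot: [0.526, 3.097, -0.013]
contact_force: [-0.3, 0.1, -2.3]
opening: 0.0137
```

```bash
python3 - <<'E'
from h import *
d,T=pt()
E
```

```text
t23.70 pos [0.5725 0.1959 0.1501] toolY 70.7 z [-0.001  -0.0081 -1.    ] F [-0.3  0.1 -2.3] T [-0.06 -0.14  0.04] op 0.0137 q6 -1.02
neck pitch 2.9 ridge pitch 1.8, post lean -0.9, neckz 0.0173 ridgez 0.0203
```

Request:
{"fn": "jog_arm", "kwargs": {
  "steps": [
    {"dx":0,"dy":0,"dz":0,"twist":0}
  ],
  "gripper": 213.5
}}

```text
t: 23.88
tool_pos: [0.5726, 0.196, 0.1505]
tool_rot: [0.526, 3.096, -0.012]
contact_force: [-0.1, -0.4, -1.7]
opening: 0.0142
```

```bash
python3 - <<'E'
from h import *
d,T=pt()
E
```

```text
t23.88 pos [0.5726 0.196  0.1505] toolY 70.7 z [-6.0e-04 -7.9e-03 -1.0e+00] F [-0.1 -0.4 -1.7] T [ 0.03 -0.    0.01] op 0.0142 q6 -1.02
neck pitch 15.0 ridge pitch 1.9, post lean -13.9, neckz 0.0258 ridgez 0.0361
```

Request:
{"fn": "jog_arm", "kwargs": {
  "steps": [
    {"dx":0,"dy":0,"dz":0,"twist":0}
  ],
  "gripper": 213.4
}}

```text
t: 24.05
tool_pos: [0.5728, 0.196, 0.1508]
tool_rot: [0.526, 3.096, -0.012]
contact_force: [-0.4, 0.1, -1.1]
opening: 0.014
```

```bash
python3 - <<'E'
from h import *
d,T=pt()
E
```

```text
t24.05 pos [0.5728 0.196  0.1508] toolY 70.7 z [-0.     -0.0079 -1.    ] F [-0.4  0.1 -1.1] T [ 0.01  0.12 -0.  ] op 0.0140 q6 -1.02
neck pitch -78.5 ridge pitch 19.3, post lean -50.8, neckz 0.0680 ridgez 0.1117
```

Request:
{"fn": "jog_arm", "kwargs": {
  "steps": [
    {"dx":0,"dy":0,"dz":0,"twist":0}
  ],
  "gripper": 230
}}

```text
t: 24.22
tool_pos: [0.5729, 0.1961, 0.1512]
tool_rot: [0.526, 3.096, -0.012]
contact_force: [0.8, 0.4, -1.5]
opening: 0.0137
```

```bash
python3 - <<'E'
from h import *
state();grab('wrist','w19.png');grab('side','s19.png',(130,60,300,190),4); grab('top','t19.png',(90,140,220,270),4.5)
E
```

```text
t24.23 pos [0.5729 0.1961 0.1512] toolY 70.7 z [ 3.0e-04 -7.7e-03 -1.0e+00] F [ 0.8  0.4 -1.5] T [ 0.06 -0.05 -0.03] op 0.0137 q6 -1.02
```

View pics/w19.png

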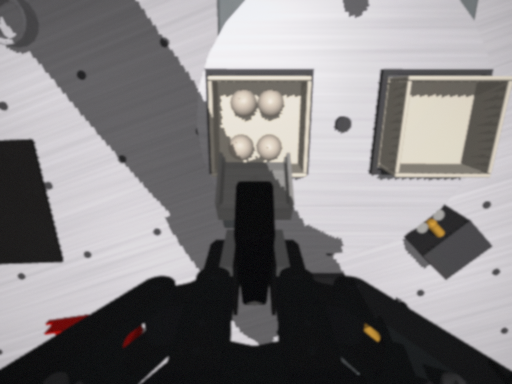

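View pics/s19.png

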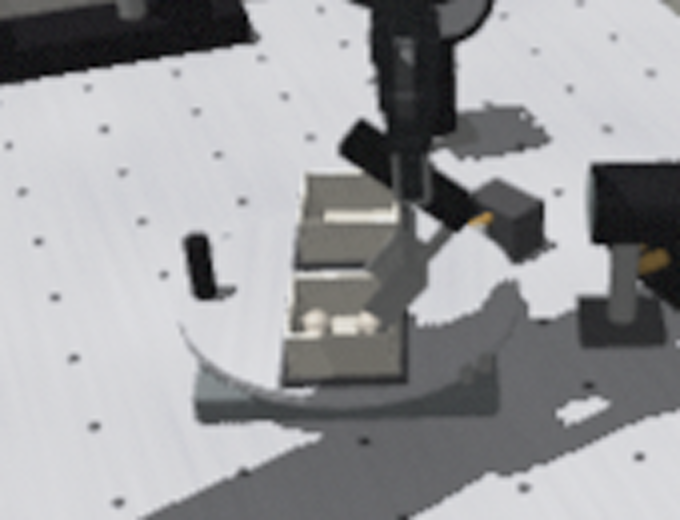

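Request:
{"fn": "jog_arm", "kwargs": {
  "steps": [
    {"dx":0,"dy":0,"dz":0.3,"twist":0},
    {"dx":0,"dy":0,"dz":0.7,"twist":0},
    {"dx":0,"dy":0,"dz":1.0,"twist":0},
    {"dx":0,"dy":0,"dz":1.0,"twist":0}
  ],
  "newtons": 40
}}

```text
t: 24.88
tool_pos: [0.5743, 0.1964, 0.2143]
tool_rot: [0.525, 3.091, -0.009]
contact_force: [-1.4, -1.0, -1.1]
opening: 0.0134
```

```bash
python3 - <<'E'
from h import *
d,T=pt()
for v in range(150,300,10): print(v,T[v,255].round(4))
E
```

```text
t24.88 pos [0.5743 0.1964 0.2143] toolY 70.7 z [ 0.0053 -0.0066 -1.    ] F [-1.4 -1.  -1.1] T [-0.   -0.03  0.03] op 0.0134 q6 -1.02
neck pitch -78.9 ridge pitch -12.7, post lean -51.5, neckz 0.0686 ridgez 0.1751
150 [ 0.0187 -0.0005  0.1591]
160 [ 0.0046 -0.0004  0.1783]
170 [ 0.019  -0.0007  0.0786]
180 [ 0.0151 -0.0007  0.066 ]
190 [ 0.0402 -0.0011 -0.0347]
200 [ 0.0375 -0.0011 -0.038 ]
210 [ 0.0346 -0.0011 -0.0402]
220 [ 0.0325 -0.0011 -0.0441]
230 [ 0.03   -0.0011 -0.0469]
240 [ 0.027  -0.0011 -0.0481]
250 [ 0.0204 -0.0011 -0.0428]
260 [ 0.013  -0.0011 -0.037 ]
270 [ 0.0038 -0.001  -0.0291]
280 [-0.0063 -0.001  -0.0211]
290 [-0.0178 -0.0009 -0.0122]
```

Request:
{"fn": "jog_arm", "kwargs": {
  "steps": [
    {"dx":-0.2,"dy":-0.8,"dz":0,"twist":0},
    {"dx":-0.5,"dy":-1.7,"dz":0,"twist":0},
    {"dx":-0.8,"dy":-2.6,"dz":0,"twist":0},
    {"dx":-1.1,"dy":-3.5,"dz":0,"twist":0},
    {"dx":-1.29,"dy":-4.5,"dz":0,"twist":0}
  ]
}}

```text
t: 25.55
tool_pos: [0.4945, -0.0749, 0.2111]
tool_rot: [0.525, 3.095, -0.01]
contact_force: [1.2, -0.5, -1.5]
opening: 0.0133
```

Request:
{"fn": "jog_arm", "kwargs": {
  "steps": [
    {"dx":0,"dy":-0.3,"dz":-0.5,"twist":0},
    {"dx":0,"dy":-0.3,"dz":-1.2,"twist":0},
    {"dx":0,"dy":-0.3,"dz":-1.7,"twist":0},
    {"dx":0,"dy":-0.3,"dz":-1.7,"twist":0}
  ]
}}

```text
t: 26.05
tool_pos: [0.4914, -0.092, 0.105]
tool_rot: [-0.524, -3.091, 0.008]
contact_force: [0.4, 0.3, -1.2]
opening: 0.0134
```

```bash
python3 - <<'E'
from h import *
d=grab('wrist','w20.png'); state()
E
```

```text
t26.10 pos [ 0.4931 -0.0925  0.1075] toolY 70.8 z [-0.0029 -0.0054 -1.    ] F [ 1.2 -0.1 -0.7] T [ 0.   -0.03 -0.03] op 0.0125 q6 -1.56
```

View pics/w20.png

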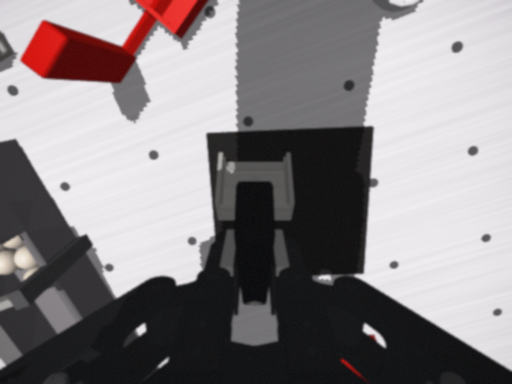

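Request:
{"fn": "jog_arm", "kwargs": {
  "steps": [
    {"dx":0.06,"dy":0.35,"dz":-0.1,"twist":0},
    {"dx":0.06,"dy":0.35,"dz":-0.25,"twist":0},
    {"dx":0.06,"dy":0.35,"dz":-0.25,"twist":0}
  ]
}}

```text
t: 26.48
tool_pos: [0.4968, -0.0716, 0.0927]
tool_rot: [-0.524, -3.096, 0.01]
contact_force: [-0.1, -0.3, -1.3]
opening: 0.0133
```

```bash
python3 - <<'E'
from h import *
state(); p0=np.array([.023,.1065]); r=108.;import math
a0=math.atan2(106.5,23);a1=math.atan2(45,97)
for k in range(0,11):
    a=a0+(a1-a0)*k/10; print(k,round((r*math.cos(a)-23)/60,2),round((r*math.sin(a)-106.5)/60,2))
E
```

```text
t26.48 pos [ 0.4968 -0.0716  0.0927] toolY 70.8 z [-0.0029 -0.0058 -1.    ] F [-0.1 -0.3 -1.3] T [0.02 0.03 0.04] op 0.0133 q6 -1.52
0 -0.0 -0.02
1 0.16 -0.06
2 0.31 -0.12
3 0.46 -0.19
4 0.61 -0.27
5 0.74 -0.37
6 0.87 -0.48
7 0.98 -0.6
8 1.08 -0.73
9 1.17 -0.87
10 1.25 -1.02
```

Request:
{"fn": "jog_arm", "kwargs": {
  "steps": [
    {"dx":0,"dy":0,"dz":-0.04,"twist":0},
    {"dx":0.15,"dy":-0.05,"dz":-0.1,"twist":0},
    {"dx":0.29,"dy":-0.1,"dz":-0.16,"twist":0},
    {"dx":0.43,"dy":-0.15,"dz":-0.23,"twist":0},
    {"dx":0.57,"dy":-0.2,"dz":-0.31,"twist":0}
  ],
  "gripper": 214,
  "newtons": 20
}}

```text
t: 27.1
tool_pos: [0.5322, -0.0842, 0.0742]
tool_rot: [-0.524, -3.097, 0.01]
contact_force: [-0.1, -1.2, 3.6]
opening: 0.0139
```

```bash
python3 - <<'E'
from h import *
d=grab('wrist','w21.png'); state(); grab("side","s21.png",(170,170,340,300),4)
E
```

```text
t27.15 pos [ 0.5327 -0.0844  0.0737] toolY 70.8 z [-0.0014 -0.0064 -1.    ] F [ 1.3 -1.8  4.8] T [-0.18 -0.21  0.05] op 0.0136 q6 -1.52
```

View pics/s21.png

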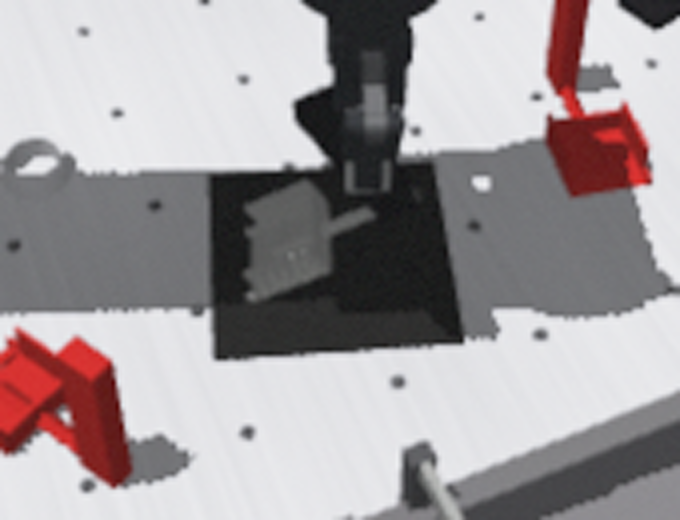

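Works well. Continue the arc: from step 4 to step 10.

Request:
{"fn": "jog_arm", "kwargs": {
  "steps": [
    {"dx":0.12,"dy":-0.04,"dz":-0.09,"twist":0},
    {"dx":0.24,"dy":-0.08,"dz":-0.2,"twist":0},
    {"dx":0.34,"dy":-0.12,"dz":-0.32,"twist":0},
    {"dx":0.44,"dy":-0.15,"dz":-0.45,"twist":0},
    {"dx":0.52,"dy":-0.18,"dz":-0.58,"twist":0}
  ]
}}

```text
t: 27.82
tool_pos: [0.5637, -0.0951, 0.0384]
tool_rot: [-0.524, -3.097, 0.01]
contact_force: [1.2, -0.2, 2.5]
opening: 0.0138
```

```bash
python3 - <<'E'
from h import *
d,T=pt(); grab("side","s22.png",(170,170,340,300),4)
for v in range(56,290,30): print(v,T[v,235].round(4),T[v,255].round(4))
E
```

```text
t27.82 pos [ 0.5637 -0.0951  0.0384] toolY 70.8 z [-0.0019 -0.0062 -1.    ] F [ 1.2 -0.2  2.5] T [-0.01  0.18  0.06] op 0.0138 q6 -1.53
neck pitch 4.3 ridge pitch 3.4, post lean -3.8, neckz 0.0206 ridgez 0.0259
56 [ 0.0913 -0.0113  0.0319] [ 0.0914 -0.001   0.0327]
86 [ 0.0765 -0.0115  0.0311] [ 0.0765 -0.001   0.0276]
116 [ 0.0611 -0.0118  0.0313] [ 0.0614 -0.001   0.0267]
146 [ 0.0475 -0.0111  0.0152] [ 0.0474 -0.001   0.0161]
176 [ 0.0263 -0.0126  0.0353] [ 0.0303 -0.0009  0.0206]
206 [ 0.0077 -0.0129  0.035 ] [ 0.017  -0.0009  0.0103]
236 [ 0.0108 -0.0101 -0.0119] [ 0.0195 -0.001  -0.0298]
266 [ 0.0206 -0.0076 -0.0538] [ 0.021  -0.0011 -0.0543]
```

View pics/s22.png

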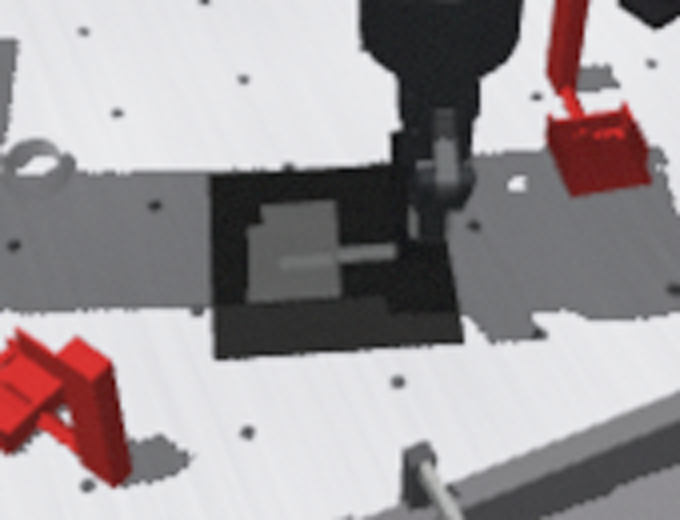

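Request:
{"fn": "jog_arm", "kwargs": {
  "steps": [
    {"dx":0,"dy":0,"dz":-0.05,"twist":0},
    {"dx":0,"dy":0,"dz":-0.12,"twist":0},
    {"dx":0,"dy":0,"dz":-0.14,"twist":0}
  ],
  "gripper": 195
}}

```text
t: 28.3
tool_pos: [0.5627, -0.0947, 0.0287]
tool_rot: [-0.524, -3.094, 0.009]
contact_force: [-0.5, 0.1, -0.1]
opening: 0.0201
```

```bash
python3 - <<'E'
from h import *
d,T=pt()
for v in range(56,290,30): print(v,T[v,235].round(4),T[v,255].round(4))
E
```

```text
t28.30 pos [ 0.5627 -0.0947  0.0287] toolY 70.8 z [-0.004  -0.0052 -1.    ] F [-0.5  0.1 -0.1] T [-0.01  0.03 -0.01] op 0.0201 q6 -1.53
neck pitch -1.3 ridge pitch -0.0, post lean -0.4, neckz 0.0153 ridgez 0.0182
56 [ 0.0903 -0.0108  0.0223] [ 0.0904 -0.001   0.0231]
86 [ 0.0764 -0.011   0.0226] [ 0.0764 -0.001   0.0185]
116 [ 0.0617 -0.0112  0.0223] [ 0.0621 -0.001   0.0181]
146 [ 0.0485 -0.0107  0.0093] [ 0.0484 -0.001   0.0098]
176 [ 0.0291 -0.0119  0.025 ] [ 0.0317 -0.0009  0.0153]
206 [ 0.0116 -0.0122  0.0245] [ 0.0148 -0.0009  0.0161]
236 [-0.0076 -0.0126  0.0255] [ 0.015  -0.001  -0.0206]
266 [ 0.0143 -0.0083 -0.0435] [ 0.0149 -0.0011 -0.0445]
```

Request:
{"fn": "jog_arm", "kwargs": {
  "steps": [
    {"dx":0.055,"dy":-0.02,"dz":0.03,"twist":0},
    {"dx":0.055,"dy":-0.02,"dz":0.03,"twist":0}
  ]
}}

```text
t: 28.6
tool_pos: [0.5666, -0.0961, 0.0311]
tool_rot: [-0.525, -3.096, 0.009]
contact_force: [0.5, 0.3, 0.5]
opening: 0.02
```

Request:
{"fn": "jog_arm", "kwargs": {
  "steps": [
    {"dx":0,"dy":0,"dz":0,"twist":0},
    {"dx":0,"dy":0,"dz":0,"twist":0},
    {"dx":0,"dy":0,"dz":0,"twist":0}
  ],
  "gripper": 240,
  "newtons": 80
}}

```text
t: 28.98
tool_pos: [0.5669, -0.0962, 0.0313]
tool_rot: [-0.525, -3.096, 0.01]
contact_force: [0.2, -0.7, 0.2]
opening: 0.0125
```

Request:
{"fn": "jog_arm", "kwargs": {
  "steps": [
    {"dx":0,"dy":0,"dz":0.5,"twist":0},
    {"dx":0,"dy":0,"dz":1.2,"twist":0},
    {"dx":0,"dy":0,"dz":1.7,"twist":0},
    {"dx":0,"dy":0,"dz":1.7,"twist":0}
  ]
}}

```text
t: 29.48
tool_pos: [0.5687, -0.0967, 0.1362]
tool_rot: [0.524, 3.093, -0.011]
contact_force: [0.2, -0.2, -1.8]
opening: 0.0128
```

```bash
python3 - <<'E'
from h import *
d,T=pt()
for v in range(56,290,30): print(v,T[v,235].round(4),T[v,255].round(4))
E
```

```text
t29.48 pos [ 0.5687 -0.0967  0.1362] toolY 70.8 z [ 0.0034 -0.0075 -1.    ] F [ 0.2 -0.2 -1.8] T [-0.02 -0.06  0.02] op 0.0128 q6 -1.53
neck pitch -0.6 ridge pitch 1.0, post lean 0.0, neckz 0.0177 ridgez 0.0210
56 [ 0.0905 -0.0109  0.0243] [ 0.0906 -0.001   0.0245]
86 [ 0.0765 -0.0112  0.0267] [ 0.0764 -0.001   0.02  ]
116 [ 0.0614 -0.0115  0.0263] [ 0.0619 -0.001   0.0212]
146 [ 0.0271 -0.0182  0.1332] [ 0.047  -0.0009  0.0182]
176 [-0.     -0.0186  0.132 ] [ 0.031  -0.0009  0.0182]
206 [-0.0305 -0.0193  0.1361] [ 0.0194 -0.0009  0.004 ]
236 [ 0.011  -0.0101 -0.0125] [ 0.0194 -0.001  -0.0296]
266 [ 0.0183 -0.0078 -0.0501] [ 0.019  -0.0011 -0.0512]
```

Request:
{"fn": "jog_arm", "kwargs": {
  "steps": [
    {"dx":0.4,"dy":-0.8,"dz":0,"twist":0.5},
    {"dx":0.8,"dy":-1.6,"dz":0,"twist":1.0},
    {"dx":1.1,"dy":-2.4,"dz":0,"twist":1.6},
    {"dx":1.22,"dy":-3.08,"dz":0,"twist":2.1},
    {"dx":1.22,"dy":-3.08,"dz":0,"twist":2.15}
  ]
}}

```text
t: 30.15
tool_pos: [0.639, -0.2832, 0.13]
tool_rot: [0.057, -3.139, 0.006]
contact_force: [-0.1, -0.2, -1.6]
opening: 0.0129
```

```bash
python3 tr.py; python3 -c "
from h import *
grab('wrist','w23.png')"
```

```text
t30.15 pos [ 0.639  -0.2832  0.13  ] toolY 92.1 z [-0.0024 -0.0041 -1.    ] F [-0.1 -0.2 -1.6] T [ 0.05 -0.03  0.01] op 0.0129 q6 -2.13
0.52 -0.3277 -0.2487 -0.2882
0.53 -0.3273 -0.2482 -0.2878
0.54 -0.3269 -0.2478 -0.2874
0.55 -0.3265 -0.247 -0.2868
0.56 -0.326 -0.2464 -0.2862
0.57 -0.3258 -0.246 -0.2859
0.58 -0.3255 -0.2458 -0.2857
0.59 -0.325 -0.2453 -0.2852
0.6 -0.3244 -0.2448 -0.2846
0.61 -0.3236 -0.2448 -0.2842
0.62 -0.323 -0.2443 -0.2836
0.63 -0.3225 -0.244 -0.2832
0.64 -0.3224 -0.2435 -0.283
0.65 -0.3217 -0.2428 -0.2823
0.66 -0.3211 -0.2428 -0.282
0.67 -0.3205 -0.2451 -0.2828
pan+rim ((574.3921508789062, -286.9320373535156), (69.32404327392578, 48.24053192138672), 2.3608174324035645)
```

View pics/w23.png

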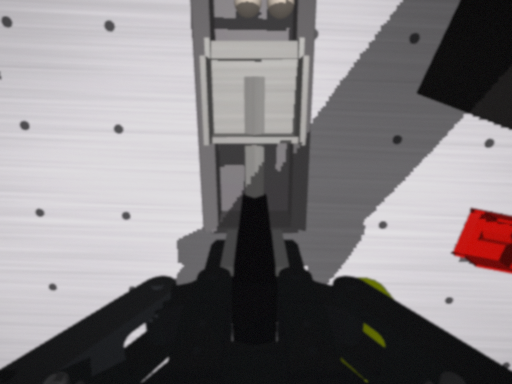

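Request:
{"fn": "jog_arm", "kwargs": {
  "steps": [
    {"dx":0,"dy":0.02,"dz":-0.4,"twist":0},
    {"dx":0,"dy":0.02,"dz":-0.8,"twist":0},
    {"dx":0,"dy":0.02,"dz":-1.2,"twist":0},
    {"dx":0,"dy":0.02,"dz":-1.45,"twist":0},
    {"dx":0,"dy":0.02,"dz":-1.5,"twist":0}
  ]
}}

```text
t: 30.88
tool_pos: [0.6382, -0.2785, 0.0386]
tool_rot: [0.06, -3.136, 0.003]
contact_force: [0.8, 0.4, -1.0]
opening: 0.013
```

Request:
{"fn": "jog_arm", "kwargs": {
  "steps": [
    {"dx":0,"dy":0,"dz":-0.06,"twist":0},
    {"dx":-0.1,"dy":-0.004,"dz":-0.06,"twist":0},
    {"dx":-0.3,"dy":-0.013,"dz":-0.06,"twist":0},
    {"dx":-0.5,"dy":-0.022,"dz":-0.06,"twist":0},
    {"dx":-0.6,"dy":-0.026,"dz":-0.06,"twist":0}
  ]
}}

```text
t: 31.5
tool_pos: [0.6012, -0.2802, 0.0352]
tool_rot: [0.059, -3.136, 0.003]
contact_force: [0.9, 0.3, -1.7]
opening: 0.0128
```

```bash
python3 -c "
from h import *
state();grab('wrist','w24.png')"
```

```text
t31.50 pos [ 0.6012 -0.2802  0.0352] toolY 92.2 z [-0.0046 -0.0019 -1.    ] F [ 0.9  0.3 -1.7] T [-0.02 -0.3   0.06] op 0.0128 q6 -2.15
```

View pics/w24.png

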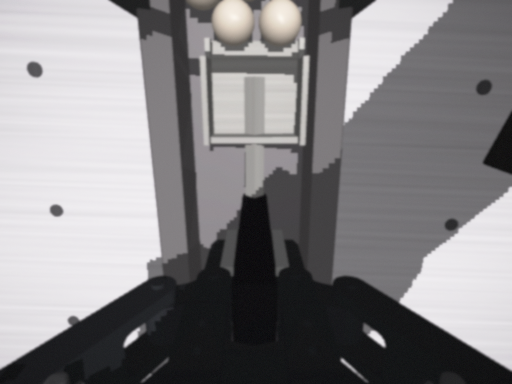

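Request:
{"fn": "jog_arm", "kwargs": {
  "steps": [
    {"dx":-0.1,"dy":-0.05,"dz":0,"twist":0},
    {"dx":-0.35,"dy":-0.07,"dz":-0.02,"twist":0},
    {"dx":-0.6,"dy":-0.08,"dz":-0.02,"twist":0},
    {"dx":-0.85,"dy":-0.095,"dz":-0.02,"twist":0},
    {"dx":-0.98,"dy":-0.1,"dz":-0.02,"twist":0}
  ]
}}

```text
t: 32.17
tool_pos: [0.5462, -0.2874, 0.0376]
tool_rot: [-0.056, 3.133, -0.008]
contact_force: [15.8, 2.4, 5.6]
opening: 0.0132
```

```bash
python3 -c "
from h import *
state();grab('wrist','w25.png')"
```

```text
t32.17 pos [ 0.5462 -0.2874  0.0376] toolY 92.1 z [ 0.0082 -0.0048 -1.    ] F [15.8  2.4  5.6] T [ 0.39 -2.53 -0.15] op 0.0132 q6 -2.21
```

View pics/w25.png

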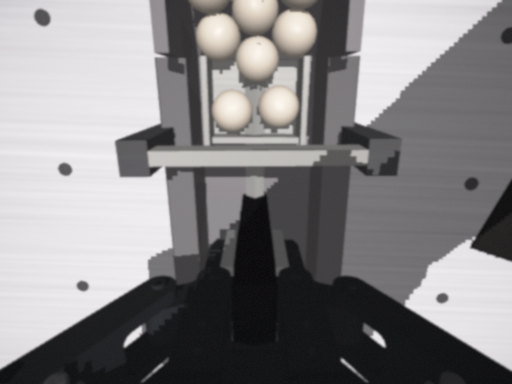

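Request:
{"fn": "jog_arm", "kwargs": {
  "steps": [
    {"dx":0.15,"dy":0.007,"dz":-0.02,"twist":0},
    {"dx":0.3,"dy":0.03,"dz":-0.04,"twist":0},
    {"dx":0.15,"dy":0.03,"dz":-0.04,"twist":0},
    {"dx":0,"dy":0.02,"dz":-0.04,"twist":0},
    {"dx":-0.06,"dy":0.01,"dz":-0.04,"twist":0}
  ]
}}

```text
t: 32.85
tool_pos: [0.5459, -0.2877, 0.0386]
tool_rot: [-0.054, 3.124, -0.012]
contact_force: [13.9, 3.1, 4.9]
opening: 0.0132
```

```bash
python3 -c "
from h import *
state();grab('wrist','w26.png')"
```

```text
t32.85 pos [ 0.5459 -0.2877  0.0386] toolY 92.0 z [ 0.0177 -0.0072 -0.9998] F [13.9  3.1  4.9] T [ 0.54 -2.17 -0.21] op 0.0132 q6 -2.21
```

View pics/w26.png

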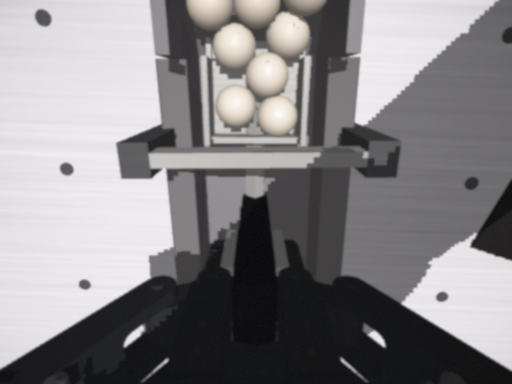

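Request:
{"fn": "jog_arm", "kwargs": {
  "steps": [
    {"dx":0.1,"dy":0.004,"dz":-0.03,"twist":0},
    {"dx":0.25,"dy":0.012,"dz":-0.05,"twist":0},
    {"dx":0.4,"dy":0.018,"dz":-0.05,"twist":0},
    {"dx":0.55,"dy":0.025,"dz":-0.05,"twist":0},
    {"dx":0.6,"dy":0.03,"dz":-0.05,"twist":0}
  ]
}}

```text
t: 33.52
tool_pos: [0.5821, -0.2859, 0.0354]
tool_rot: [-0.055, 3.124, -0.012]
contact_force: [-0.2, 0.1, -2.0]
opening: 0.0132
```

```bash
python3 -c "
from h import *
state();grab('wrist','w27.png')"
```

```text
t33.52 pos [ 0.5821 -0.2859  0.0354] toolY 92.0 z [ 0.0168 -0.0073 -0.9998] F [-0.2  0.1 -2. ] T [-0.   -0.06 -0.01] op 0.0132 q6 -2.18
```

View pics/w27.png

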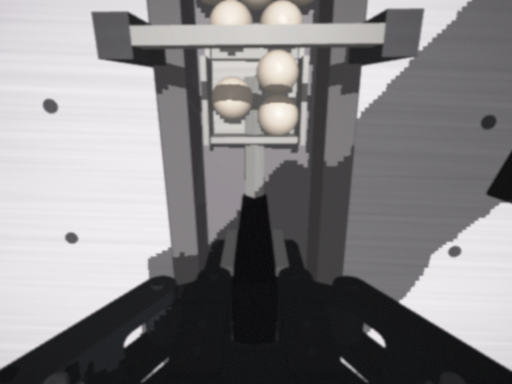

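Request:
{"fn": "jog_arm", "kwargs": {
  "steps": [
    {"dx":-0.15,"dy":-0.007,"dz":-0.01,"twist":0},
    {"dx":-0.3,"dy":-0.013,"dz":-0.01,"twist":0},
    {"dx":-0.45,"dy":-0.02,"dz":-0.01,"twist":0},
    {"dx":-0.6,"dy":-0.026,"dz":-0.01,"twist":0},
    {"dx":-0.64,"dy":-0.028,"dz":-0.01,"twist":0}
  ]
}}

```text
t: 34.2
tool_pos: [0.5473, -0.2887, 0.0385]
tool_rot: [-0.052, 3.114, -0.017]
contact_force: [10.5, 1.6, 4.9]
opening: 0.0133
```

```bash
python3 -c "
from h import *
state();grab('wrist','w28.png')"
```

```text
t34.20 pos [ 0.5473 -0.2887  0.0385] toolY 91.9 z [ 0.0275 -0.0103 -0.9996] F [10.5  1.6  4.9] T [ 0.51 -1.78 -0.21] op 0.0133 q6 -2.22
```

View pics/w28.png

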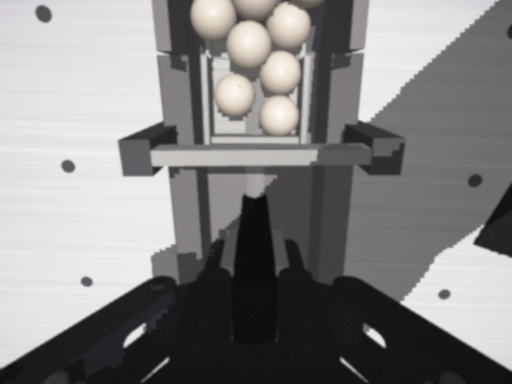

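Request:
{"fn": "jog_arm", "kwargs": {
  "steps": [
    {"dx":0.12,"dy":0.03,"dz":-0.03,"twist":0},
    {"dx":0.2,"dy":0.09,"dz":-0.05,"twist":0},
    {"dx":0.1,"dy":0.09,"dz":-0.05,"twist":0},
    {"dx":0,"dy":0.09,"dz":-0.05,"twist":0},
    {"dx":-0.08,"dy":0.08,"dz":-0.04,"twist":0}
  ]
}}

```text
t: 34.88
tool_pos: [0.5471, -0.2849, 0.0395]
tool_rot: [-0.05, 3.101, -0.021]
contact_force: [15.2, 2.3, 5.4]
opening: 0.0132
```

```bash
python3 -c "
from h import *
state();grab('wrist','w29.png')"
```

```text
t34.88 pos [ 0.5471 -0.2849  0.0395] toolY 91.8 z [ 0.0399 -0.013  -0.9991] F [15.2  2.3  5.4] T [ 0.47 -2.41 -0.14] op 0.0132 q6 -2.21
```

View pics/w29.png

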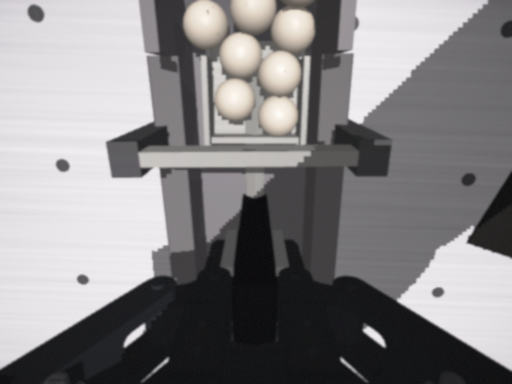

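Request:
{"fn": "jog_arm", "kwargs": {
  "steps": [
    {"dx":0.03,"dy":0.001,"dz":-0.0,"twist":0},
    {"dx":0.09,"dy":0.004,"dz":0.0,"twist":0},
    {"dx":0.18,"dy":0.008,"dz":0.0,"twist":0},
    {"dx":0.3,"dy":0.013,"dz":0.0,"twist":0},
    {"dx":0.42,"dy":0.018,"dz":0.0,"twist":0}
  ]
}}

```text
t: 35.55
tool_pos: [0.5719, -0.2838, 0.0392]
tool_rot: [-0.05, 3.103, -0.021]
contact_force: [-0.1, 0.2, -3.2]
opening: 0.0129
```

```bash
python3 -c "
from h import *
state();grab('wrist','w30.png')"
```

```text
t35.55 pos [ 0.5719 -0.2838  0.0392] toolY 91.8 z [ 0.0379 -0.0129 -0.9992] F [-0.1  0.2 -3.2] T [-0.01 -0.12 -0.04] op 0.0129 q6 -2.19
```

View pics/w30.png

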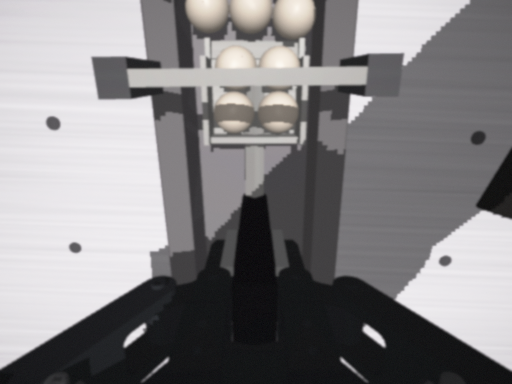

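Request:
{"fn": "jog_arm", "kwargs": {
  "steps": [
    {"dx":0.05,"dy":0.002,"dz":0.0,"twist":0},
    {"dx":0.13,"dy":0.006,"dz":0.0,"twist":0},
    {"dx":0.24,"dy":0.01,"dz":0.0,"twist":0},
    {"dx":0.36,"dy":0.016,"dz":0.0,"twist":0},
    {"dx":0.46,"dy":0.02,"dz":0.0,"twist":0}
  ]
}}

```text
t: 36.22
tool_pos: [0.6011, -0.2827, 0.0397]
tool_rot: [-0.051, 3.102, -0.022]
contact_force: [0.4, 0.6, -2.2]
opening: 0.0132
```

Request:
{"fn": "jog_arm", "kwargs": {
  "steps": [
    {"dx":0.05,"dy":0.002,"dz":0.05,"twist":0},
    {"dx":0.1,"dy":0.004,"dz":0.15,"twist":0},
    {"dx":0.12,"dy":0.004,"dz":0.3,"twist":0},
    {"dx":0.12,"dy":0.004,"dz":0.45,"twist":0},
    {"dx":0.12,"dy":0.004,"dz":0.6,"twist":0}
  ]
}}

```text
t: 36.85
tool_pos: [0.6084, -0.2826, 0.0768]
tool_rot: [-0.051, 3.101, -0.022]
contact_force: [-0.7, 0.0, -1.3]
opening: 0.0129
```

```bash
python3 -c "
from h import *
pt();grab('wrist','w31.png')"
```

```text
t36.85 pos [ 0.6084 -0.2826  0.0768] toolY 91.9 z [ 0.04   -0.0137 -0.9991] F [-0.7  0.  -1.3] T [-0.03 -0.1  -0.02] op 0.0129 q6 -2.16
neck pitch -0.3 ridge pitch -1.9, post lean -0.2, neckz 0.0178 ridgez 0.0205
```

View pics/w31.png

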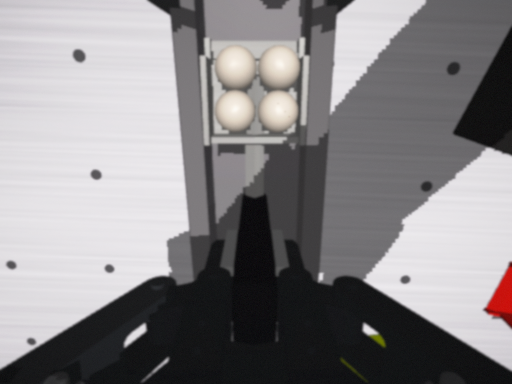

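Request:
{"fn": "jog_arm", "kwargs": {
  "steps": [
    {"dx":-0.05,"dy":-0.002,"dz":0,"twist":0},
    {"dx":-0.16,"dy":-0.007,"dz":0,"twist":0},
    {"dx":-0.32,"dy":-0.014,"dz":0,"twist":0},
    {"dx":-0.5,"dy":-0.022,"dz":0,"twist":0},
    {"dx":-0.68,"dy":-0.03,"dz":0,"twist":0}
  ]
}}

```text
t: 37.58
tool_pos: [0.5673, -0.2849, 0.0776]
tool_rot: [-0.05, 3.1, -0.024]
contact_force: [1.6, -0.0, -2.5]
opening: 0.013
```

Request:
{"fn": "jog_arm", "kwargs": {
  "steps": [
    {"dx":-0.1,"dy":-0.004,"dz":0,"twist":0},
    {"dx":-0.24,"dy":-0.01,"dz":0,"twist":0},
    {"dx":-0.38,"dy":-0.017,"dz":0,"twist":0},
    {"dx":-0.52,"dy":-0.023,"dz":0,"twist":0},
    {"dx":-0.6,"dy":-0.026,"dz":0,"twist":0}
  ]
}}

```text
t: 38.2
tool_pos: [0.5308, -0.2864, 0.0776]
tool_rot: [-0.05, 3.1, -0.024]
contact_force: [-0.2, -0.6, -2.6]
opening: 0.0129
```

Request:
{"fn": "jog_arm", "kwargs": {
  "steps": [
    {"dx":0.05,"dy":0.002,"dz":0,"twist":0},
    {"dx":0.14,"dy":0.006,"dz":0,"twist":0},
    {"dx":0.28,"dy":0.012,"dz":0,"twist":0},
    {"dx":0.44,"dy":0.019,"dz":0,"twist":0},
    {"dx":0.6,"dy":0.026,"dz":0,"twist":0}
  ]
}}

```text
t: 38.83
tool_pos: [0.5677, -0.2848, 0.0775]
tool_rot: [-0.051, 3.1, -0.024]
contact_force: [0.2, -0.3, -2.2]
opening: 0.0131
```

Request:
{"fn": "jog_arm", "kwargs": {
  "steps": [
    {"dx":0.12,"dy":0.005,"dz":0,"twist":0},
    {"dx":0.26,"dy":0.01,"dz":0,"twist":0},
    {"dx":0.4,"dy":0.018,"dz":0,"twist":0},
    {"dx":0.56,"dy":0.024,"dz":0,"twist":0},
    {"dx":0.72,"dy":0.03,"dz":0,"twist":0}
  ]
}}

```text
t: 39.45
tool_pos: [0.6115, -0.283, 0.0775]
tool_rot: [-0.05, 3.1, -0.024]
contact_force: [-0.1, 0.5, -1.4]
opening: 0.0132
```

Request:
{"fn": "jog_arm", "kwargs": {
  "steps": [
    {"dx":0.08,"dy":0,"dz":0.1,"twist":0},
    {"dx":0.1,"dy":0,"dz":0.3,"twist":0},
    {"dx":0.1,"dy":0,"dz":0.6,"twist":0},
    {"dx":0.1,"dy":0,"dz":0.9,"twist":0},
    {"dx":0.1,"dy":0,"dz":1.1,"twist":0}
  ]
}}

```text
t: 40.08
tool_pos: [0.6182, -0.2835, 0.1463]
tool_rot: [-0.05, 3.097, -0.026]
contact_force: [-0.3, -0.1, -2.4]
opening: 0.0129
```

```bash
python3 -c "
from h import *
pt();grab('wrist','w32.png')"
```

```text
t40.08 pos [ 0.6182 -0.2835  0.1463] toolY 91.8 z [ 0.0444 -0.0163 -0.9989] F [-0.3 -0.1 -2.4] T [ 0.04 -0.09  0.03] op 0.0129 q6 -2.15
neck pitch -0.6 ridge pitch -2.6, post lean -0.0, neckz 0.0181 ridgez 0.0205
```

View pics/w32.png

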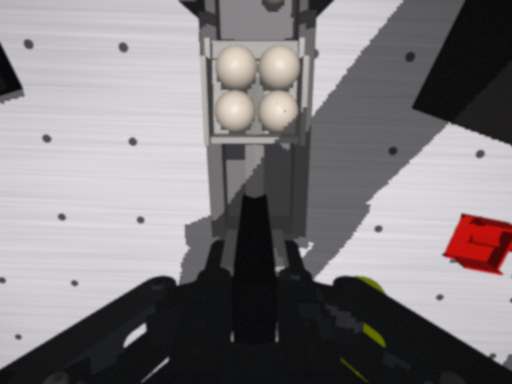

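Request:
{"fn": "jog_arm", "kwargs": {
  "steps": [
    {"dx":0,"dy":0.1,"dz":0.1,"twist":0},
    {"dx":-0.05,"dy":0.35,"dz":0.3,"twist":-0.1},
    {"dx":-0.1,"dy":0.7,"dz":0.5,"twist":-0.3},
    {"dx":-0.1,"dy":1.1,"dz":0.5,"twist":-0.5},
    {"dx":-0.1,"dy":1.5,"dz":0.5,"twist":-0.7}
  ]
}}

```text
t: 40.8
tool_pos: [0.6125, -0.192, 0.1773]
tool_rot: [0.141, 3.094, -0.032]
contact_force: [-0.3, -0.1, -2.4]
opening: 0.0129
```

Request:
{"fn": "jog_arm", "kwargs": {
  "steps": [
    {"dx":0,"dy":0.5,"dz":0,"twist":-0.2},
    {"dx":0,"dy":1.0,"dz":0,"twist":-0.4},
    {"dx":0,"dy":1.5,"dz":0,"twist":-0.6},
    {"dx":0,"dy":2.0,"dz":0,"twist":-0.8},
    {"dx":0,"dy":2.5,"dz":0,"twist":-1.0}
  ]
}}

```text
t: 41.42
tool_pos: [0.6119, -0.0401, 0.1777]
tool_rot: [0.412, 3.071, -0.037]
contact_force: [0.3, 0.2, -1.9]
opening: 0.0131
```

Request:
{"fn": "jog_arm", "kwargs": {
  "steps": [
    {"dx":0,"dy":0.5,"dz":0,"twist":-0.1},
    {"dx":0,"dy":1.0,"dz":0,"twist":-0.2},
    {"dx":0,"dy":1.5,"dz":0,"twist":-0.3},
    {"dx":0,"dy":2.0,"dz":0,"twist":-0.4},
    {"dx":0,"dy":2.5,"dz":0,"twist":-0.4}
  ]
}}

```text
t: 42.05
tool_pos: [0.6111, 0.1117, 0.1781]
tool_rot: [0.519, 3.056, -0.04]
contact_force: [-0.5, 0.1, -1.6]
opening: 0.013
```

Request:
{"fn": "jog_arm", "kwargs": {
  "steps": [
    {"dx":0,"dy":0.5,"dz":0,"twist":0},
    {"dx":0.1,"dy":1.0,"dz":0,"twist":0},
    {"dx":0.1,"dy":1.5,"dz":0,"twist":0},
    {"dx":0.1,"dy":2.0,"dz":0,"twist":0},
    {"dx":0.1,"dy":2.4,"dz":0,"twist":0}
  ]
}}

```text
t: 42.68
tool_pos: [0.6163, 0.2575, 0.1784]
tool_rot: [0.518, 3.056, -0.04]
contact_force: [0.4, -0.0, -1.5]
opening: 0.0129
```

```bash
python3 -c "
from h import *
d,T=pt();grab('wrist','w33.png')
W=d['W'];Z=W[...,2]
m=(Z>.062)&(Z<.078)
for q,s,c in comps(m,60): print(s,c.round(0),rect(W,q))"
```

```text
t42.67 pos [0.6163 0.2575 0.1784] toolY 70.7 z [ 0.0367 -0.0323 -0.9988] F [ 0.4 -0.  -1.5] T [-0.06 -0.08  0.  ] op 0.0129 q6 -0.93
neck pitch -0.7 ridge pitch -1.8, post lean 0.2, neckz 0.0180 ridgez 0.0207
[ 113   40   92   97 1682] [145.  86.] ((527.1978149414062, 212.0625), (66.45219421386719, 69.56820678710938), 70.82695007324219)
[ 305   40   93   98 1663] [365.  88.] ((572.8949584960938, 342.3100280761719), (65.79116821289062, 69.66080474853516), 70.88104248046875)
[ 29 316  36  20 364] [ 50. 324.] ((693.6026000976562, 7.480409622192383), (26.613605499267578, 12.61769962310791), 53.52139663696289)
```

View pics/w33.png

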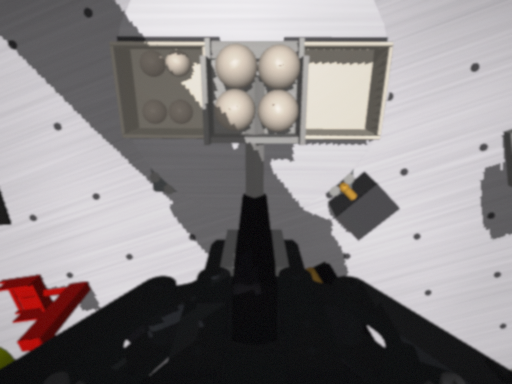

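Request:
{"fn": "jog_arm", "kwargs": {
  "steps": [
    {"dx":0.02,"dy":0.3,"dz":0,"twist":0},
    {"dx":0.02,"dy":0.7,"dz":0,"twist":0},
    {"dx":0.02,"dy":1.0,"dz":-0.1,"twist":0},
    {"dx":0.02,"dy":1.1,"dz":-0.3,"twist":0},
    {"dx":0.02,"dy":1.1,"dz":-0.45,"twist":0}
  ]
}}

```text
t: 43.4
tool_pos: [0.6169, 0.3244, 0.1493]
tool_rot: [0.514, 3.059, -0.041]
contact_force: [-1.1, 0.2, -1.0]
opening: 0.013
```

Request:
{"fn": "jog_arm", "kwargs": {
  "steps": [
    {"dx":0,"dy":0,"dz":0,"twist":0},
    {"dx":0,"dy":0,"dz":0,"twist":0}
  ],
  "gripper": 225,
  "newtons": 20
}}

```text
t: 43.65
tool_pos: [0.6169, 0.3238, 0.149]
tool_rot: [0.515, 3.059, -0.042]
contact_force: [0.4, 0.3, -1.8]
opening: 0.0129
```

```bash
python3 -c "
from h import *
d,T=pt();grab('wrist','w34.png')
"
```

```text
t43.65 pos [0.6169 0.3238 0.149 ] toolY 70.9 z [ 0.0343 -0.0331 -0.9989] F [ 0.4  0.3 -1.8] T [-0.   -0.1  -0.03] op 0.0129 q6 -0.83
neck pitch -0.6 ridge pitch -1.9, post lean -0.1, neckz 0.0181 ridgez 0.0208
```

View pics/w34.png

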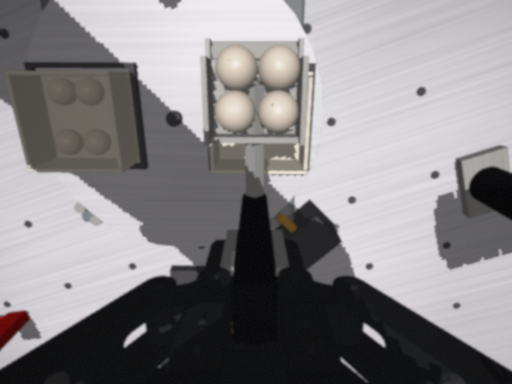

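Request:
{"fn": "jog_arm", "kwargs": {
  "steps": [
    {"dx":0.015,"dy":0.04,"dz":0.03,"twist":0},
    {"dx":0.015,"dy":0.04,"dz":0.03,"twist":0}
  ],
  "gripper": 214
}}

```text
t: 44.0
tool_pos: [0.6187, 0.3267, 0.1526]
tool_rot: [0.515, 3.056, -0.039]
contact_force: [-0.4, -0.3, -3.2]
opening: 0.0135
```

Request:
{"fn": "jog_arm", "kwargs": {
  "steps": [
    {"dx":0,"dy":0,"dz":0,"twist":0}
  ],
  "gripper": 213.6
}}

```text
t: 44.12
tool_pos: [0.6187, 0.3268, 0.1529]
tool_rot: [0.515, 3.056, -0.039]
contact_force: [-0.1, -0.3, -3.0]
opening: 0.0138
```

```bash
python3 -c "
from h import *
d,T=pt()
"
```

```text
t44.12 pos [0.6187 0.3268 0.1529] toolY 70.9 z [ 0.0372 -0.0317 -0.9988] F [-0.1 -0.3 -3. ] T [-0.   -0.05 -0.04] op 0.0138 q6 -0.83
neck pitch 6.1 ridge pitch 9.3, post lean -5.3, neckz 0.0210 ridgez 0.0270
```

Request:
{"fn": "jog_arm", "kwargs": {
  "steps": [
    {"dx":0,"dy":0,"dz":0,"twist":0}
  ],
  "gripper": 213.5
}}

```text
t: 44.3
tool_pos: [0.6188, 0.3268, 0.153]
tool_rot: [0.515, 3.056, -0.039]
contact_force: [0.5, -0.7, -1.6]
opening: 0.0138
```

```bash
python3 -c "
from h import *
d,T=pt()
"
```

```text
t44.30 pos [0.6188 0.3268 0.153 ] toolY 70.9 z [ 0.0375 -0.0316 -0.9988] F [ 0.5 -0.7 -1.6] T [ 0.02 -0.15 -0.02] op 0.0138 q6 -0.83
neck pitch 47.6 ridge pitch 57.8, post lean 52.7, neckz 0.0486 ridgez 0.0767
```

```bash
python3 -c "
from h import *
grab('wrist','w35.png');state()
"
```

```text
t44.40 pos [0.6189 0.3268 0.1532] toolY 70.9 z [ 0.0378 -0.0315 -0.9988] F [-0.2 -0.1 -0.8] T [0.01 0.03 0.03] op 0.0137 q6 -0.83
```

View pics/w35.png

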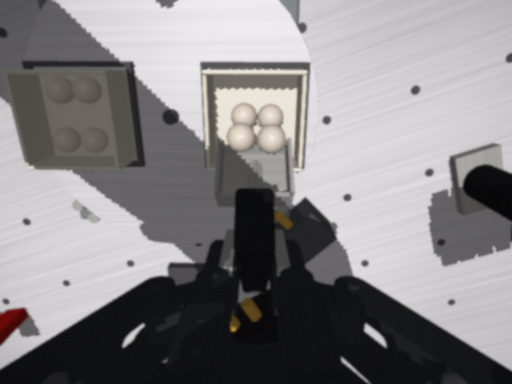

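Request:
{"fn": "jog_arm", "kwargs": {
  "steps": [
    {"dx":0,"dy":0,"dz":0,"twist":0},
    {"dx":0,"dy":0,"dz":0,"twist":0}
  ],
  "gripper": 230,
  "newtons": 40
}}

```text
t: 44.65
tool_pos: [0.619, 0.3269, 0.1533]
tool_rot: [0.515, 3.056, -0.038]
contact_force: [0.4, 0.6, -0.7]
opening: 0.0131
```

Request:
{"fn": "jog_arm", "kwargs": {
  "steps": [
    {"dx":0,"dy":0,"dz":0.1,"twist":0},
    {"dx":0,"dy":0,"dz":0.3,"twist":0},
    {"dx":0,"dy":0,"dz":0.3,"twist":0}
  ]
}}

```text
t: 45.02
tool_pos: [0.6201, 0.3274, 0.1739]
tool_rot: [0.514, 3.052, -0.035]
contact_force: [-0.2, 0.1, -0.6]
opening: 0.013
```

```bash
python3 -c "
from h import *
grab('wrist','w36.png');d,T=pt()
for v in range(160,300,10): print(v,T[v,255].round(4))
"
```

```text
t45.08 pos [0.6197 0.3271 0.173 ] toolY 70.9 z [ 0.0403 -0.0304 -0.9987] F [-0.4  0.1 -1.9] T [-0.02  0.05 -0.07] op 0.0129 q6 -0.83
neck pitch -76.1 ridge pitch -9.6, post lean 30.6, neckz 0.0591 ridgez 0.1313
160 [ 0.027  -0.0007  0.0761]
170 [ 0.023  -0.0007  0.0629]
180 [ 0.0177 -0.0008  0.0569]
190 [ 0.0407 -0.0011 -0.0366]
200 [ 0.0377 -0.0011 -0.0387]
210 [ 0.0351 -0.0011 -0.0415]
220 [ 0.0327 -0.0011 -0.0447]
230 [ 0.03   -0.0011 -0.0468]
240 [ 0.0276 -0.0011 -0.0494]
250 [ 0.0242 -0.0011 -0.0498]
260 [ 0.0163 -0.0011 -0.0426]
270 [ 0.0057 -0.001  -0.0322]
280 [-0.0092 -0.0009 -0.0168]
290 [-0.0279 -0.0008  0.002 ]
```

View pics/w36.png

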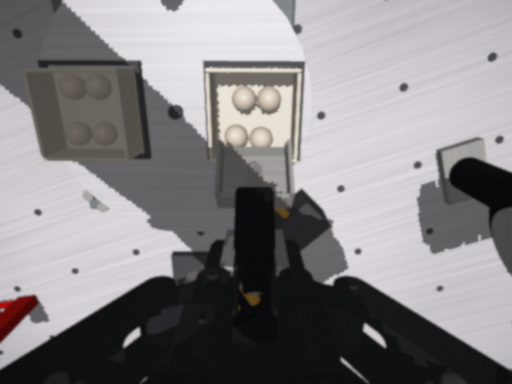

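Request:
{"fn": "jog_arm", "kwargs": {
  "steps": [
    {"dx":0,"dy":0,"dz":0.5,"twist":0},
    {"dx":-0.2,"dy":-0.8,"dz":0.6,"twist":0},
    {"dx":-0.45,"dy":-1.7,"dz":0.6,"twist":0},
    {"dx":-0.7,"dy":-2.6,"dz":0.6,"twist":0},
    {"dx":-0.95,"dy":-3.5,"dz":0.6,"twist":0}
  ]
}}

```text
t: 45.75
tool_pos: [0.5614, 0.1154, 0.2078]
tool_rot: [0.514, 3.055, -0.038]
contact_force: [1.5, -0.6, -1.5]
opening: 0.0131
```

Request:
{"fn": "jog_arm", "kwargs": {
  "steps": [
    {"dx":-0.25,"dy":-0.9,"dz":0,"twist":0},
    {"dx":-0.5,"dy":-1.8,"dz":0,"twist":0},
    {"dx":-0.75,"dy":-2.7,"dz":0,"twist":0},
    {"dx":-0.95,"dy":-3.4,"dz":0,"twist":0},
    {"dx":-0.95,"dy":-3.4,"dz":-0.2,"twist":0}
  ]
}}

```text
t: 46.38
tool_pos: [0.5043, -0.0911, 0.1967]
tool_rot: [0.521, 3.051, -0.039]
contact_force: [0.0, -0.0, -1.6]
opening: 0.0134
```

```bash
python3 -c "
from h import *
state()"
```

```text
t46.38 pos [ 0.5043 -0.0911  0.1967] toolY 70.6 z [ 0.0409 -0.0324 -0.9986] F [ 0.  -0.  -1.6] T [ 0.03  0.03 -0.06] op 0.0134 q6 -1.54
```

Request:
{"fn": "jog_arm", "kwargs": {
  "steps": [
    {"dx":0.07,"dy":0.15,"dz":-0.5,"twist":0},
    {"dx":0.07,"dy":0.15,"dz":-1.1,"twist":0},
    {"dx":0.07,"dy":0.15,"dz":-1.5,"twist":0},
    {"dx":0.07,"dy":0.15,"dz":-1.6,"twist":0},
    {"dx":0.07,"dy":0.15,"dz":-1.6,"twist":0}
  ]
}}

```text
t: 47.0
tool_pos: [0.5086, -0.0816, 0.1006]
tool_rot: [0.52, 3.052, -0.039]
contact_force: [-0.3, -0.2, -0.2]
opening: 0.0133
```

```bash
python3 -c "
from h import *
state();grab('wrist','w37.png'); grab('side','s37.png',(170,170,340,300),4)
import math
a0=math.atan2(104,35.5);a1=math.atan2(45,97);r=109
for k in range(0,9):
    a=a0+(a1-a0)*k/8; print(k,round((r*math.cos(a)-35.5)/60*.945,2),round(-(r*math.cos(a)-35.5)/60*.327,2),round((r*math.sin(a)-104)/60,2))
"
```

```text
t47.00 pos [ 0.5086 -0.0816  0.1006] toolY 70.7 z [ 0.0406 -0.0321 -0.9987] F [-0.3 -0.2 -0.2] T [0.   0.   0.06] op 0.0133 q6 -1.52
0 -0.0 0.0 -0.01
1 0.16 -0.05 -0.08
2 0.31 -0.11 -0.17
3 0.45 -0.16 -0.27
4 0.59 -0.2 -0.38
5 0.71 -0.25 -0.51
6 0.82 -0.28 -0.65
7 0.92 -0.32 -0.81
8 1.0 -0.35 -0.97
```

View pics/s37.png

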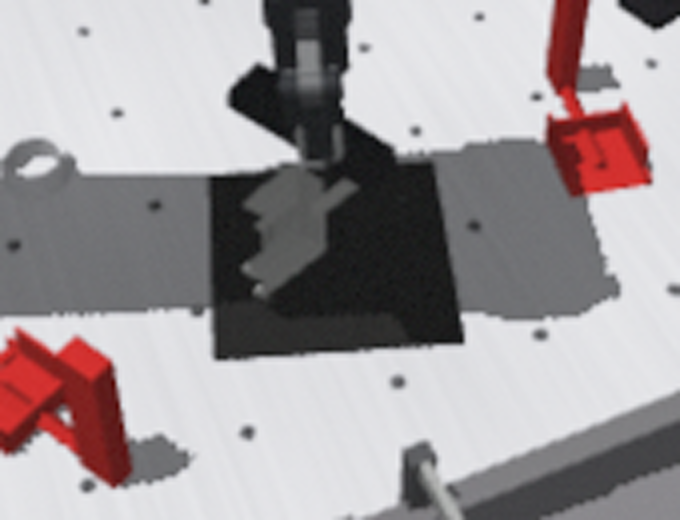

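Request:
{"fn": "jog_arm", "kwargs": {
  "steps": [
    {"dx":0,"dy":0,"dz":-0.18,"twist":0},
    {"dx":0.08,"dy":-0.02,"dz":-0.22,"twist":0},
    {"dx":0.23,"dy":-0.08,"dz":-0.3,"twist":0},
    {"dx":0.38,"dy":-0.13,"dz":-0.39,"twist":0},
    {"dx":0.52,"dy":-0.18,"dz":-0.49,"twist":0}
  ],
  "gripper": 214,
  "newtons": 20
}}

```text
t: 47.72
tool_pos: [0.5425, -0.0936, 0.0733]
tool_rot: [0.519, 3.047, -0.04]
contact_force: [1.1, -1.5, 3.8]
opening: 0.0137
```

```bash
python3 -c "
from h import *
state(); grab('side','s38.png',(170,170,340,300),4)"
```

```text
t47.73 pos [ 0.5425 -0.0936  0.0733] toolY 70.6 z [ 0.0457 -0.0339 -0.9984] F [ 1.1 -1.5  3.8] T [-0.07  0.06 -0.03] op 0.0137 q6 -1.52
```

View pics/s38.png

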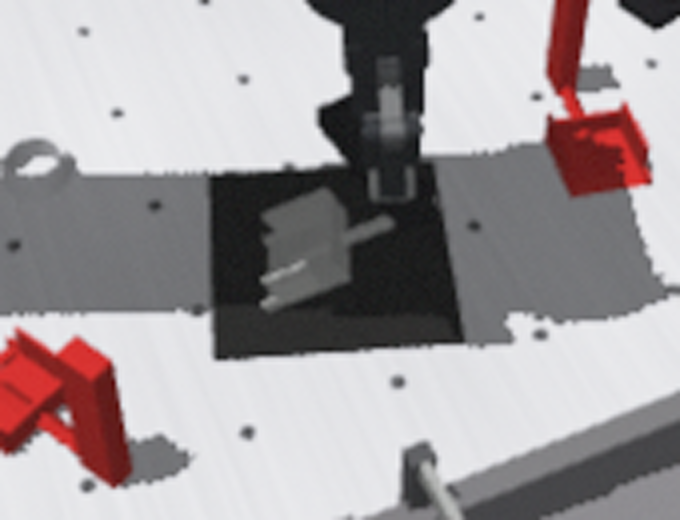

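Request:
{"fn": "jog_arm", "kwargs": {
  "steps": [
    {"dx":0.13,"dy":-0.04,"dz":-0.12,"twist":0},
    {"dx":0.25,"dy":-0.09,"dz":-0.25,"twist":0},
    {"dx":0.35,"dy":-0.12,"dz":-0.38,"twist":0},
    {"dx":0.43,"dy":-0.15,"dz":-0.51,"twist":0},
    {"dx":0.48,"dy":-0.17,"dz":-0.6,"twist":0}
  ]
}}

```text
t: 48.4
tool_pos: [0.572, -0.1042, 0.0361]
tool_rot: [0.52, 3.046, -0.04]
contact_force: [2.1, -1.5, 3.3]
opening: 0.0137
```

```bash
python3 -c "
from h import *
pt(); grab('side','s39.png',(170,170,340,300),4)"
```

```text
t48.40 pos [ 0.572  -0.1042  0.0361] toolY 70.6 z [ 0.0458 -0.034  -0.9984] F [ 2.1 -1.5  3.3] T [-0.19 -0.1  -0.02] op 0.0137 q6 -1.52
neck pitch -0.2 ridge pitch -0.7, post lean 0.8, neckz 0.0181 ridgez 0.0204
```

View pics/s39.png

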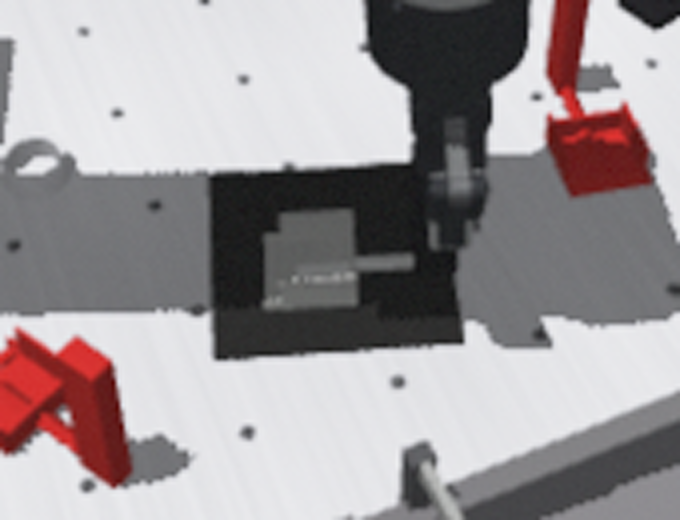

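Request:
{"fn": "jog_arm", "kwargs": {
  "steps": [
    {"dx":0,"dy":0,"dz":-0.05,"twist":0},
    {"dx":0,"dy":0,"dz":-0.06,"twist":0}
  ]
}}

```text
t: 48.75
tool_pos: [0.5712, -0.1038, 0.0321]
tool_rot: [0.521, 3.048, -0.039]
contact_force: [2.1, -1.8, 4.6]
opening: 0.0137
```

Request:
{"fn": "jog_arm", "kwargs": {
  "steps": [
    {"dx":0,"dy":0,"dz":0,"twist":0},
    {"dx":0,"dy":0,"dz":0,"twist":0},
    {"dx":0,"dy":0,"dz":0,"twist":0}
  ],
  "gripper": 150
}}

```text
t: 49.12
tool_pos: [0.5705, -0.1035, 0.0314]
tool_rot: [0.521, 3.049, -0.038]
contact_force: [-0.3, 0.6, -0.9]
opening: 0.0351
```

```bash
python3 -c "
from h import *
pt(); grab('wrist','w40.png')"
```

```text
t49.12 pos [ 0.5705 -0.1035  0.0314] toolY 70.6 z [ 0.043  -0.0326 -0.9985] F [-0.3  0.6 -0.9] T [-0.01  0.02 -0.02] op 0.0351 q6 -1.52
neck pitch -1.3 ridge pitch -2.2, post lean 2.9, neckz 0.0165 ridgez 0.0177
```

View pics/w40.png

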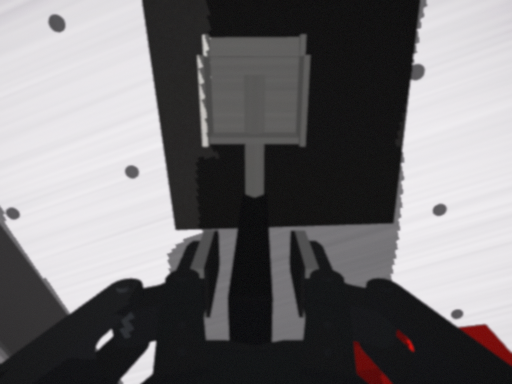

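Request:
{"fn": "jog_arm", "kwargs": {
  "steps": [
    {"dx":0,"dy":0,"dz":0.6,"twist":0},
    {"dx":0,"dy":0,"dz":1.4,"twist":0},
    {"dx":0,"dy":0,"dz":2.2,"twist":0},
    {"dx":0,"dy":0,"dz":2.8,"twist":0},
    {"dx":0,"dy":0,"dz":2.8,"twist":0}
  ]
}}

```text
t: 49.85
tool_pos: [0.573, -0.1042, 0.2043]
tool_rot: [0.519, 3.041, -0.04]
contact_force: [-0.4, -0.4, -0.3]
opening: 0.035
```

```bash
python3 -c "
from h import *
state(); grab('wrist','w41.png')
d=grab('side','s41.png',(130,60,400,384),2)"
```

```text
t49.85 pos [ 0.573  -0.1042  0.2043] toolY 70.6 z [ 0.0511 -0.0351 -0.9981] F [-0.4 -0.4 -0.3] T [0.06 0.02 0.02] op 0.0350 q6 -1.53
```

View pics/s41.png

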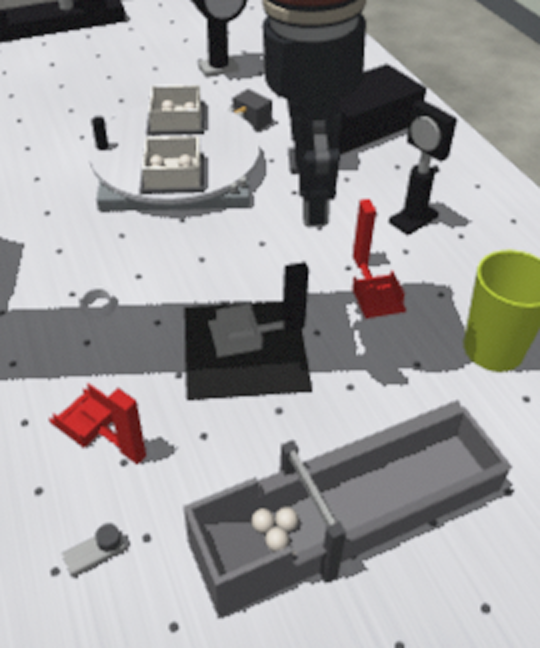

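Request:
{"fn": "jog_arm", "kwargs": {
  "steps": [
    {"dx":-0.3,"dy":0.9,"dz":0,"twist":0},
    {"dx":-0.6,"dy":1.8,"dz":0,"twist":0},
    {"dx":-0.9,"dy":2.7,"dz":0,"twist":0},
    {"dx":-1.2,"dy":3.6,"dz":0,"twist":0},
    {"dx":-1.4,"dy":4.5,"dz":0,"twist":0}
  ],
  "gripper": 0
}}

```text
t: 50.58
tool_pos: [0.4845, 0.1678, 0.1968]
tool_rot: [0.521, 3.052, -0.041]
contact_force: [-0.1, -1.1, 0.2]
opening: 0.0852
```

Request:
{"fn": "jog_arm", "kwargs": {
  "steps": [
    {"dx":-0.15,"dy":0.8,"dz":0,"twist":0},
    {"dx":-0.3,"dy":1.6,"dz":0,"twist":0},
    {"dx":-0.45,"dy":2.2,"dz":0,"twist":0},
    {"dx":-0.48,"dy":2.36,"dz":0,"twist":0},
    {"dx":-0.48,"dy":2.36,"dz":0,"twist":0}
  ]
}}

```text
t: 51.2
tool_pos: [0.4551, 0.3089, 0.1951]
tool_rot: [0.52, 3.055, -0.044]
contact_force: [0.4, -0.3, -0.2]
opening: 0.0854
```

```bash
python3 - <<'E'
from h import *
o=state(); d=grab('wrist','w42.png'); W=d["W"];Z=W[...,2]
m=(Z>.07)&(Z<.09)
for q,s,c in comps(m,30): print(s,c.round(0),rect(W,q),W[q].mean(0))
d=grab('top','t42.png',(240,150,400,270),4.5); W=d["W"];Z=W[...,2]
u,v=np.meshgrid(np.arange(512),np.arange(384))
q=(u>240)&(u<330)&(v>160)&(v<260)&(Z>.085); print("post",rect(W,q),q.sum())
E
```

```text
t51.20 pos [0.4551 0.3089 0.1951] toolY 70.6 z [ 0.0373 -0.0352 -0.9987] F [ 0.4 -0.3 -0.2] T [ 0.01 -0.01  0.02] op 0.0854 q6 -0.74
[250 162  21  23 375] [260. 173.] ((454.8142395019531, 310.396484375), (17.062158584594727, 16.934906005859375), 53.124393463134766) [0.45397118 0.310771   0.07945353]
[153 237  76  62 613] [200. 267.] ((527.7128295898438, 214.15379333496094), (70.06167602539062, 71.14214324951172), 70.87503051757812) [0.52919079 0.2226617  0.07128869]
[291 237  78  63 606] [318. 266.] ((571.5947265625, 340.46923828125), (69.8828125, 71.2405014038086), 70.58555603027344) [0.56455501 0.3318713  0.07128542]
post ((578.6571044921875, -64.34551239013672), (13.570231437683105, 22.39312171936035), 87.56424713134766) 50
```

View pics/w42.png

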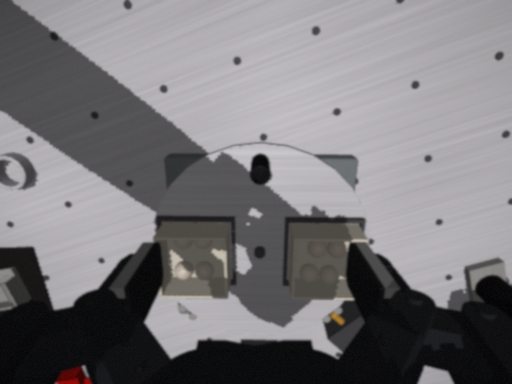

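View pics/t42.png

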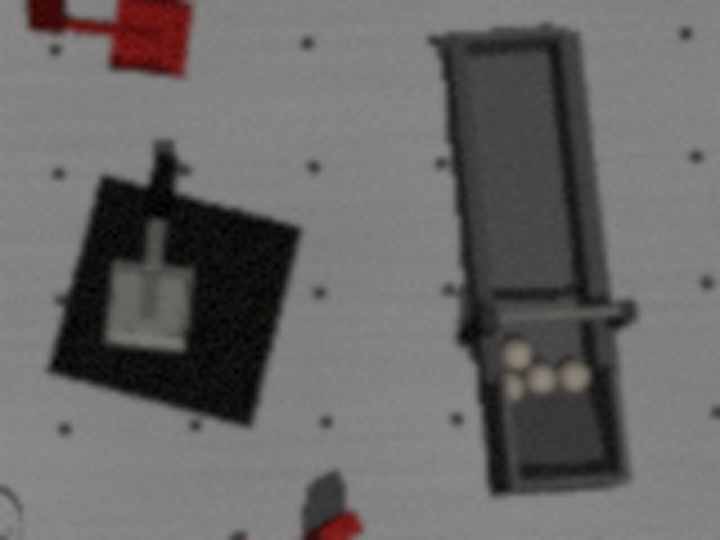

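Request:
{"fn": "jog_arm", "kwargs": {
  "steps": [
    {"dx":0,"dy":0.02,"dz":-0.6,"twist":0},
    {"dx":0,"dy":0.02,"dz":-1.3,"twist":0},
    {"dx":0,"dy":0.02,"dz":-2.0,"twist":0},
    {"dx":0,"dy":0.02,"dz":-2.4,"twist":0},
    {"dx":0,"dy":0.02,"dz":-2.4,"twist":0}
  ]
}}

```text
t: 51.92
tool_pos: [0.4543, 0.3072, 0.0494]
tool_rot: [0.526, 3.057, -0.048]
contact_force: [-0.5, -0.4, -0.2]
opening: 0.0855
```

```bash
python3 - <<'E'
from h import *
o=state(); d=grab('wrist','w43.png')
E
```

```text
t51.92 pos [0.4543 0.3072 0.0494] toolY 70.4 z [ 0.0337 -0.0375 -0.9987] F [-0.5 -0.4 -0.2] T [-0.02  0.04  0.02] op 0.0855 q6 -0.72
```

View pics/w43.png

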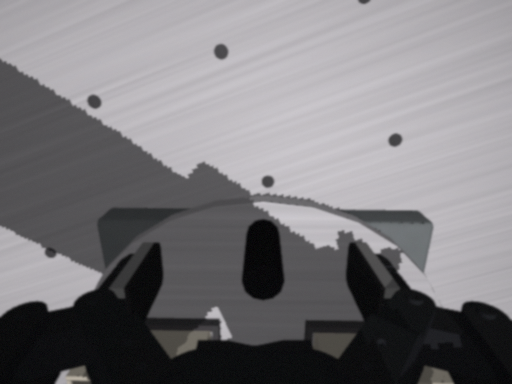

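Request:
{"fn": "jog_arm", "kwargs": {
  "steps": [
    {"dx":0.01,"dy":0.05,"dz":-0.03,"twist":0},
    {"dx":0.01,"dy":0.05,"dz":-0.03,"twist":0}
  ]
}}

```text
t: 52.22
tool_pos: [0.4574, 0.3117, 0.0511]
tool_rot: [0.526, 3.052, -0.042]
contact_force: [0.7, 0.5, 0.7]
opening: 0.0855
```

Request:
{"fn": "jog_arm", "kwargs": {
  "steps": [
    {"dx":0,"dy":0,"dz":0,"twist":0},
    {"dx":0,"dy":0,"dz":0,"twist":0},
    {"dx":0,"dy":0,"dz":0,"twist":0},
    {"dx":0,"dy":0,"dz":0,"twist":0}
  ],
  "gripper": 215,
  "newtons": 40
}}

```text
t: 52.72
tool_pos: [0.4571, 0.3112, 0.0513]
tool_rot: [0.526, 3.052, -0.044]
contact_force: [-1.8, -2.6, 1.7]
opening: 0.0166
```

```bash
python3 - <<'E'
from h import *
o=state(); p=o["tool_pos"]; c=np.array([.5498,.2761])
v=p[:2]-c; a0=np.degrees(np.arctan2(v[1],v[0])); r=np.hypot(*v); print(a0,r)
for k in range(0,19):
    a=np.radians(160.6+5*k); q=c+.1*np.array([np.cos(a),np.sin(a)]); print(5*k,((q-p[:2])/.06).round(2),q.round(4))
E
```

```text
t52.73 pos [0.4571 0.3112 0.0513] toolY 70.4 z [ 0.0385 -0.0357 -0.9986] F [-1.8 -2.6  1.7] T [-0.08  0.09 -0.04] op 0.0166 q6 -0.72
159.23777282769947 0.0991136756457094
0 [-0.03 -0.03] [0.4555 0.3093]
5 [-0.07 -0.17] [0.4529 0.301 ]
10 [-0.1  -0.31] [0.4511 0.2924]
15 [-0.12 -0.46] [0.4501 0.2838]
20 [-0.12 -0.6 ] [0.4498 0.2751]
25 [-0.11 -0.75] [0.4503 0.2663]
30 [-0.09 -0.89] [0.4515 0.2577]
35 [-0.06 -1.03] [0.4535 0.2492]
40 [-0.02 -1.17] [0.4562 0.2409]
45 [ 0.04 -1.31] [0.4596 0.2329]
50 [ 0.11 -1.43] [0.4637 0.2252]
55 [ 0.19 -1.56] [0.4685 0.2179]
60 [ 0.28 -1.67] [0.4739 0.211 ]
65 [ 0.38 -1.78] [0.4798 0.2047]
70 [ 0.49 -1.87] [0.4863 0.1988]
75 [ 0.6  -1.96] [0.4933 0.1936]
80 [ 0.73 -2.04] [0.5007 0.189 ]
85 [ 0.86 -2.1 ] [0.5085 0.185 ]
90 [ 0.99 -2.16] [0.5166 0.1818]
```

Request:
{"fn": "jog_arm", "kwargs": {
  "steps": [
    {"dx":-0.07,"dy":-0.17,"dz":0,"twist":0.5},
    {"dx":-0.1,"dy":-0.31,"dz":0,"twist":1.0},
    {"dx":-0.12,"dy":-0.46,"dz":0,"twist":1.5},
    {"dx":-0.12,"dy":-0.6,"dz":0,"twist":2.0},
    {"dx":-0.11,"dy":-0.75,"dz":0,"twist":2.5}
  ]
}}

```text
t: 53.35
tool_pos: [0.4515, 0.2676, 0.0519]
tool_rot: [-0.152, 3.085, -0.022]
contact_force: [3.9, 4.6, -3.0]
opening: 0.0166
```

```bash
cat > arc.py <<'E'
from h import *
o=state(); p=o["tool_pos"]; c=np.array([.5498,.2761])
v=p[:2]-c; a0=np.degrees(np.arctan2(v[1],v[0]))%360; print("at",a0-160.6,np.hypot(*v))
for k in range(5,19):
    if 5*k>a0-160.6:
        a=np.radians(160.6+5*k); q=c+.1*np.array([np.cos(a),np.sin(a)]); print(5*k,((q-p[:2])/.06).round(2))
E
python3 arc.py
```

```text
t53.35 pos [0.4515 0.2676 0.0519] toolY 95.6 z [ 0.053  -0.0118 -0.9985] F [ 3.9  4.6 -3. ] T [ 1.21 -0.27  0.35] op 0.0166 q6 -1.24
at 24.358504475204683 0.0986299049688082
25 [-0.02 -0.02]
30 [-0.   -0.16]
35 [ 0.03 -0.31]
40 [ 0.08 -0.44]
45 [ 0.13 -0.58]
50 [ 0.2  -0.71]
55 [ 0.28 -0.83]
60 [ 0.37 -0.94]
65 [ 0.47 -1.05]
70 [ 0.58 -1.15]
75 [ 0.7  -1.23]
80 [ 0.82 -1.31]
85 [ 0.95 -1.38]
90 [ 1.08 -1.43]
```

Request:
{"fn": "jog_arm", "kwargs": {
  "steps": [
    {"dx":0.0,"dy":-0.16,"dz":0,"twist":0.5},
    {"dx":0.03,"dy":-0.31,"dz":0,"twist":1.0},
    {"dx":0.08,"dy":-0.44,"dz":0,"twist":1.5},
    {"dx":0.13,"dy":-0.58,"dz":0,"twist":2.0},
    {"dx":0.2,"dy":-0.71,"dz":0,"twist":2.5}
  ]
}}

```text
t: 53.98
tool_pos: [0.4653, 0.2269, 0.052]
tool_rot: [-0.818, 2.97, 0.003]
contact_force: [10.2, 10.2, -9.3]
opening: 0.0167
```

```bash
python3 arc.py
```

```text
t53.98 pos [0.4653 0.2269 0.052 ] toolY 120.8 z [ 0.0581  0.0179 -0.9981] F [10.2 10.2 -9.3] T [ 1.81 -0.99  0.39] op 0.0167 q6 -1.80
at 49.59027683510004 0.09774377167354024
50 [-0.03 -0.03]
55 [ 0.05 -0.15]
60 [ 0.14 -0.27]
65 [ 0.24 -0.37]
70 [ 0.35 -0.47]
75 [ 0.47 -0.56]
80 [ 0.59 -0.63]
85 [ 0.72 -0.7 ]
90 [ 0.85 -0.75]
```

Request:
{"fn": "jog_arm", "kwargs": {
  "steps": [
    {"dx":0,"dy":0,"dz":0,"twist":0},
    {"dx":0,"dy":0,"dz":0,"twist":0}
  ],
  "gripper": 170
}}

```text
t: 54.22
tool_pos: [0.4651, 0.227, 0.0519]
tool_rot: [-0.817, 2.971, 0.003]
contact_force: [0.5, 0.1, 0.2]
opening: 0.0284
```

```bash
python3 - <<'E'
from h import *
o=state(); d=grab('wrist','w44.png'); W=d["W"];Z=W[...,2]
M=R.from_rotvec(o["tool_rot"]).as_matrix(); T=(W-o["tool_pos"])@M
m=(Z>.072)&(Z<.086)&(abs(T[...,1])<.02)&(abs(T[...,0])<.03)
for q,s,c in comps(m,30): print(s,c.round(0),rect(W,q),np.median(Z[q]), T[q].mean(0))
E
```

```text
t54.23 pos [0.4651 0.227  0.0519] toolY 120.7 z [ 0.0577  0.0176 -0.9982] F [0.5 0.1 0.2] T [0.01 0.03 0.02] op 0.0284 q6 -1.80
[206 244  18  59 383] [217. 264.] ((471.0838623046875, 211.04139709472656), (22.970232009887695, 4.880998611450195), 33.129425048828125) 0.07944193232896476 [ 0.00677218 -0.01644818 -0.02761554]
[286 245  23  61 467] [294. 263.] ((454.357421875, 239.36082458496094), (23.416831970214844, 6.663862228393555), 26.666383743286133) 0.07968744616984633 [ 0.0076035   0.01527789 -0.02827212]
[ 229  248   42   47 1507] [250. 272.] ((464.3673400878906, 223.68191528320312), (18.304988861083984, 17.236656188964844), 49.26699447631836) 0.08015750532252787 [ 0.00282105 -0.00289153 -0.02746586]
```

View pics/w44.png

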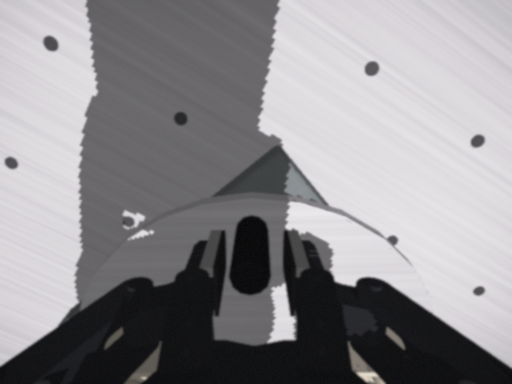

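Request:
{"fn": "jog_arm", "kwargs": {
  "steps": [
    {"dx":0.05,"dy":-0.15,"dz":0,"twist":0.5},
    {"dx":0.14,"dy":-0.27,"dz":0,"twist":1.0},
    {"dx":0.24,"dy":-0.37,"dz":0,"twist":1.5},
    {"dx":0.35,"dy":-0.47,"dz":0,"twist":2.0},
    {"dx":0.47,"dy":-0.56,"dz":0,"twist":2.5}
  ],
  "gripper": 190
}}

```text
t: 54.9
tool_pos: [0.493, 0.1935, 0.0519]
tool_rot: [-1.446, 2.724, 0.024]
contact_force: [-0.3, 1.8, -0.3]
opening: 0.022
```

```bash
python3 arc.py
```

```text
t54.90 pos [0.493  0.1935 0.0519] toolY 145.9 z [ 0.0439  0.0407 -0.9982] F [-0.3  1.8 -0.3] T [ 0.19  0.1  -0.03] op 0.0220 q6 -2.34
at 74.8644499272489 0.10027183079044946
75 [0.01 0.  ]
80 [ 0.13 -0.08]
85 [ 0.26 -0.14]
90 [ 0.39 -0.2 ]
```

Request:
{"fn": "jog_arm", "kwargs": {
  "steps": [
    {"dx":0.13,"dy":-0.08,"dz":0,"twist":0.5},
    {"dx":0.26,"dy":-0.14,"dz":0,"twist":1.0},
    {"dx":0.39,"dy":-0.2,"dz":0,"twist":1.5},
    {"dx":0.42,"dy":-0.21,"dz":0,"twist":1.5},
    {"dx":0.42,"dy":-0.21,"dz":0,"twist":1.5}
  ]
}}

```text
t: 55.52
tool_pos: [0.518, 0.1811, 0.0519]
tool_rot: [-1.79, 2.514, 0.035]
contact_force: [-0.8, 0.6, 0.3]
opening: 0.0217
```

```bash
python3 arc.py;  python3 - <<'E'
from h import *
o=ctrl.get_obs(); d=grab('wrist','w45.png'); W=d["W"];Z=W[...,2]
M=R.from_rotvec(o["tool_rot"]).as_matrix(); T=(W-o["tool_pos"])@M
m=(Z>.072)&(Z<.086)&(abs(T[...,1])<.02)&(abs(T[...,0])<.03)
c0=np.array([.5498,.2761])
for q,s,c in comps(m,30):
    r=rect(W,q); v=np.array(r[0])/1000-c0; print(s,r, np.degrees(np.arctan2(v[1],v[0]))%360-160.6)
E
```

```text
t55.52 pos [0.518  0.1811 0.0519] toolY 160.9 z [ 0.0317  0.0508 -0.9982] F [-0.8  0.6  0.3] T [ 0.16  0.14 -0.03] op 0.0217 q6 -2.65
at 90.89631494104532 0.10015345049847657
[206 245  25  56 463] ((531.0394287109375, 172.73806762695312), (23.26041030883789, 9.234237670898438), 71.04283905029297) 99.11259739229459
[ 238  245   67   58 1950] ((510.987060546875, 178.88092041015625), (29.34027862548828, 21.02796745300293), 44.5224494934082) 87.63654861321393
```

Request:
{"fn": "jog_arm", "kwargs": {
  "steps": [
    {"dx":0,"dy":0,"dz":0,"twist":0},
    {"dx":0,"dy":0,"dz":0,"twist":0},
    {"dx":0,"dy":0,"dz":0.0,"twist":0}
  ],
  "gripper": 140
}}

```text
t: 55.95
tool_pos: [0.5181, 0.1809, 0.0519]
tool_rot: [-1.79, 2.514, 0.035]
contact_force: [0.1, -0.0, -0.4]
opening: 0.0385
```

Request:
{"fn": "jog_arm", "kwargs": {
  "steps": [
    {"dx":0,"dy":0,"dz":0.5,"twist":0},
    {"dx":0,"dy":0,"dz":1.2,"twist":0},
    {"dx":0,"dy":0,"dz":2,"twist":0},
    {"dx":0,"dy":0,"dz":2.8,"twist":0},
    {"dx":-0.3,"dy":-0.5,"dz":3.0,"twist":0}
  ]
}}

```text
t: 56.58
tool_pos: [0.5023, 0.1516, 0.237]
tool_rot: [-1.788, 2.506, 0.03]
contact_force: [0.0, -0.5, -0.6]
opening: 0.0386
```

Request:
{"fn": "jog_arm", "kwargs": {
  "steps": [
    {"dx":0,"dy":-0.8,"dz":0.3,"twist":0},
    {"dx":-0.3,"dy":-1.6,"dz":0.5,"twist":0},
    {"dx":-0.6,"dy":-2.4,"dz":0.5,"twist":0},
    {"dx":-0.9,"dy":-3.2,"dz":0.5,"twist":0},
    {"dx":-1,"dy":-4.0,"dz":0.5,"twist":0}
  ]
}}

```text
t: 57.2
tool_pos: [0.4477, -0.0721, 0.2679]
tool_rot: [-1.76, 2.541, 0.016]
contact_force: [0.4, 0.9, -0.5]
opening: 0.0387
```

```bash
python3 - <<'E'
from h import *
o=state(); grab('side','s46.png')
d=grab('top','t46.png',(90,130,410,270),2.5); W=d["W"];Z=W[...,2]
u,v=np.meshgrid(np.arange(512),np.arange(384)); c0=np.array([.5498,.2761])
def box(a,b,c,e): return (u>=a)&(u<b)&(v>=c)&(v<e)
for q,s,c in comps(box(95,205,155,262)&(Z>.06)&(Z<.09),15):
    r=rect(W,q); vv=np.array(r[0])/1000-c0; print(s,r,np.hypot(*vv),np.degrees(np.arctan2(vv[1],vv[0]))%360-160.6)
q=box(240,330,160,260)&(Z>.085); print("post",rect(W,q),q.sum())
E
```

```text
t57.20 pos [ 0.4477 -0.0721  0.2679] toolY 159.4 z [ 0.036   0.0374 -0.9986] F [ 0.4  0.9 -0.5] T [-0.01  0.    0.04] op 0.0387 q6 -3.14
[141 165  34  33 178] ((613.1104125976562, 253.5442352294922), (72.16105651855469, 70.87847900390625), 70.59725189208984) 0.06720841366724817 179.79041011057595
[123 212  35  33 171] ((486.91290283203125, 298.43658447265625), (71.80918884277344, 69.49066162109375), 70.0968017578125) 0.06673612212376176 -0.15430014414400262
[181 212   7   8  47] ((516.5169067382812, 180.9917449951172), (14.958738327026367, 16.349424362182617), 88.03977966308594) 0.10076380534270273 90.1125277489422
post ((475.19189453125, -67.98198699951172), (113.78829193115234, 230.12306213378906), 83.74263000488281) 4063
```

View pics/t46.png

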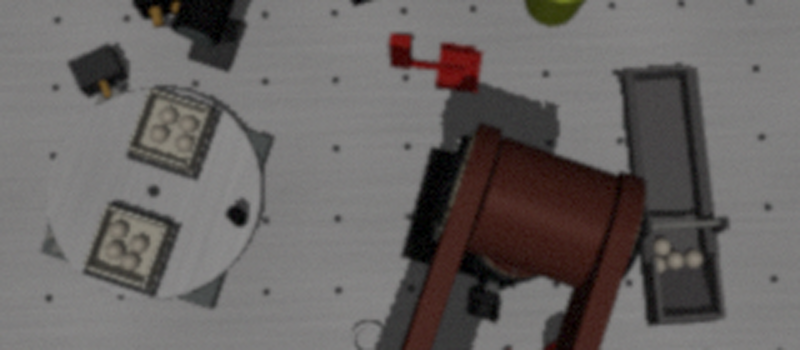

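View pics/s46.png

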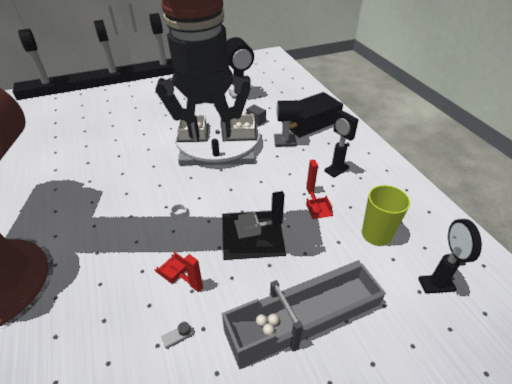

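Request:
{"fn": "jog_arm", "kwargs": {
  "steps": [
    {"dx":0,"dy":0,"dz":0.3,"twist":-0.8},
    {"dx":-0.2,"dy":0.5,"dz":0.5,"twist":-1.6},
    {"dx":-0.4,"dy":1.0,"dz":0.5,"twist":-2.4},
    {"dx":-0.6,"dy":1.5,"dz":0.5,"twist":-3.2},
    {"dx":-0.8,"dy":2.0,"dz":0.5,"twist":-4}
  ]
}}

```text
t: 57.92
tool_pos: [0.3998, 0.0496, 0.2979]
tool_rot: [-0.779, 2.99, -0.011]
contact_force: [0.7, -0.4, 0.8]
opening: 0.0388
```

Request:
{"fn": "jog_arm", "kwargs": {
  "steps": [
    {"dx":0,"dy":0,"dz":0,"twist":0},
    {"dx":0,"dy":0,"dz":0,"twist":0},
    {"dx":0,"dy":0,"dz":0,"twist":0}
  ]
}}

```text
t: 58.3
tool_pos: [0.4, 0.0492, 0.2978]
tool_rot: [-0.779, 2.99, -0.011]
contact_force: [-0.7, -0.3, 0.3]
opening: 0.0386
```

```bash
python3 - <<'E'
from h import *
o=state()
d=grab('top','t47.png',(90,130,410,270),2.5); W=d["W"];Z=W[...,2]
u,v=np.meshgrid(np.arange(512),np.arange(384))
def box(a,b,c,e): return (u>=a)&(u<b)&(v>=c)&(v<e)
q=box(275,300,175,205)&(Z>.085)&(Z<.11); print("post",rect(W,q),np.median(Z[q]),q.sum())
d=grab('side','s47.png',(200,170,310,270),6); W=d["W"];Z=W[...,2]
q=(W[...,0]>.5)&(W[...,0]<.62)&(W[...,1]>-.12)&(W[...,1]<-.02)&(Z>.085)&(Z<.11);print("post side",rect(W,q),q.sum(),np.percentile(Z[q],[5,50,95]))
E
```

```text
t58.30 pos [0.4    0.0492 0.2978] toolY 119.2 z [ 0.0516  0.0062 -0.9986] F [-0.7 -0.3  0.3] T [ 0.06  0.   -0.01] op 0.0386 q6 -2.15
post ((578.6585693359375, -65.58187866210938), (10.531554222106934, 24.593734741210938), 87.52120208740234) 0.09174777971123205 44
post side ((579.7499389648438, -61.93587112426758), (14.436861038208008, 22.856945037841797), 80.59712219238281) 81 [0.08661361 0.09279574 0.09457013]
```

View pics/t47.png

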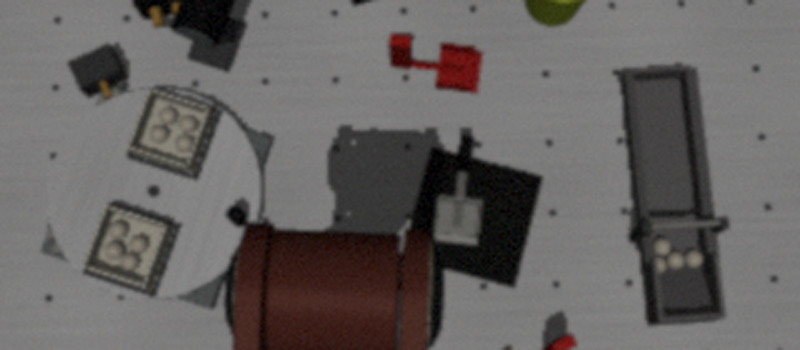

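View pics/s47.png

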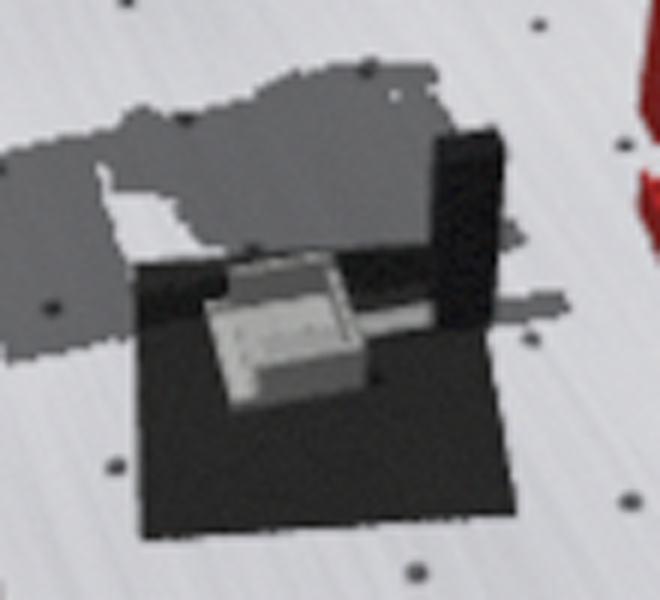

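```bash
python3 -c "
from h import *
print(ctrl.finish_job())"
```

```text
the job is handed in; nothing more can be done
None
```

I put four balls into each of the two cups, set the empty scoop back on its mat and turned the turntable into the next detent. I handed the job in at 58 s of the 210 s allowed.

**How it was done:** The move tool could not tilt the gripper. So each pour was made by easing the grip over the cup until the loaded scoop swung mouth-down about the fingers. I levelled the scoop again by rolling it flat onto the mat. Both scoopfuls went under the strike bar and back before they were carried to a cup.

**Last checks:**
- **Cups:** the pictures show four balls in each cup, and both cups sit in their curbs about 67 mm from the axis. I counted the balls by eye and did not check their weight.
- **Trough:** the other four balls are in it.
- **Turntable:** the handle measured 90.1° from where it started.
- **Scoop:** it stands upright on the mat, with its origin about 10 mm from the mat's centre. The tip of its post overhangs the mat's edge by a few millimetres.
- **Arm:** it is clear and touches nothing.

**What did not go smoothly:**
- The scoop was knocked about 3 cm aside after I set it down. It stayed upright on the mat, so I left it there.
- The gripper picked up about 3° of tilt over the run, which left the scoop tipped about 2° at the second strike pass.
- A first firm grip on the handle built up about 15 N of sideways force halfway round. I let go and finished with the fingers loosely around the peg.
- The last wrist joint reached its range limit (−3.14 rad) while I moved the arm away at the end. I turned it back at once.

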